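# Close down the microscope bench

### The arm

A 6-joint arm with a two-finger parallel gripper is mounted at the origin on the work surface. World frame = base frame: x ahead of the robot, y to its left, z up, the work surface at z = 0. Lengths are in m, angles in degrees, forces in N, time in s.
With the tool pointing down it reaches from about 0.25 to 0.725 m from the base axis. Payload 9.7 kg.
Tool frame: the origin (TCP) lies at the very end of the fingers, on their centre line; the grasp point (between the pads) lies 19 mm behind it (bot.grip_point_offset is the z of the grasp point in the tool frame, in m); z points along the fingers, x is the direction in which the jaws open and shut, and the axes are right-handed (so a half turn about z gives the same grasp; the last joint's range is limited). The gripper opens to 85 mm and grips with 20 to 120 N. Pads are 22 mm wide; open, the fingers measure 114 mm over their backs; the gripper's body (76 mm by 85 mm) begins 54 mm behind the grasp point. The pads swing forward as they close: fully open they stand 13 mm farther back than shut.
Start: joints at [63.541, 4.979, 10.078, 95.1, 0, 90], TCP at [0.245, 0.492, 0.198] pointing down, gripper open.
Joint ranges: [-179.16, 179.16], [-48.56, 103.87], [-65.8, 70.77], [-126.05, 130.52], [-82.76, 87.17], [-180, 180]. Speed limits (degrees/s): [127.2, 127.2, 147.25, 180, 180, 180].

### API

Orientations are given as [roll, pitch, yaw] about the fixed x, y, z axes, in that order (R = Rz(yaw) Ry(pitch) Rx(roll)).
In Python, from workcell import get_obs, viewer, job_done, bot gives the robot as it stands.
- The arm moves only by the shell command python3 -m handwheel 'ROWS' [FORCE]. ROWS is JSON, a list of rows, each a list of 5 numbers: the closure, from 0 (fully open) to 1 (shut), then the shift along the world's x, y, z in m, then the turn about the world's z in degrees. A call has 1 to 5 rows; each row is the pose to reach, as a shift and turn from the pose measured when the call began; what a row does not reach only later rows make up. A row lasts 1/10 s, in which the tool goes at most 50 mm and 8.59 degrees, less where a joint would pass 70% of its speed; a pose out of reach is approached as far as the arm can. A call with a gripper value outside its range is refused whole. The fingers move at their own pace and stop on an object; FORCE is the grip in N (left out, the last holds). Time passes only in rows, so rows that repeat a pose let the fingers close. It gives the time, the measured TCP pose, the force and the opening at its end, in the units of the state.
- get_obs(): the state, without advancing time (a new reading comes with each control period).
- viewer.camera(name): name is "side" or "top" or "wrist"; returns a dict with "color" (420x560x3 uint8, blue, green, red), "K" (3x3 intrinsics, pixels), "origin" and "orientation" of the camera in the world. Camera axes: x right, y down, z forward; pixel columns grow to the right and rows downward; lengths in m; the calibration is good to about 2 mm. A picture is of the moment at which its call begins. There is no depth.
- job_done(): hands the job in, once; it reports no verdict.
The state is a dict: "time": time; "q": joint angles; "qd": joint speeds; "joint_efforts": joint torques, N m; "ee_pos": TCP position; "tcp_rot": TCP orientation; "wrist_force": force on the tool from outside, world axes, zero at the start; "torque": the same for the moment, N m; "opening": finger opening in m.
Only numpy, scipy, OpenCV 4.12 (cv2) and the standard library are available. Lean on these libraries where they do the work, as an engineer would, in place of code of your own. Each camera call takes 0.05 s, during which the arm holds its last target.

### The job

Close down the microscope bench: stand every instrument from the draining rack in the instrument cup, tip down, leaning in it like pens in a mug, with the cup upright on the bench. Cycle the lamp supply with its key: take the key from its stand, push it fully into the key switch, turn it clockwise to its stop and back home, then withdraw it and put it back fully down in its stand. Leave the dish, slide box and bottle alone; instruments and key may be done in either order.

Things in the scene. Friction and masses are not known exactly. Their poses are not given: they have to be found in the camera images.
- barrel (a joint): turn of the key switch, rad: 0 = home, 1.2 = its stop, growing clockwise seen from above, about the upright axis through keyhole. Stops at both ends, 0.06 N m of friction, no spring: it stays where left. The blade has about 0.1 rad of play in the slot, so the hand must turn 0.1 to 0.15 rad past the angle wanted
- supply: the lamp supply of the microscope: a grey box 150 (its x) x 190 (its y) x 85 mm high, fixed to the bench; origin at the centre of its underside. A round key switch, 56 mm across, is let in flush in the middle of its top. White marks on the top show home (on the -x side) and the stop
- keyhole (a point): centre of the key slot's mouth, flush with the top of the supply, 85 mm above the bench. The slot is 25 x 8 mm and 38 mm deep, straight down; with the barrel home its length lies along the supply's x axis and it turns with the barrel. Orientation as the supply's
- key: key standing in the stand, 88 mm tall, 80 g: upright blade 22 (x) x 6 (y) mm reaching 34 mm below the origin, thinner at its tip; round shoulder 30 mm across, 0 to 6 mm above the origin; flat black bow (grip) 46 (x) x 12 (y) mm, 12 to 54 mm above it. Origin: centre of the shoulder's underside, which rests on the supply's top when fully in; z up. Same after a half turn about z
- stand: the key stand: a wooden block 75 (x) x 65 (y) x 45 mm high with a slot 27 (x) x 10 (y) mm, 38 mm deep, in the middle of its top; fixed to the bench. Origin at the centre of its underside
- stand_top (a point): centre of the stand's slot mouth, 45 mm above the bench; the key's origin lies here when it stands in the stand. Orientation as the stand's
- cup: the instrument cup: an open round aluminium cup, 72 mm outside and 64 mm inside diameter, 100 mm high, floor 6 mm thick, 0.6 kg, loose on the bench; origin at the centre of its underside
- cup_in (a point): centre of the cup's inner floor, 6 mm above its underside
- cup_rim (a point): centre of the cup's mouth, 100 mm above its underside
- rack: the draining rack, white, 210 mm wide (its y), about 150 mm deep and 110 mm high, fixed to the bench: a board sloping up at 35 degrees towards its own +x, with a 14 mm stop along the low (-x) edge. Four places side by side, at y = -75, -25, 25 and 75 mm, some empty. Origin at the centre of its underside
- dish: bystander: glass dish, 90 mm across, 14 mm high
- slidebox: bystander: cardboard slide box 85 x 100 x 34 mm
- wash: bystander: white bottle, 60 mm across, 150 mm high
- tool0: instrument, 180 mm rod, 60 g: square grey handle 12 x 12 mm (70 to 180 mm from the tip) and 6 x 6 mm steel shank, some with a small flat blade. Origin: centre of the tip end; z runs from tip to handle. Starts in the rack, tip low against the stop, sloping up 35 degrees; beyond 122 mm from the tip the handle juts free past the board: best pinched sideways about 150 mm from the tip. May be absent
- tool1: another instrument, just like tool0 (180 mm long, origin at the tip, z towards the handle's end). May be absent
- tool2: another instrument, just like tool0 (180 mm long, origin at the tip, z towards the handle's end). May be absent
- tool3: another instrument, just like tool0 (180 mm long, origin at the tip, z towards the handle's end). May be absent

How it is judged:
By the outcome, as a careful person would: the job done as asked, in the order asked, and still so for the second after the job is handed in, with the robot touching nothing.
Of tool0, tool1, tool2, tool3 only 3 to 4 are there at a start; the rules pass over those that are not, and their reading is None.
At some moment in a run one of cup may be knocked a few centimetres aside while the robot is not near it.
It also fails if it takes over 210 s, if anything falls off the work surface, if the arm or the gripper's body presses on something with over 40 N, if the wrist force passes 120 N, or if a joint passes its speed limit or range.

## Working session

There is one attempt and no reset: what is moved stays moved. The work goes in short steps, Python scripts to look and compute and a shell command to move; the robot and the scene stay as the last step left them, time stands still between calls to the robot, and variables do not carry over. Pictures are saved under pics/ and viewed, and the job is handed in when it is done.

```bash
mkdir -p pics; ls
python3 - <<'E'
from workcell import get_obs, viewer, job_done, bot
import cv2
print(get_obs()); print(bot.grip_point_offset)
for n in ["side","top","wrist"]:
    c=viewer.camera(n); cv2.imwrite(f"pics/a_{n}.png",c["color"]); print(n,c["K"],c["origin"],c["orientation"])
E
```

```text
pics
{'time': 0.0, 'q': array([6.35420350e+01, 5.01254140e+00, 1.00342364e+01, 9.50983952e+01,
       1.47174528e-03, 8.99996089e+01]), 'qd': array([ 0.10207849,  0.07623648,  0.07944059,  0.01870404, -0.05091908,
       -0.02311602]), 'joint_efforts': array([ 1.16763390e-04, -5.20389891e+01,  4.64803469e+01,  1.64969423e-02,
        1.24055441e-05,  2.91752406e-05]), 'ee_pos': array([0.24492256, 0.49216084, 0.19766731]), 'tcp_rot': array([-1.79998528e+02,  7.67002101e-02,  6.35424261e+01]), 'wrist_force': array([-0.11607963, -0.43119093,  0.33909203]), 'torque': array([-0.03328256, -0.00767585,  0.01458961]), 'opening': 0.08573867455238819}
-0.0187
side [[506.55986199   0.         283.12291422]
 [  0.         506.55986199 211.39237081]
 [  0.           0.           1.        ]] [0.49227543 0.87835535 0.81822565] [-129.57498199   -1.26858704 -172.85449761]
top [[450.47924486   0.         287.73163313]
 [  0.         450.47924486 214.02580066]
 [  0.           0.           1.        ]] [ 0.36934679 -0.01667442  1.24001901] [-168.37641017    0.34040349  -85.3034905 ]
wrist [[292.92335596   0.         278.83253372]
 [  0.         292.92335596 210.22651412]
 [  0.           0.           1.        ]] [0.1817638  0.52367021 0.37337109] [1.63798286e+02 5.83445600e-02 6.35432472e+01]
```

View pics/a_top.png

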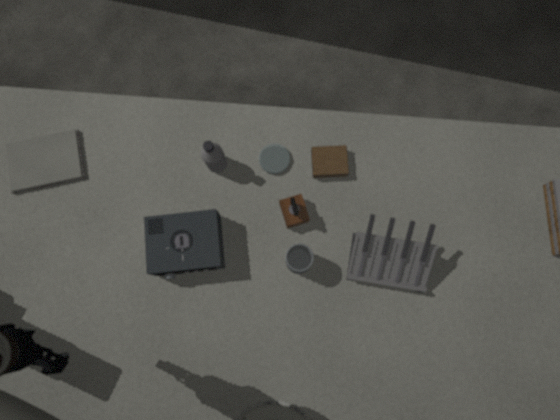

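View pics/a_side.png

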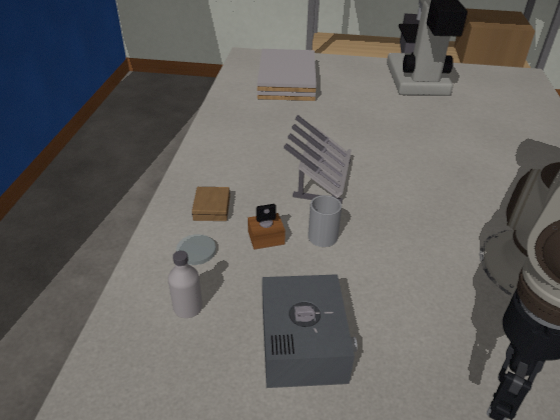

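View pics/a_wrist.png

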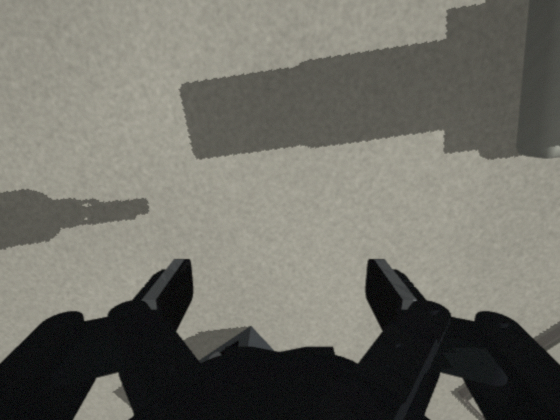

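Four tools are in the rack. The top view shows the supply near (182,242), stand (295,210), cup (299,258) and rack (392,262). I'll write the ray helpers and get rough positions.

```bash
cat > h.py <<'E'
from workcell import get_obs, viewer, job_done, bot
import cv2, numpy as np
from scipy.spatial.transform import Rotation as R
def cam(n,save=None,crop=None,scale=1):
    c=viewer.camera(n)
    if save:
        im=c["color"]
        if crop: x0,y0,x1,y1=crop; im=im[y0:y1,x0:x1]
        if scale!=1: im=cv2.resize(im,None,fx=scale,fy=scale,interpolation=cv2.INTER_CUBIC)
        cv2.imwrite("pics/"+save+".png",im)
    c["R"]=R.from_euler('xyz',c["orientation"],degrees=True).as_matrix(); c["o"]=np.array(c["origin"]); return c
def ray(c,u,v):
    d=c["R"]@np.linalg.inv(c["K"])@np.array([u,v,1.]); return c["o"],d/np.linalg.norm(d)
def onz(c,u,v,z):
    o,d=ray(c,u,v); return o+d*(z-o[2])/d[2]
def tri(c1,p1,c2,p2):
    o1,d1=ray(c1,*p1);o2,d2=ray(c2,*p2)
    t=np.linalg.lstsq(np.c_[d1,-d2],o2-o1,rcond=None)[0]
    a,b=o1+t[0]*d1,o2+t[1]*d2; return (a+b)/2,np.linalg.norm(a-b)
def proj(c,P):
    p=c["K"]@(c["R"].T@(np.array(P)-c["o"])); return p[:2]/p[2]
E
python3 - <<'E'
from h import *
np.set_printoptions(precision=4,suppress=True)
t=cam("top","b_top",(130,120,450,300),2.5)
s=cam("side","b_side",(170,90,370,400),1.9)
for n,p,z in [("keyhole",(182,241),.085),("stand",(293.5,208),.045),("cuprim",(299,258),.1),("rack",(392,262),.05)]:
    print(n,onz(t,*p,z))
for n,p,z in [("keyhole",(304,314),.085),("cuprim",(325,206),.1)]:
    print(n,onz(s,*p,z))
E
```

```text
keyhole [0.5124 0.2767 0.085 ]
stand [ 0.6317 -0.0037  0.045 ]
cuprim [ 0.4915 -0.0285  0.1   ]
rack [ 0.5062 -0.2741  0.05  ]
keyhole [0.5122 0.2822 0.085 ]
cuprim [ 0.4933 -0.0193  0.1   ]
```

View pics/b_top.png

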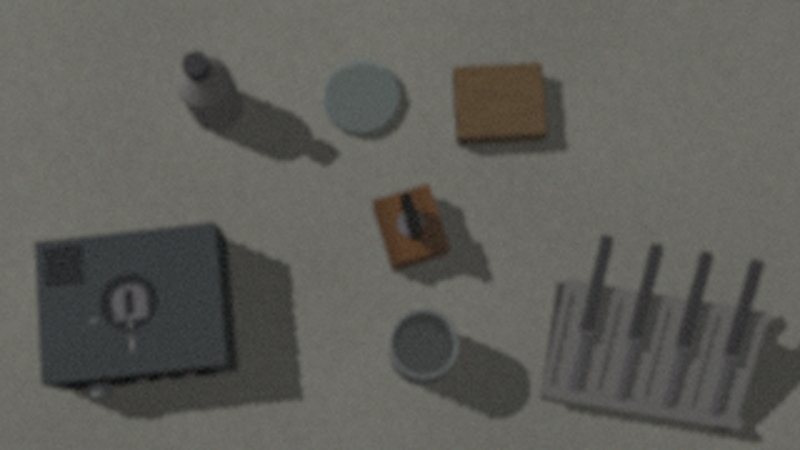

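View pics/b_side.png

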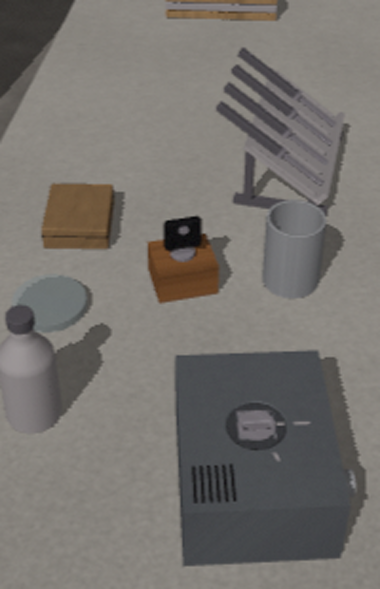

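```bash
python3 -m handwheel '[[0,0,0,0.05,0],[0,0.03,-0.03,0.09,5],[0,0.07,-0.055,0.09,10],[0,0.105,-0.085,0.09,18],[0,0.14,-0.11,0.09,26]]'; python3 -m handwheel '[[0,0.03,-0.03,0,0],[0,0.065,-0.055,0,0],[0,0.10,-0.08,0,0],[0,0.12,-0.1,0,0],[0,0.12,-0.1,0,0]]'
python3 - <<'E'
from h import *
cam("wrist","c_w")
E
```

```text
time: 0.75
ee_pos: [0.3847, 0.3823, 0.2886]
tcp_rot: [180.0, -0.0, 89.5]
wrist_force: [0.1, 0.9, 0.1]
opening: 0.0853
time: 1.25
ee_pos: [0.5069, 0.2797, 0.2876]
tcp_rot: [-180.0, 0.1, 89.3]
wrist_force: [0.2, -0.1, -0.6]
opening: 0.0855
```

View pics/c_w.png

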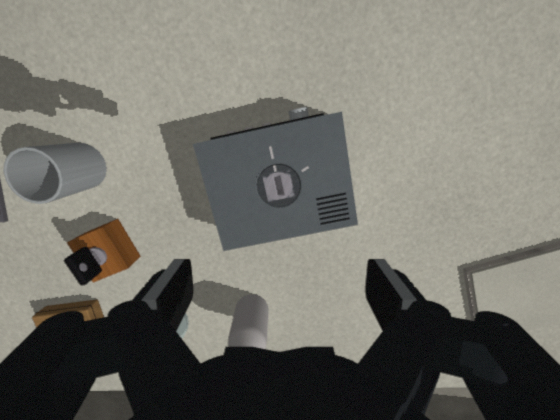

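The wrist view shows the whole supply top: corners near (195,143), (342,112), (357,223), (223,249), switch at (279,185). Next I'll measure the outline and the slot.

Run:
```python
from h import *
np.set_printoptions(precision=4,suppress=True)
c=cam("wrist","d_sw",(240,140,330,230),6)
im=c["color"]
hsv=cv2.cvtColor(im,cv2.COLOR_BGR2HSV)
print(hsv[150,230],hsv[110,180],hsv[90,250],im[160,230],im[185,279])
P=np.array([onz(c,u,v,.085) for u,v in [(195,143),(342,112),(357,223),(223,249)]])
print(P, P.mean(0)); 
for i in range(4):
    d=P[(i+1)%4]-P[i]; print(np.linalg.norm(d),np.degrees(np.arctan2(d[1],d[0])))
print(onz(c,279,185,.085))
```

```text
[105  17  92] [ 26  22 164] [ 24  23 165] [95 93 88] [79 77 80]
[[0.4554 0.1755 0.085 ]
 [0.4205 0.3592 0.085 ]
 [0.5644 0.3866 0.085 ]
 [0.6006 0.2015 0.085 ]] [0.5102 0.2807 0.085 ]
0.18697483683679875 100.78342401200233
0.14649665535900824 10.784638693637337
0.18865701130900375 -78.92512710437164
0.14746583245298667 -169.86802029164795
[0.5105 0.2809 0.085 ]
```

View pics/d_sw.png

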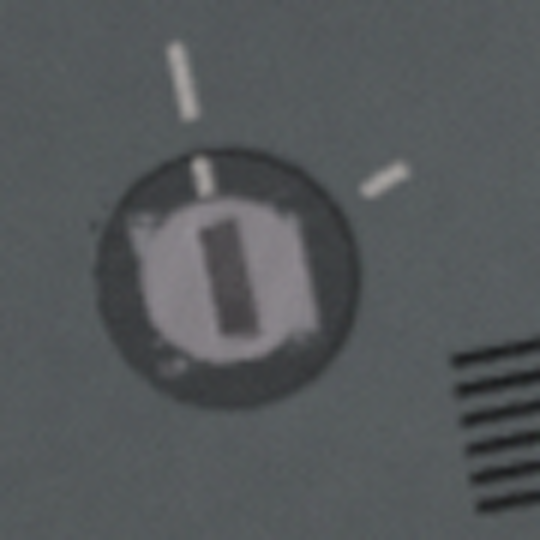

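```bash
python3 -m handwheel '[[0,0.002,0,-0.04,6],[0,0.004,0,-0.08,11.5],[0,0.004,0,-0.12,11.5],[0,0.004,0,-0.12,11.5]]'
python3 - <<'E'
from h import *
np.set_printoptions(precision=4,suppress=True)
c=cam("wrist","e_sw")
im=c["color"]; cv2.imwrite("pics/e_crop.png",cv2.resize(im[140:240,220:340],None,fx=6,fy=6,interpolation=cv2.INTER_CUBIC))
print(get_obs()["ee_pos"],get_obs()["tcp_rot"], proj(c,[.511,.2805,.085]))
E
```

```text
time: 1.75
ee_pos: [0.5054, 0.2814, 0.1624]
tcp_rot: [-179.5, 0.2, 101.0]
wrist_force: [-0.6, 0.5, 0.4]
opening: 0.0851
[0.5068 0.282  0.1666] [-179.7514    0.0805  100.9725] [277.2237 213.6598]
```

View pics/e_sw.png

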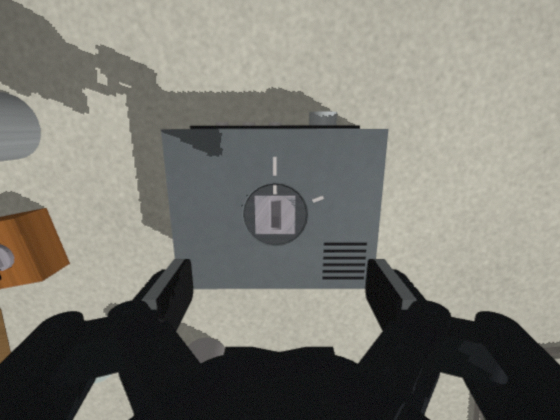

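View pics/e_crop.png

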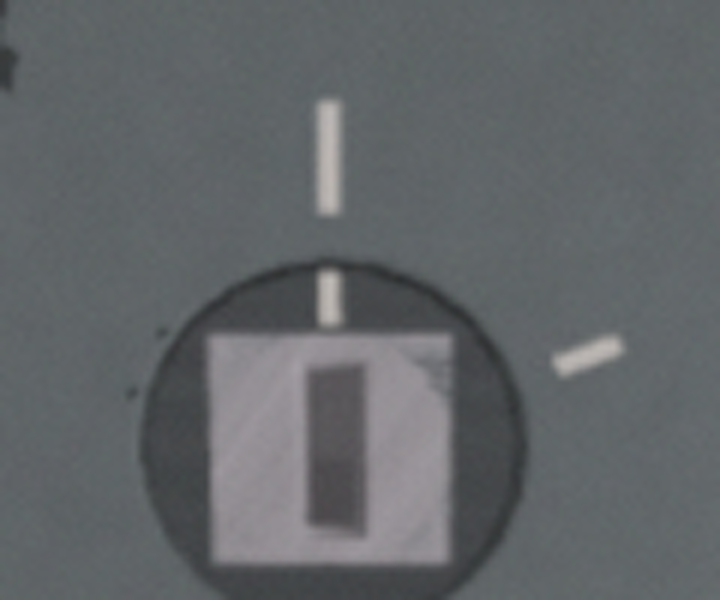

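```bash
python3 - <<'E'
from h import *
np.set_printoptions(precision=4,suppress=True)
c=cam("wrist"); 
print(get_obs()["ee_pos"],get_obs()["tcp_rot"], onz(c,275.9,214.8,.085))
P=[onz(c,*p,.085) for p in [(163,129),(387,129.5),(385.5,289),(173,289)]]
print(np.array(P))
for i in range(4):
    d=P[(i+1)%4]-P[i]; print(np.linalg.norm(d),np.degrees(np.arctan2(d[1],d[0])))
print(c["o"],c["orientation"])
E
python3 -m handwheel '[[0,0,0,0.05,-6],[0,0.02,-0.04,0.08,-12],[0,0.04,-0.08,0.08,-12],[0,0.06,-0.12,0.08,-12],[0,0.08,-0.16,0.08,-12]]';python3 -m handwheel '[[0,0.015,-0.045,0,0],[0,0.02,-0.09,0,0],[0,0.024,-0.12,0,0],[0,0.024,-0.12,0,0]]'
python3 - <<'E'
from h import *
cam("wrist","f_w")
E
```

```text
[0.5081 0.2825 0.1694] [-179.9964    0.0031  100.9611] [0.5152 0.2805 0.085 ]
[[0.4589 0.1723 0.085 ]
 [0.4231 0.3587 0.085 ]
 [0.5699 0.4014 0.085 ]
 [0.6101 0.1948 0.085 ]]
0.1898067782198822 100.85032234800498
0.15290437953656238 16.21713045664141
0.21049234573464118 -78.99498975334124
0.15293566170184322 -171.5418536904346
[0.4381 0.2685 0.3425] [164.0352   0.053  100.9731]
time: 2.35
ee_pos: [0.5895, 0.1217, 0.2539]
tcp_rot: [179.7, -0.1, 89.0]
wrist_force: [0.5, 0.8, 0.5]
opening: 0.0852
time: 2.75
ee_pos: [0.6145, -0.0015, 0.2575]
tcp_rot: [179.4, -0.1, 88.8]
wrist_force: [-0.9, 0.4, 0.0]
opening: 0.0857
```

View pics/f_w.png

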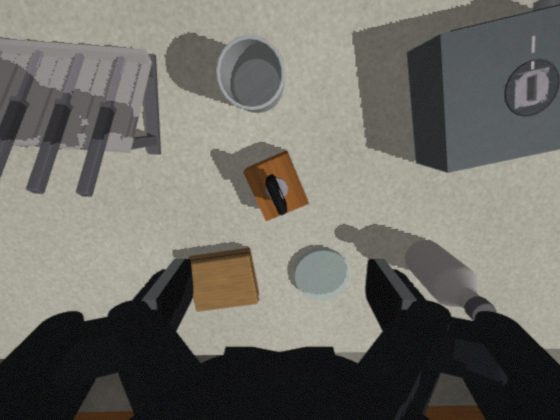

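The stand is at about (276,186) in this view and the bow's long top edge runs (270,178)→(282,212). The previous frame was taken while still settling, so I'll let the arm settle and measure stand and bow from one frame.

```bash
python3 -m handwheel '[[0,0.01,0,-0.05,0],[0,0.01,0,-0.05,0],[0,0.01,0,-0.05,0],[0,0.01,0,-0.05,0],[0,0.01,0,-0.05,0]]'
python3 - <<'E'
from h import *
np.set_printoptions(precision=4,suppress=True)
c=cam("wrist","g_w"); im=c["color"]; cv2.imwrite("pics/g_crop.png",cv2.resize(im[140:260,210:340],None,fx=5,fy=5,interpolation=cv2.INTER_CUBIC))
hsv=cv2.cvtColor(im,cv2.COLOR_BGR2HSV)
print(get_obs()["ee_pos"],get_obs()["tcp_rot"])
import pickle; pickle.dump(c,open("g.pkl","wb"))
E
```

```text
time: 3.3
ee_pos: [0.625, 0.001, 0.2101]
tcp_rot: [179.2, -0.1, 88.9]
wrist_force: [0.1, -0.5, 1.5]
opening: 0.0854
[0.6249 0.0008 0.2096] [179.2222  -0.093   88.8706]
```

View pics/g_crop.png

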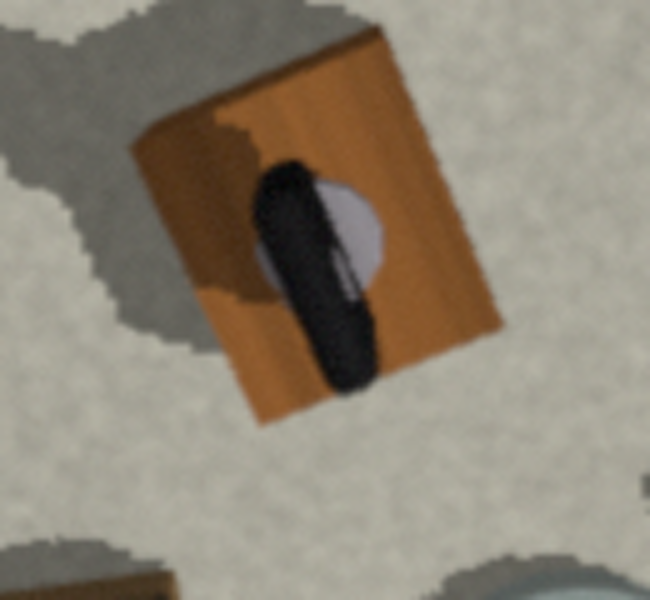

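Run:
```python
from h import *
import pickle
np.set_printoptions(precision=4,suppress=True)
c=pickle.load(open("g.pkl","rb")); im=c["color"]
f=lambda u,v,z: onz(c,210+u/5,140+v/5,z)
P=[f(*p,.045) for p in [(384,43),(503,323),(262,424),(147,158)]]
print(np.array(P),np.mean(P,0))
for i in range(4):
    d=P[(i+1)%4]-P[i]; print(np.linalg.norm(d),np.degrees(np.arctan2(d[1],d[0])))
print("shoulder",f(317,243,.051))
hsv=cv2.cvtColor(im,cv2.COLOR_BGR2HSV)
m=((im.max(2)<45)).astype(np.uint8); m[:165]=0; m[225:]=0; m[:,:250]=0;m[:,300:]=0
cs,_=cv2.findContours(m,cv2.RETR_EXTERNAL,cv2.CHAIN_APPROX_NONE); k=max(cs,key=cv2.contourArea); print(cv2.contourArea(k),cv2.minAreaRect(k))
b=cv2.boxPoints(cv2.minAreaRect(k)); print(b)
# bow top ends at z .099
a,b=f(287,172,.099),f(352,380,.099); print("bow",a,b,(a+b)/2,np.linalg.norm(a-b),np.degrees(np.arctan2(*(b-a)[1::-1])))
```

```text
[[ 0.5825  0.011   0.045 ]
 [ 0.6494  0.0389  0.045 ]
 [ 0.6741 -0.0201  0.045 ]
 [ 0.6078 -0.0446  0.045 ]] [ 0.6285 -0.0037  0.045 ]
0.07250864714067375 22.65862411100834
0.06398503940584932 -67.31165926960215
0.07070015447152189 -159.7833402907823
0.06100245956781594 114.44899081965367
shoulder [ 0.6275 -0.0053  0.051 ]
497.5 ((272.5000305175781, 195.0), (46.36716079711914, 13.885354042053223), 67.0678939819336)
[[257.0728 176.3538]
 [269.8607 170.9435]
 [287.9273 213.6462]
 [275.1393 219.0565]]
bow [ 0.6022 -0.0098  0.099 ] [0.6455 0.0022 0.099 ] [ 0.6238 -0.0038  0.099 ] 0.04491175506873056 15.506334476130371
```

```bash
python3 -m handwheel '[[0,0.002,-0.0055,0,7],[0,0.002,-0.0055,-0.03,14],[0,0.002,-0.0055,-0.06,20],[0,0.002,-0.0055,-0.085,20],[0,0.002,-0.0055,-0.085,20]]'
python3 - <<'E'
from h import *
np.set_printoptions(precision=4,suppress=True)
o=get_obs();print(o["q"],o["ee_pos"],o["tcp_rot"])
c=cam("wrist","h_w")
E
```

```text
time: 3.85
ee_pos: [0.6255, -0.0046, 0.1219]
tcp_rot: [179.5, -0.2, 108.9]
wrist_force: [-0.4, 0.4, -0.1]
opening: 0.085
[ -0.5962  14.0672  11.9183  87.4017   0.3495 -19.4584] [ 0.6255 -0.0046  0.1219] [179.4598  -0.1798 108.8643]
```

View pics/h_w.png

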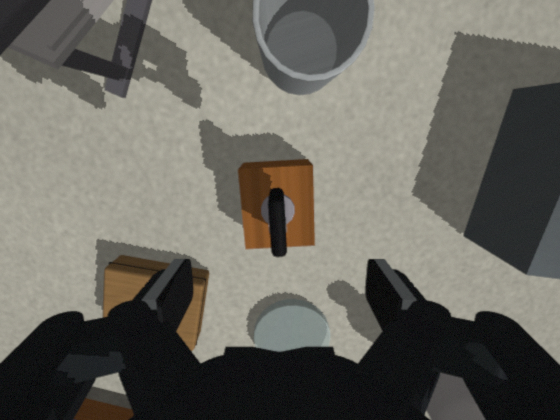

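The bow is upright in the image at (278,220), centred between the pads. Descending to grip it.

```bash
python3 -m handwheel '[[0,0.001,0,-0.03,0],[0,0.001,0,-0.061,0],[0,0.001,0,-0.061,0],[0.5,0.001,0,-0.061,0],[1,0.001,0,-0.061,0]]' 30; python3 -m handwheel '[[1,0,0,0,0],[1,0,0,0,0],[1,0,0,0,0],[1,0,0,0,0],[1,0,0,0,0]]' 60;  python3 - <<'E'
from h import *
np.set_printoptions(precision=4,suppress=True)
o=get_obs();print(o["ee_pos"],o["tcp_rot"],o["opening"])
c=cam("wrist","i_w")
E
```

```text
time: 4.4
ee_pos: [0.6287, -0.0046, 0.0664]
tcp_rot: [179.1, -0.1, 108.8]
wrist_force: [-0.5, -0.1, -0.1]
opening: 0.059
time: 4.9
ee_pos: [0.6286, -0.0046, 0.0664]
tcp_rot: [179.1, -0.1, 108.8]
wrist_force: [-0.2, -0.5, -0.2]
opening: -0.0001
[ 0.6286 -0.0046  0.0664] [179.1252  -0.0612 108.8459] -5.737274011579916e-05
```

View pics/i_w.png

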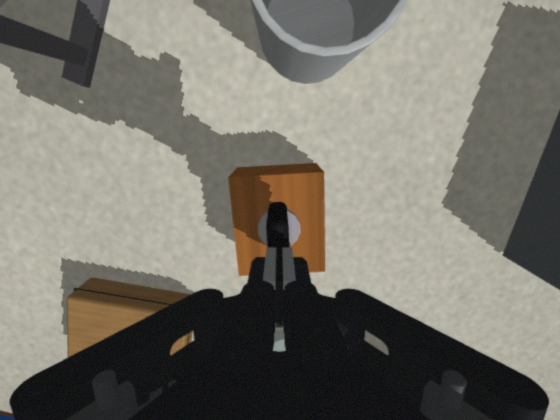

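Run:
```python
from h import *
np.set_printoptions(precision=4,suppress=True)
o=get_obs()
c=cam("wrist","j_w",(220,180,340,300),6); s=cam("side","j_s",(200,180,330,300),6); t=cam("top","j_t",(240,150,360,270),6)
Rt=R.from_euler('xyz',o["tcp_rot"],degrees=True).as_matrix()
for dz in (0,-.0187): 
  P=o["ee_pos"]+Rt@[0,0,dz]; print(P,proj(c,P),proj(s,P),proj(t,P))
print(proj(c,[.628,-.0045,.045]),proj(s,[.628,-.0045,.045]),proj(s,[.628,-.0045,.099]))
```

```text
[ 0.6286 -0.0046  0.0664] [279.3322 239.7711] [264.8367 215.7372] [293.7785 207.4114]
[ 0.6284 -0.0047  0.0851] [279.4018 251.8566] [264.9516 209.4428] [293.8642 205.9761]
[279.6091 227.2942] [265.1134 222.8002] [265.1014 204.7484]
```

View pics/j_w.png

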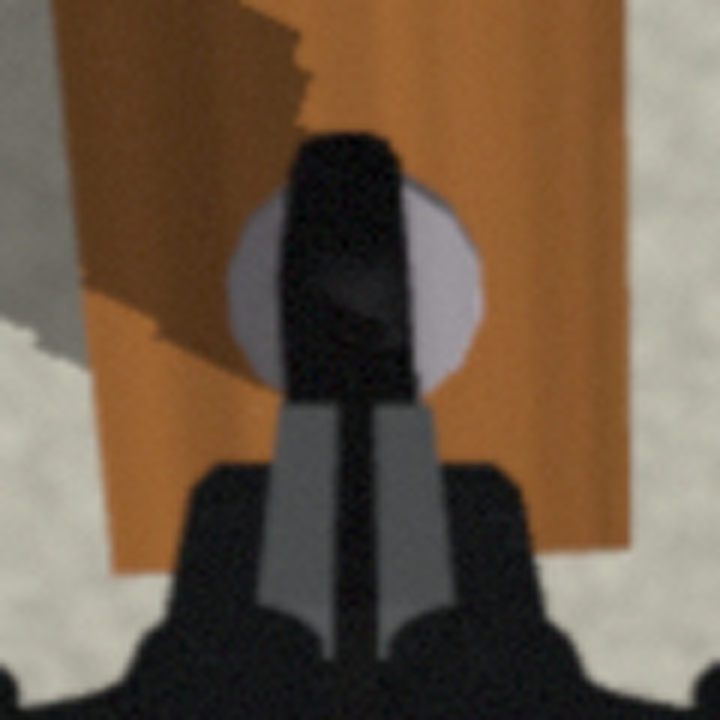

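View pics/j_s.png

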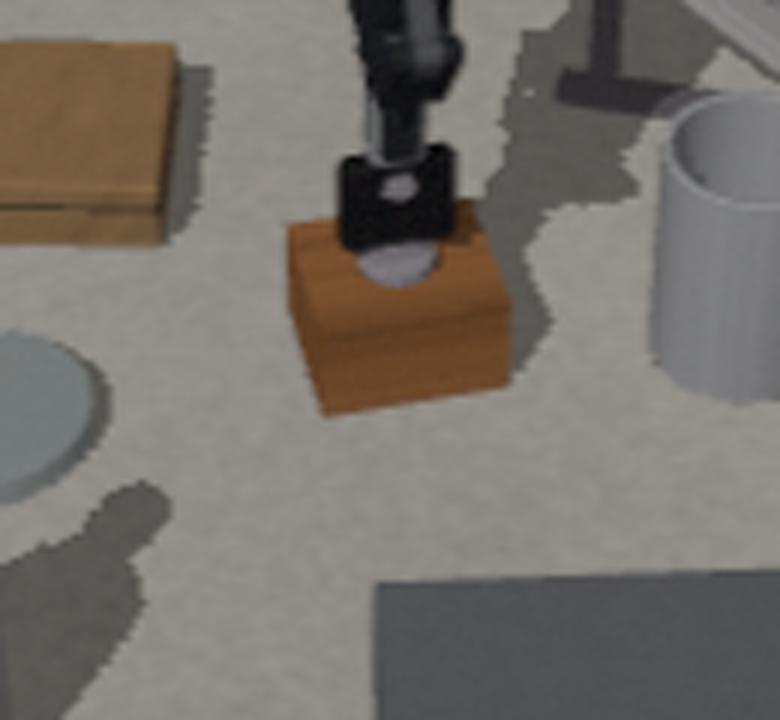

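The opening reads 0, yet the pads seem to end at the bow's top. A small straight lift will show whether the key comes along.

```bash
python3 -m handwheel '[[1,0,0,0.01,0],[1,0,0,0.02,0],[1,0,0,0.02,0],[1,0,0,0.02,0]]';  python3 - <<'E'
from h import *
np.set_printoptions(precision=4,suppress=True)
o=get_obs();print(o["ee_pos"],o["tcp_rot"],o["opening"],o["wrist_force"])
c=cam("wrist","k_w",(200,160,360,320),4);s=cam("side","k_s",(200,140,330,260),5)
a=cv2.imread("pics/k_w.png");b=cv2.imread("pics/k_s.png"); b=cv2.resize(b,(693,640)); cv2.imwrite("pics/k.png",cv2.resize(np.hstack([a,b]),(800,384)))
E
```

```text
time: 5.5
ee_pos: [0.629, -0.0046, 0.087]
tcp_rot: [179.1, -0.0, 108.8]
wrist_force: [0.1, -0.7, -0.6]
opening: 0.0002
[ 0.629  -0.0046  0.087 ] [179.0628  -0.0389 108.8457] 0.0001962001517172364 [ 0.1331 -0.6911 -0.602 ]
```

View pics/k.png

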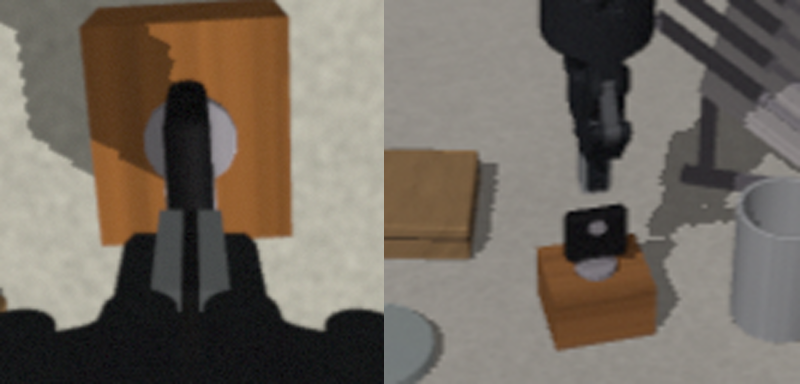

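The key stayed: the pads closed above it. I'll triangulate the visible fingertip against the reported TCP.

```bash
python3 -m handwheel '[[1,0,0,0.04,0],[1,0,0,0.04,0],[1,0,0,0.04,0],[1,0,0,0.04,0]]';  python3 - <<'E'
from h import *
np.set_printoptions(precision=4,suppress=True)
import pickle
o=get_obs();print(o["ee_pos"],o["tcp_rot"],o["opening"],o["q"])
w=cam("wrist","l_w",(220,180,340,300),5);s=cam("side","l_s",(210,120,330,240),5)
pickle.dump((w,s,o["ee_pos"]),open("l.pkl","wb"))
cv2.imwrite("pics/l.png",cv2.resize(np.hstack([cv2.imread("pics/l_w.png"),cv2.imread("pics/l_s.png")]),(800,400)))
print(proj(w,o["ee_pos"]),proj(s,o["ee_pos"]))
E
```

```text
time: 6.0
ee_pos: [0.6282, -0.0046, 0.1253]
tcp_rot: [179.2, -0.1, 108.8]
wrist_force: [0.0, 0.5, -0.7]
opening: 0.0001
[ 0.6282 -0.0046  0.1253] [179.1989  -0.0869 108.8443] 5.6167378861221745e-05 [ -0.5926  14.154   12.3855  87.505    0.3485 -19.4341]
[279.3417 239.7029] [264.9928 195.5442]
```

View pics/l.png

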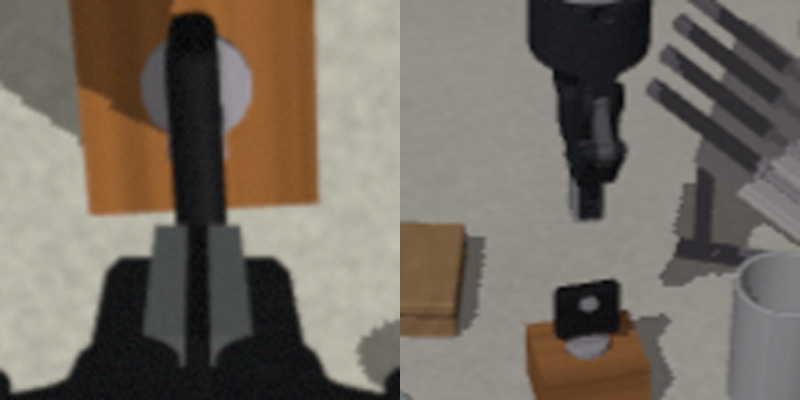

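Run:
```python
from h import *
import pickle
np.set_printoptions(precision=4,suppress=True)
w,s,e=pickle.load(open("l.pkl","rb"))
print(tri(w,(280,247.8),s,(266.1,185.4)),e, w["o"],w["orientation"])
for dz in (0,.01,.02,.03): print(dz,proj(w,e+[0,0,dz]),proj(s,e+[0,0,dz]))
# key check
t=cam("top","m_t",(270,180,330,240),10)
print(proj(t,[.628,-.0045,.099]),proj(t,[.628,-.0045,.045]))
```

```text
(array([ 0.6244, -0.0065,  0.1514]), np.float64(0.003758627226115812)) [ 0.6282 -0.0046  0.1253] [ 0.5591 -0.0289  0.2999] [162.9782  -0.1168 108.8476]
0 [279.3417 239.7029] [264.9928 195.5442]
0.01 [279.4023 246.0728] [264.9898 191.9781]
0.02 [279.4698 253.1623] [264.9868 188.3714]
0.03 [279.5453 261.1006] [264.9838 184.7232]
[293.8256 204.9385] [293.6802 209.3405]
```

View pics/m_t.png

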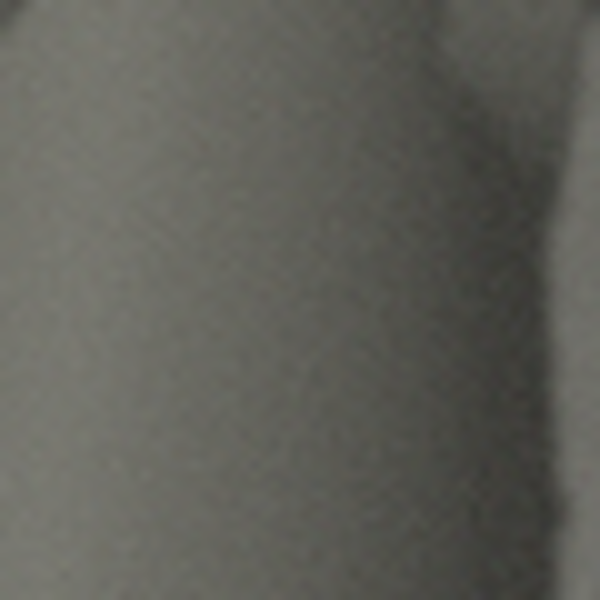

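Side view puts the visible fingertip about 26 mm above the reported TCP. I'll settle this with a gentle touch on bare bench near (0.56, 0.09).

```bash
python3 -m handwheel '[[1,-0.02,0.03,0.0,0],[1,-0.05,0.06,0,0],[1,-0.068,0.09,-0.02,0],[1,-0.068,0.09,-0.05,0],[1,-0.068,0.09,-0.07,0]]';python3 -m handwheel '[[1,0,0,-0.005,0],[1,0,0,-0.01,0],[1,0,0,-0.015,0],[1,0,0,-0.015,0]]';python3 - <<'E'
from h import *
np.set_printoptions(precision=4,suppress=True)
o=get_obs();print(o["ee_pos"],o["tcp_rot"],o["wrist_force"])
s=cam("side","n_s",(200,120,400,320),4); w=cam("wrist","n_w"); print(proj(s,o["ee_pos"]))
E
```

```text
time: 6.65
ee_pos: [0.5588, 0.0863, 0.0532]
tcp_rot: [179.3, -0.1, 109.0]
wrist_force: [0.2, 0.2, -0.5]
opening: -0.0003
time: 7.05
ee_pos: [0.559, 0.0862, 0.0383]
tcp_rot: [179.3, -0.1, 108.9]
wrist_force: [-0.9, -0.0, -1.0]
opening: -0.0002
[0.559  0.0862 0.0383] [179.2868  -0.1057 108.9281] [-0.8754 -0.0105 -1.0291]
[289.9758 255.0051]
```

View pics/n_s.png

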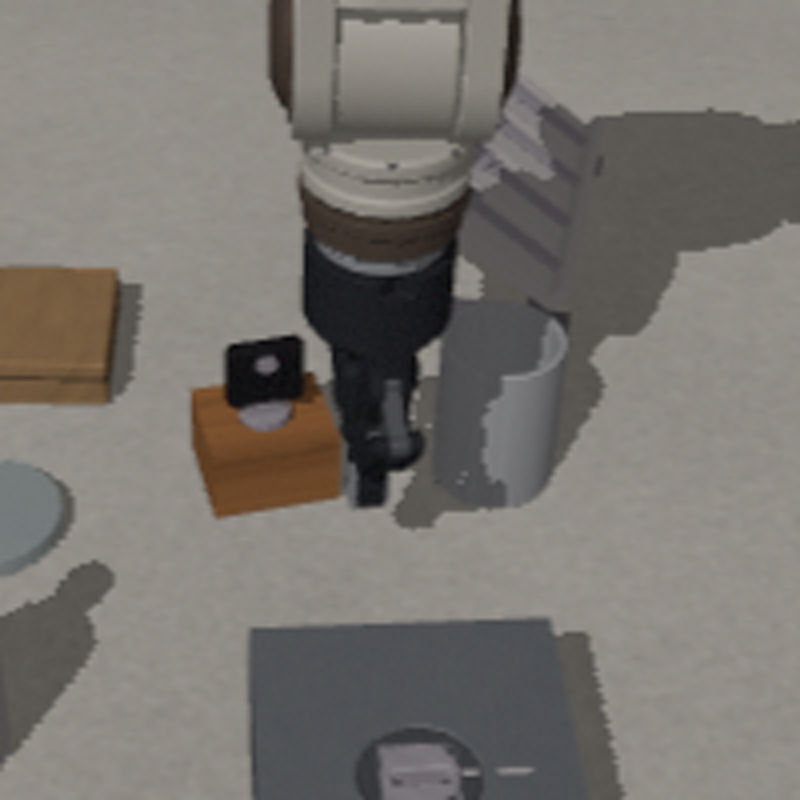

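View pics/n_w.png

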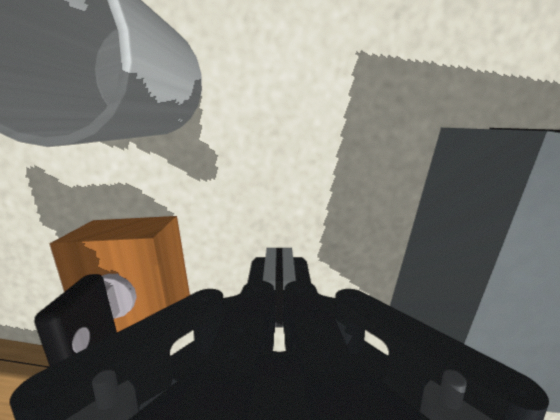

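```bash
python3 -m handwheel '[[1,0,0,-0.008,0],[1,0,0,-0.016,0],[1,0,0,-0.024,0],[1,0,0,-0.03,0]]';python3 -m handwheel '[[1,0,0,-0.003,0],[1,0,0,-0.006,0],[1,0,0,-0.006,0]]'
```

```text
time: 7.55
ee_pos: [0.5588, 0.0861, 0.0076]
tcp_rot: [179.3, -0.1, 108.9]
wrist_force: [-0.1, -0.2, -0.2]
opening: 0.0001
time: 7.85
ee_pos: [0.5586, 0.0861, 0.0012]
tcp_rot: [179.3, -0.1, 108.9]
wrist_force: [1.0, 0.3, 0.4]
opening: 0.0002
```

```bash
python3 -m handwheel '[[1,0,0,-0.003,0],[1,0,0,-0.005,0],[1,0,0,-0.005,0]]';python3 -m handwheel '[[1,0,0,-0.003,0],[1,0,0,-0.005,0],[1,0,0,-0.005,0]]';  python3 - <<'E'
from h import *
s=cam("side","o_s",(250,200,350,300),6)
E
```

```text
time: 8.15
ee_pos: [0.5584, 0.0861, -0.0041]
tcp_rot: [179.4, -0.1, 108.9]
wrist_force: [-0.3, -0.3, -0.6]
opening: -0.0002
time: 8.45
ee_pos: [0.5582, 0.0861, -0.0095]
tcp_rot: [179.4, -0.1, 108.9]
wrist_force: [-0.5, 0.8, 0.4]
opening: -0.0
```

View pics/o_s.png

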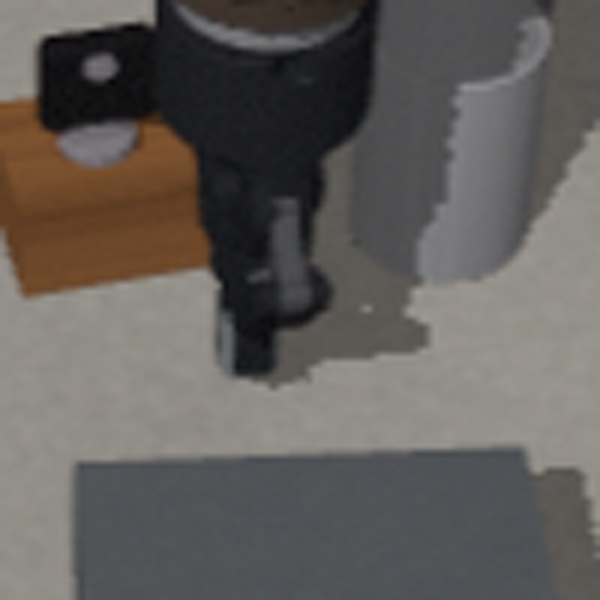

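```bash
python3 -m handwheel '[[1,0,0,-0.003,0],[1,0,0,-0.006,0],[1,0,0,-0.006,0]]';python3 -m handwheel '[[1,0,0,-0.003,0],[1,0,0,-0.003,0]]';python3 -m handwheel '[[1,0,0,-0.003,0],[1,0,0,-0.003,0]]'; python3 -m handwheel '[[1,0,0,-0.003,0],[1,0,0,-0.003,0]]'
```

```text
time: 8.8
ee_pos: [0.558, 0.086, -0.0159]
tcp_rot: [179.4, -0.1, 108.9]
wrist_force: [-1.0, -0.3, 0.1]
opening: 0.0001
time: 9.0
ee_pos: [0.5577, 0.086, -0.0194]
tcp_rot: [179.5, -0.1, 108.9]
wrist_force: [-0.5, -0.5, -0.2]
opening: -0.0001
time: 9.2
ee_pos: [0.5574, 0.0859, -0.0229]
tcp_rot: [179.5, -0.1, 108.9]
wrist_force: [-0.9, -0.3, -0.3]
opening: 0.0
time: 9.4
ee_pos: [0.5571, 0.0859, -0.0264]
tcp_rot: [179.5, -0.2, 108.9]
wrist_force: [-0.2, -0.2, -1.1]
opening: 0.0003
```

```bash
python3 -m handwheel '[[1,0,0,-0.003,0],[1,0,0,-0.003,0]]';  python3 - <<'E'
from h import *
print(get_obs()["wrist_force"],get_obs()["q"])
s=cam("side","p_s",(250,200,350,300),6); w=cam("wrist","p_w")
E
```

```text
time: 9.6
ee_pos: [0.5568, 0.0859, -0.0299]
tcp_rot: [179.6, -0.2, 108.9]
wrist_force: [-0.4, -0.1, 0.7]
opening: -0.0002
[-0.44819455 -0.14610658  0.6536971 ] [  8.63557302   8.2637602  -11.7326398   69.6177568    0.23383341
 -10.29445034]
```

View pics/p_s.png

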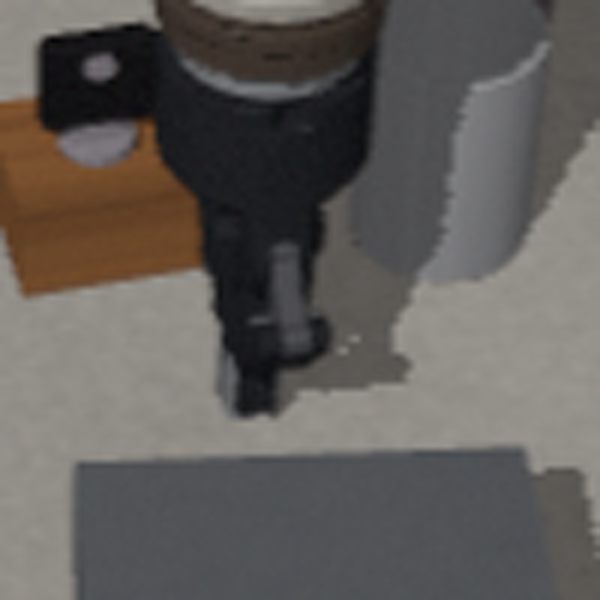

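View pics/p_w.png

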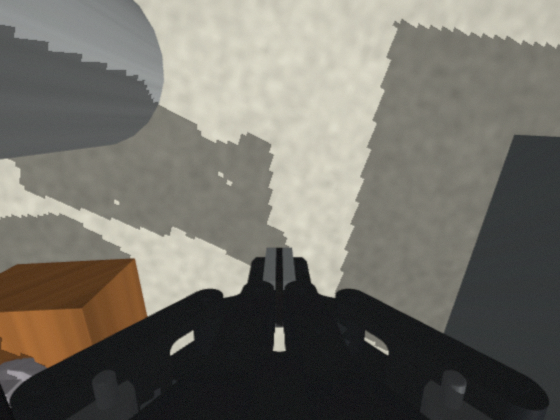

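```bash
for i in 1; do python3 -m handwheel '[[1,0,0,-0.002,0],[1,0,0,-0.002,0]]' | grep -E 'ee|force'; python3 -m handwheel '[[1,0,0,-0.002,0],[1,0,0,-0.002,0]]'| grep -E 'ee|force'; done
```

```text
ee_pos: [0.5569, 0.0859, -0.0318]
wrist_force: [0.7, -0.6, -1.0]
ee_pos: [0.5572, 0.0859, -0.0328]
wrist_force: [-2.3, -0.8, 6.7]
```

Contact comes at a reported z of about -0.032, so the real fingertip is ~32 mm higher than the reported TCP. This agrees with the miss and the side view, so I'll aim 32 mm lower on all grasps. Back to the key.

```bash
python3 -m handwheel '[[1,0,0,0.04,0],[0.5,0.01,-0.01,0.09,0],[0,0.035,-0.05,0.13,0],[0,0.07,-0.087,0.13,0],[0,0.073,-0.089,0.13,0]]' | grep ee; python3 -m handwheel '[[0,0,0,-0.02,0],[0,0,0,-0.035,0],[0,0,0,-0.035,0]]'
python3 - <<'E'
from h import *
o=get_obs(); print(o["ee_pos"],o["tcp_rot"])
w=cam("wrist","q_w"); s=cam("side","q_s",(210,140,330,260),6)
E
```

```text
ee_pos: [0.633, -0.0061, 0.099]
time: 10.9
ee_pos: [0.6313, -0.0059, 0.061]
tcp_rot: [179.6, -0.1, 108.8]
wrist_force: [-0.5, -0.4, -0.4]
opening: 0.0854
[ 0.63125038 -0.00592709  0.06096184] [ 1.79562985e+02 -1.29825060e-01  1.08812708e+02]
```

View pics/q_w.png

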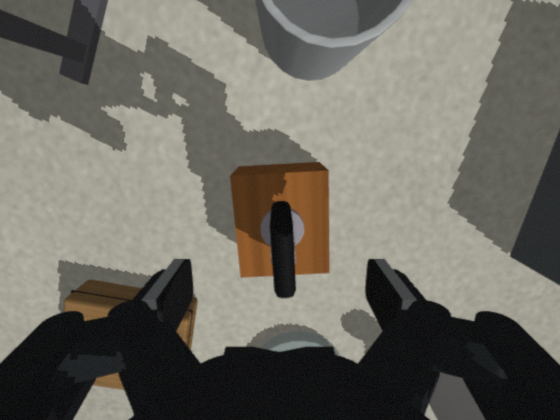

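View pics/q_s.png

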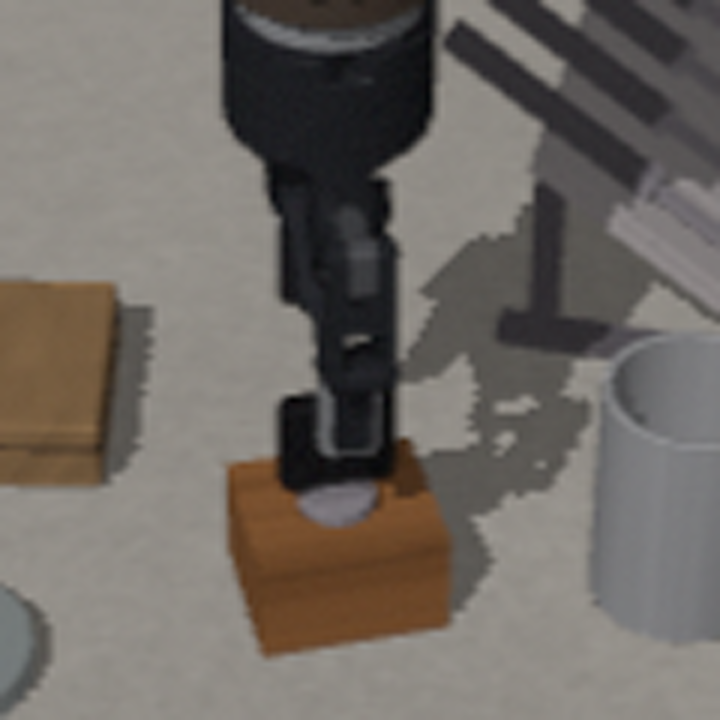

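```bash
python3 -m handwheel '[[0,-0.001,0.003,-0.02,0],[0,-0.001,0.003,-0.034,0],[0,-0.001,0.003,-0.034,0],[0.6,-0.001,0.003,-0.034,0],[1,-0.001,0.003,-0.034,0]]' 30; python3 -m handwheel '[[1,0,0,0,0],[1,0,0,0,0],[1,0,0,0,0],[1,0,0,0,0]]' 80;  python3 - <<'E'
from h import *
s=cam("side","r_s",(210,140,330,260),6)
E
```

```text
time: 11.5
ee_pos: [0.6318, -0.0026, 0.0308]
tcp_rot: [179.3, -0.0, 108.9]
wrist_force: [-0.2, -0.0, 0.3]
opening: 0.059
time: 11.9
ee_pos: [0.6322, -0.0026, 0.0313]
tcp_rot: [179.3, -0.0, 108.9]
wrist_force: [0.6, 0.2, 3.3]
opening: 0.0111
```

View pics/r_s.png

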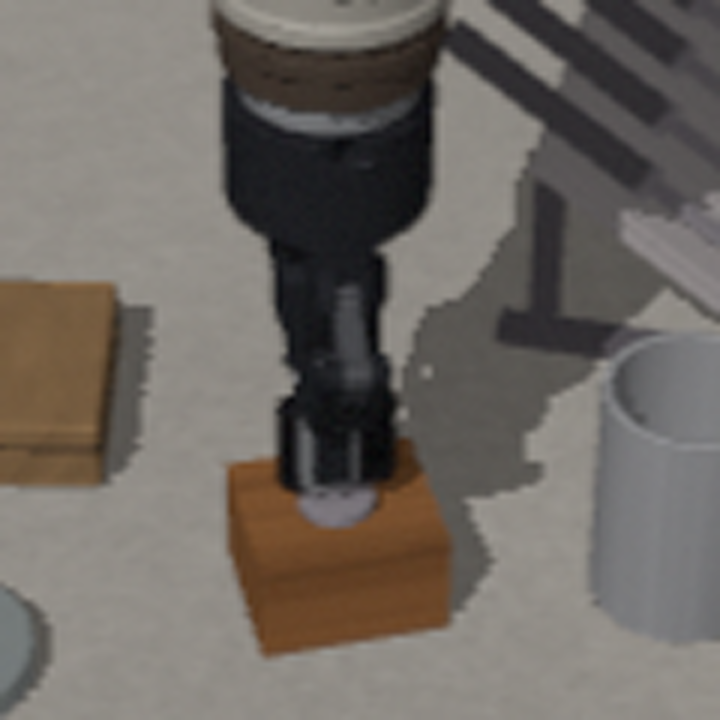

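Key gripped (opening 11 mm). Lifting it out and taking it over the switch.

```bash
python3 -m handwheel '[[1,0,0,0.02,0],[1,0,0,0.05,0],[1,0,0,0.09,0],[1,0,0,0.12,0],[1,-0.01,0.03,0.12,0]]' | grep -E 'force|opening'; python3 -m handwheel '[[1,-0.02,0.04,0,0],[1,-0.04,0.08,0,-2],[1,-0.06,0.13,0,-4],[1,-0.08,0.18,0,-6],[1,-0.095,0.22,0,-8]]' |grep ee; python3 -m handwheel '[[1,-0.011,0.03,0,0],[1,-0.011,0.03,0,0],[1,-0.011,0.03,0,0],[1,-0.011,0.03,0,0],[1,-0.011,0.03,0,0]]'
python3 - <<'E'
from h import *
o=get_obs(); print(o["ee_pos"],o["tcp_rot"])
w=cam("wrist","s_w"); s=cam("side","s_s",(220,200,380,360),5)
E
```

```text
wrist_force: [0.5, 0.6, 0.5]
opening: 0.0109
ee_pos: [0.5284, 0.2465, 0.1558]
time: 13.45
ee_pos: [0.5179, 0.2754, 0.1559]
tcp_rot: [178.9, 0.1, 100.5]
wrist_force: [0.0, -0.8, -1.6]
opening: 0.0113
[0.51789495 0.27538972 0.15585124] [1.78910806e+02 1.43571877e-01 1.00471309e+02]
```

View pics/s_w.png

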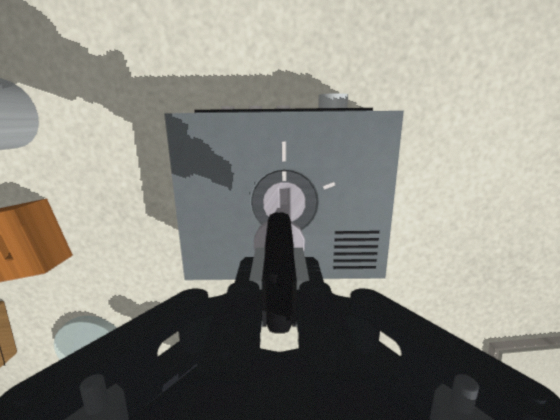

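View pics/s_s.png

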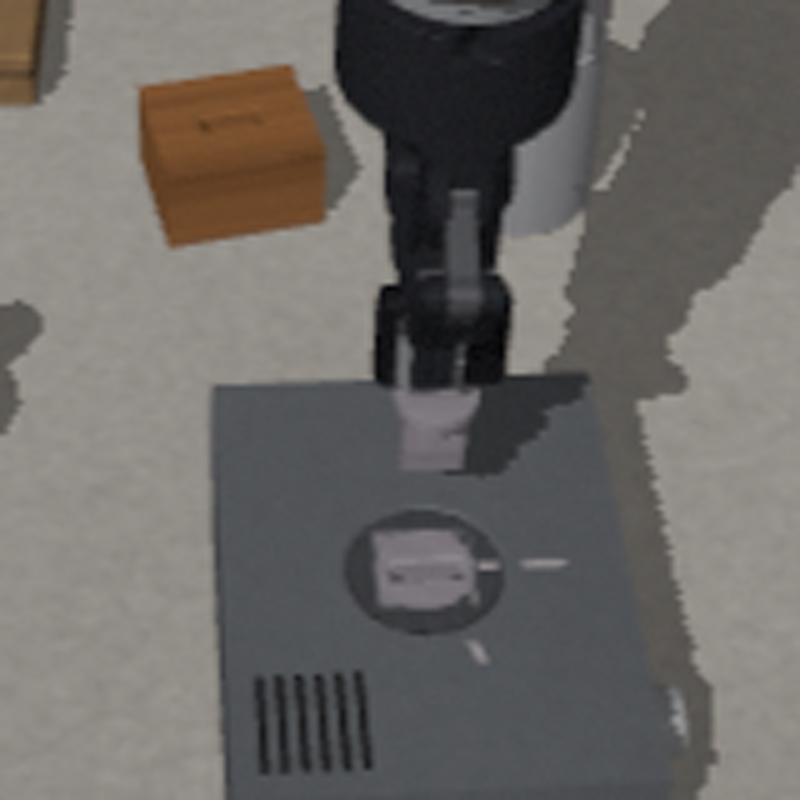

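The key is held upright, blade down, with the slot at (285,200) a few mm to the right. I'll correct, lower to just above the mouth and look again.

```bash
python3 -m handwheel '[[1,-0.002,0.0045,-0.015,0.5],[1,-0.002,0.0045,-0.03,0.5],[1,-0.002,0.0045,-0.038,0.5],[1,-0.002,0.0045,-0.038,0.5],[1,-0.002,0.0045,-0.038,0.5]]'
python3 - <<'E'
from h import *
o=get_obs(); print(o["ee_pos"],o["tcp_rot"])
w=cam("wrist","t_w",(215,120,345,250),6); s=cam("side","t_s",(240,230,370,360),6)
E
```

```text
time: 14.05
ee_pos: [0.5161, 0.2798, 0.1184]
tcp_rot: [178.9, 0.1, 100.9]
wrist_force: [-0.2, -0.3, -0.6]
opening: 0.011
[0.5160707  0.27976802 0.1183638 ] [1.78891105e+02 1.34049028e-01 1.00943816e+02]
```

View pics/t_w.png

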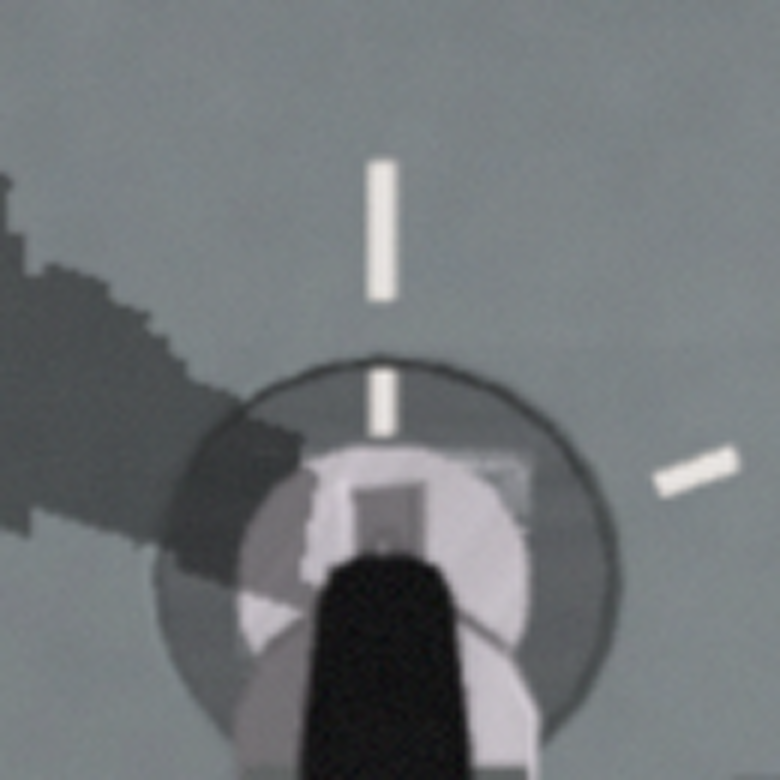

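View pics/t_s.png

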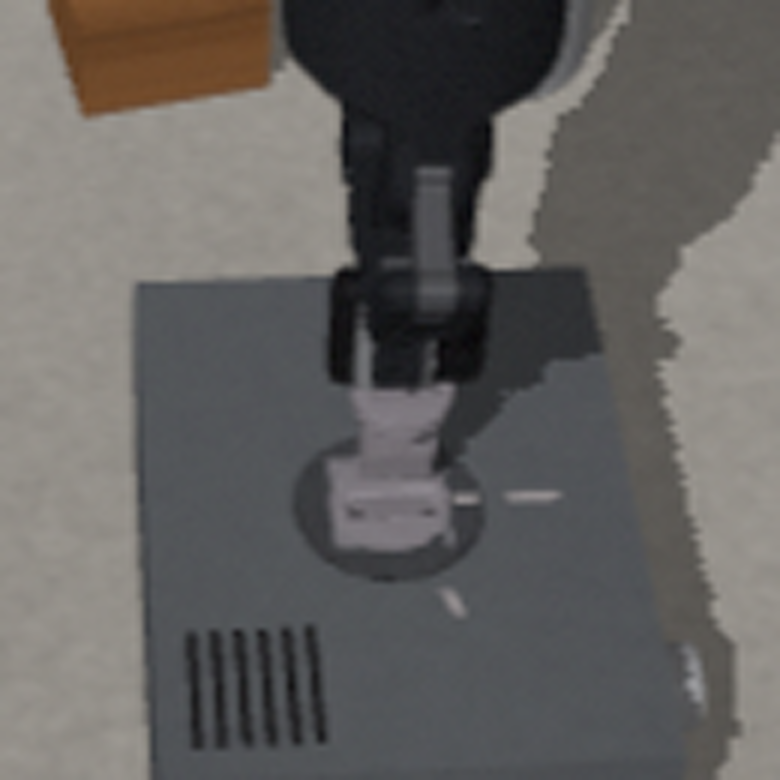

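Run:
```python
from h import *
np.set_printoptions(precision=4,suppress=True)
w=cam("wrist"); s=cam("side","u_s",(275,285,335,345),12)
f=lambda u,v,z: onz(w,215+u/6,120+v/6,z)
print("circ",f(388.5,585,.085),"top",f(388.5,357,.085))
print("slot end",f(391,484,.085), "slot end -> centre", f(391,484,.085)+.0125*np.array([.98,.19,0]))
print("shoulder c",f(388,750,.138), "top arc",f(388,600,.138))
print("side slot",onz(s,240+391/6,230+511/6,.085)); print(proj(s,[.512,.2797,.085]),proj(s,[.512,.2797,.098]))
```

```text
circ [0.5127 0.2797 0.085 ] top [0.4844 0.2742 0.085 ]
slot end [0.4998 0.2775 0.085 ] slot end -> centre [0.5121 0.2799 0.085 ]
shoulder c [0.5115 0.2793 0.138 ] top arc [0.4965 0.2764 0.138 ]
side slot [0.5098 0.2845 0.085 ]
[304.2303 312.9548] [304.579  308.3492]
```

View pics/u_s.png

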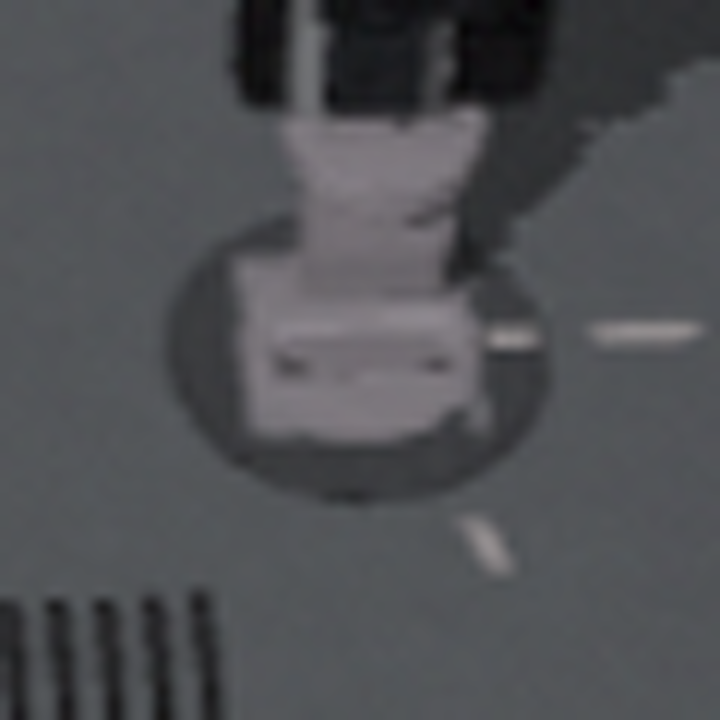

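```bash
python3 -m handwheel '[[1,0.001,0.0005,-0.004,0],[1,0.001,0.0005,-0.009,0],[1,0.001,0.0005,-0.014,0],[1,0.001,0.0005,-0.018,0],[1,0.001,0.0005,-0.018,0]]'
```

```text
time: 14.75
ee_pos: [0.5168, 0.2804, 0.0996]
tcp_rot: [178.9, 0.1, 101.0]
wrist_force: [-1.2, -0.4, -1.6]
opening: 0.0109
```

```bash
python3 -m handwheel '[[1,0,0,-0.004,0],[1,0,0,-0.008,0],[1,0,0,-0.01,0]]' | grep -E 'ee|force'; python3 -m handwheel '[[1,0,0,-0.004,0],[1,0,0,-0.008,0],[1,0,0,-0.01,0]]' | grep -E 'ee|force'
```

```text
ee_pos: [0.5166, 0.2803, 0.0891]
wrist_force: [0.5, -0.1, -0.2]
ee_pos: [0.5165, 0.2802, 0.0785]
wrist_force: [0.9, 0.1, 0.3]
```

Run:
```python
from h import *
w=cam("wrist","v_w",(215,120,345,250),6);s=cam("side","v_s",(255,255,355,355),7)
```

```text
(no output)
```

View pics/v_s.png

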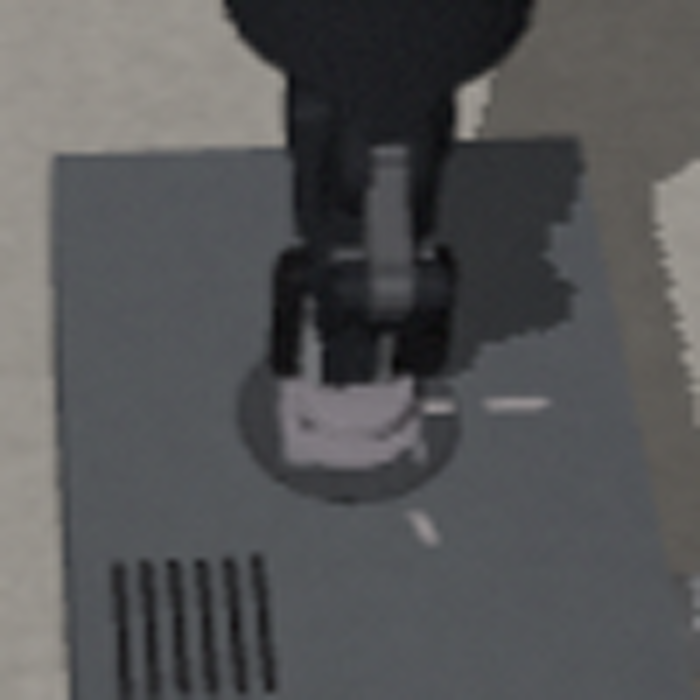

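The blade went in smoothly. Now the last few mm down to shoulder contact, by feel.

```bash
python3 -m handwheel '[[1,0,0,-0.003,0],[1,0,0,-0.005,0],[1,0,0,-0.005,0]]' | grep -E 'ee|force'; python3 -m handwheel '[[1,0,0,-0.002,0],[1,0,0,-0.003,0],[1,0,0,-0.003,0]]' | grep -E 'ee|force'
```

```text
ee_pos: [0.5163, 0.2801, 0.0733]
wrist_force: [0.3, -0.2, -1.0]
ee_pos: [0.5166, 0.2803, 0.0713]
wrist_force: [-1.6, -1.1, 5.9]
```

Fully seated: contact at reported z 0.0713, as predicted. Now turning clockwise in stages, watching side forces.

```bash
python3 -m handwheel '[[1,0,0,0.001,-4],[1,0,0,0.001,-9],[1,0,0,0.001,-14],[1,0,0,0.001,-20],[1,0,0,0.001,-20]]'; python3 -c "
from h import *
print(get_obs()['torque'])"
```

```text
time: 16.55
ee_pos: [0.5168, 0.2788, 0.0724]
tcp_rot: [178.9, 0.3, 80.7]
wrist_force: [0.4, -6.6, 1.1]
opening: 0.011
[-1.55250856 -0.16381976  0.07845626]
```

The side force confirms a ~4 mm key offset in the tool frame, so I'll compensate along the arc.

```bash
python3 -m handwheel '[[1,-0.0001,-0.0004,0,-7],[1,-0.0002,-0.0008,0,-14],[1,-0.0005,-0.0013,0,-21],[1,-0.0009,-0.0018,0,-28],[1,-0.0009,-0.0018,0,-28]]'; python3 -c "
from h import *
print(get_obs()['torque'])"
```

```text
time: 17.05
ee_pos: [0.5157, 0.2762, 0.0723]
tcp_rot: [178.9, 0.4, 52.6]
wrist_force: [-1.6, -4.6, 1.2]
opening: 0.0108
[-1.10498994  0.22840568  0.05918544]
```

```bash
python3 -m handwheel '[[1,-0.0004,-0.0004,0,-7],[1,-0.0008,-0.0007,0,-14],[1,-0.0012,-0.0009,0,-20],[1,-0.0015,-0.001,0,-25],[1,-0.0015,-0.001,0,-25]]'
python3 - <<'E'
from h import *
print(get_obs()['torque'],get_obs()['q'])
w=cam("wrist","w_w",(195,120,365,260),4)
E
```

```text
time: 17.55
ee_pos: [0.5142, 0.275, 0.0723]
tcp_rot: [178.8, 0.4, 27.7]
wrist_force: [-2.2, -2.4, -0.3]
opening: 0.0107
[-0.57912055  0.30194064  0.03754383] [28.76923479  9.29933114  0.89399299 82.00688237 -1.16137098 91.0740326 ]
```

View pics/w_w.png

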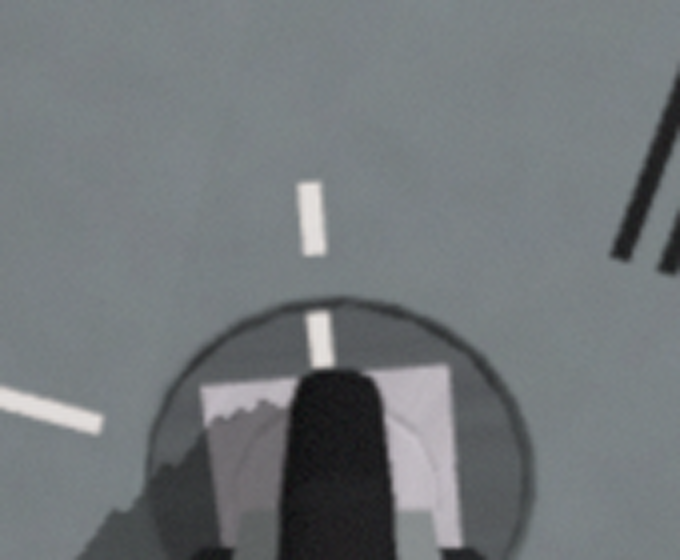

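```bash
python3 -m handwheel '[[1,-0.0002,-0.0002,0,-3],[1,-0.0003,-0.0002,0,-5],[1,-0.0003,-0.0002,0,-5]]' | grep -E 'rot|force'
python3 - <<'E'
from h import *
print(get_obs()['torque'])
w=cam("wrist","x_w",(195,120,365,260),4)
E
```

```text
tcp_rot: [178.8, 0.4, 23.1]
wrist_force: [-1.4, -3.4, 0.9]
[-0.67345711  0.30063963  0.81405607]
```

View pics/x_w.png

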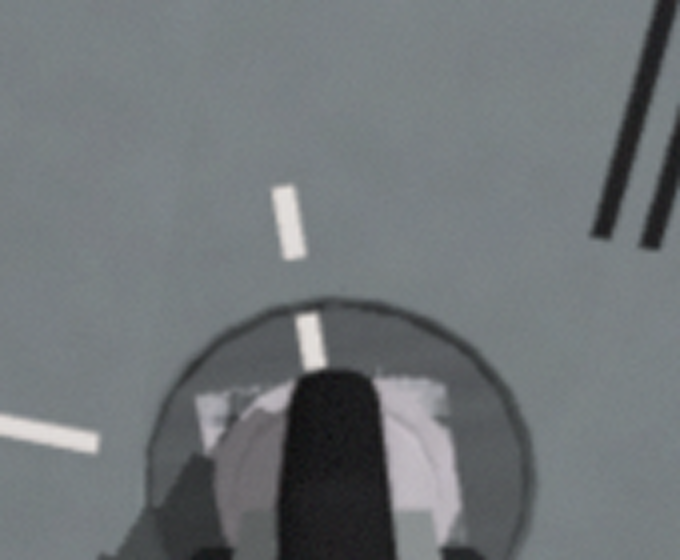

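At the stop: torque jumped to 0.8 N m and the marks line up. Turning back home with some overshoot.

```bash
python3 -m handwheel '[[1,0.0004,0.0003,0,7],[1,0.0008,0.0005,0,14],[1,0.0012,0.0008,0,21],[1,0.0015,0.0012,0,28],[1,0.0015,0.0012,0,28]]'| grep -E 'ee|rot|force'; python3 -m handwheel '[[1,0.0003,0.0004,0,7],[1,0.0005,0.0008,0,14],[1,0.0006,0.0012,0,21],[1,0.0008,0.0017,0,28],[1,0.0008,0.0017,0,28]]'| grep -E 'ee|rot|force'; python3 -m handwheel '[[1,0.0001,0.0004,0,7],[1,0.0001,0.001,0,14],[1,0.0001,0.0013,0,19],[1,0.0001,0.0016,0,24],[1,0.0001,0.0016,0,24]]'| grep -E 'ee|rot|force'
python3 - <<'E'
from h import *
print(get_obs()['torque'])
w=cam("wrist","y_w",(195,120,365,260),4)
E
```

```text
ee_pos: [0.5154, 0.2763, 0.0722]
tcp_rot: [178.8, 0.4, 51.4]
wrist_force: [0.6, -1.6, -0.7]
ee_pos: [0.5162, 0.2781, 0.0722]
tcp_rot: [178.9, 0.4, 79.4]
wrist_force: [-0.6, -1.0, -0.4]
ee_pos: [0.5162, 0.2798, 0.0722]
tcp_rot: [178.9, 0.3, 103.2]
wrist_force: [-2.3, -1.9, -0.8]
[-0.323419    0.1560779   0.01475277]
```

View pics/y_w.png

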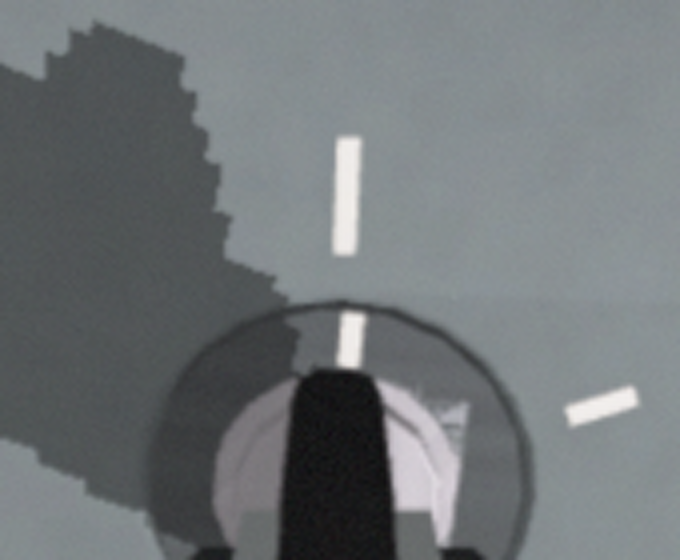

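Not quite home yet: the barrel mark still sits to the right of the home mark and there's no stop torque. Continuing.

```bash
python3 -m handwheel '[[1,0,0.0002,0,3],[1,0,0.0003,0,5.5],[1,0,0.0003,0,5.5]]'| grep -E 'ee|rot|force';  python3 - <<'E'
from h import *
print(get_obs()['torque'])
w=cam("wrist","z_w",(195,120,365,260),4)
E
```

```text
ee_pos: [0.5162, 0.2801, 0.0721]
tcp_rot: [178.9, 0.3, 108.3]
wrist_force: [-1.5, -1.0, 0.6]
[-0.2568937   0.40490198 -0.30123928]
```

View pics/z_w.png

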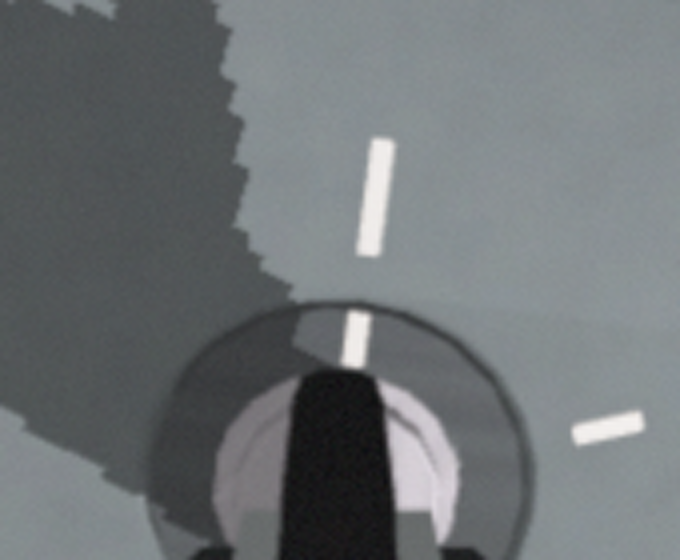

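Home stop reached: torque -0.3 N m, marks collinear. One extra degree, then back off within the play and withdraw.

```bash
python3 -m handwheel '[[1,0,0,0,1],[1,0,0,0,1],[1,0,0,0,-3],[1,0,0,0,-5],[1,0,0,0,-5]]'| grep -E 'ee|rot|force'; python3 -m handwheel '[[1,0,0,0.01,0],[1,0,0,0.02,0],[1,0,0,0.035,0],[1,0,0,0.06,0],[1,0,0,0.08,0]]'| grep -E 'ee|rot|force|opening';  python3 - <<'E'
from h import *
w=cam("wrist","aa_w",(195,100,365,260),4)
E
```

```text
ee_pos: [0.5164, 0.2803, 0.0721]
tcp_rot: [178.8, 0.3, 103.2]
wrist_force: [0.5, 0.0, -1.0]
ee_pos: [0.5167, 0.2805, 0.1549]
tcp_rot: [178.7, 0.3, 103.2]
wrist_force: [-0.8, -0.5, -1.0]
opening: 0.0113
```

View pics/aa_w.png

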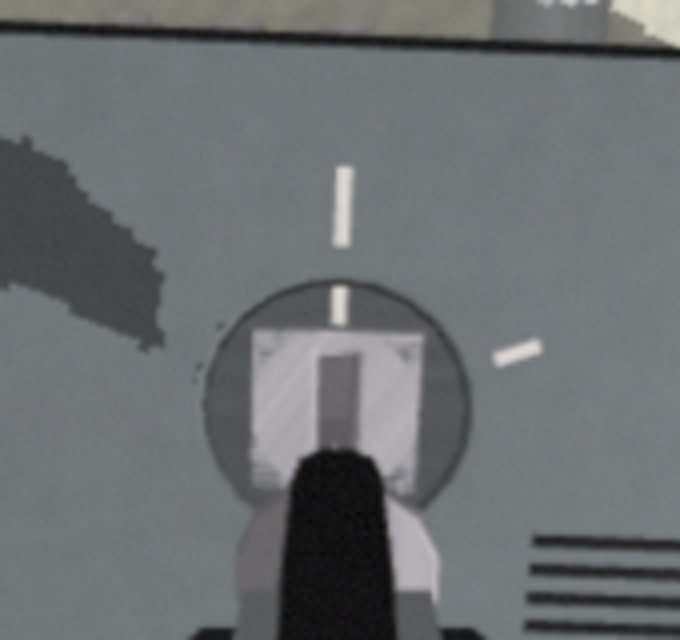

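```bash
python3 -m handwheel '[[1,0.02,-0.045,0,2],[1,0.04,-0.09,0,4],[1,0.06,-0.135,0,6],[1,0.08,-0.18,0,6],[1,0.1,-0.225,0,6]]'| grep -E 'ee|rot';python3 -m handwheel '[[1,0.015,-0.045,0,0],[1,0.016,-0.055,0,0],[1,0.016,-0.055,-0.03,0],[1,0.016,-0.055,-0.045,0],[1,0.016,-0.055,-0.045,0]]'| grep -E 'ee|rot'
python3 - <<'E'
from h import *
w=cam("wrist","ab_w",(195,100,365,260),4);s=cam("side","ab_s",(200,160,330,290),5)
E
```

```text
ee_pos: [0.6184, 0.0542, 0.1595]
tcp_rot: [178.4, 0.2, 109.3]
ee_pos: [0.6333, -0.0007, 0.1127]
tcp_rot: [178.6, 0.2, 109.3]
```

View pics/ab_w.png

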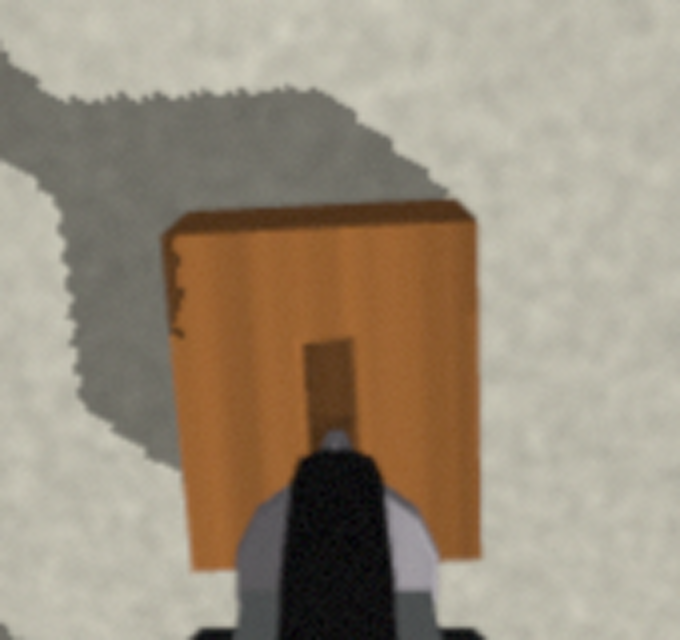

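View pics/ab_s.png

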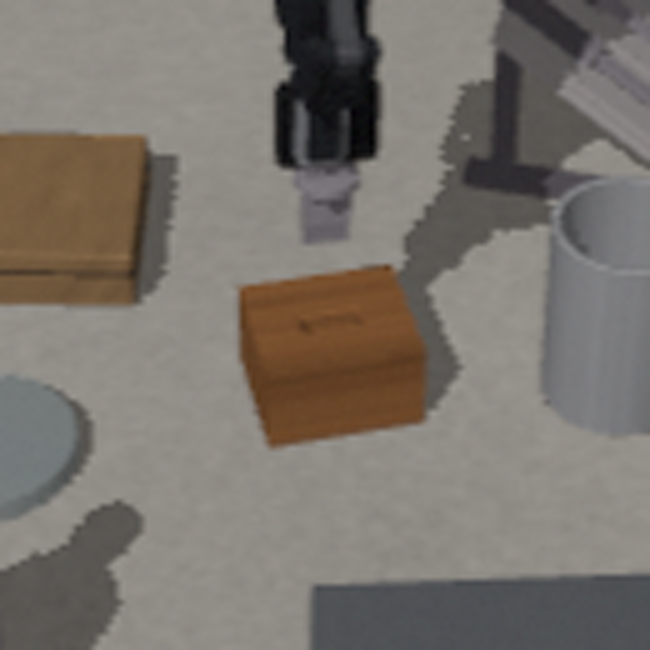

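```bash
python3 -m handwheel '[[1,-0.001,-0.0018,-0.02,1],[1,-0.001,-0.0018,-0.04,1.5],[1,-0.001,-0.0018,-0.05,1.5],[1,-0.001,-0.0018,-0.055,1.5],[1,-0.001,-0.0018,-0.055,1.5]]'| grep -E 'ee|rot|force';python3 -m handwheel '[[1,0,0,-0.005,0],[1,0,0,-0.011,0],[1,0,0,-0.017,0],[1,0,0,-0.021,0],[1,0,0,-0.021,0]]'| grep -E 'ee|rot|force'
```

```text
ee_pos: [0.6336, -0.0021, 0.061]
tcp_rot: [178.4, 0.3, 110.8]
wrist_force: [-0.3, 0.4, -0.7]
ee_pos: [0.6332, -0.0021, 0.0391]
tcp_rot: [178.4, 0.2, 110.8]
wrist_force: [0.4, -0.6, -0.0]
```

```bash
python3 -m handwheel '[[1,0,0,-0.004,0],[1,0,0,-0.007,0],[1,0,0,-0.007,0]]'| grep -E 'ee|rot|force';python3 -m handwheel '[[1,0,0,-0.002,0],[1,0,0,-0.002,0]]'| grep -E 'ee|force'
```

```text
ee_pos: [0.6331, -0.0021, 0.0318]
tcp_rot: [178.4, 0.2, 110.8]
wrist_force: [0.1, 0.5, -0.3]
ee_pos: [0.6334, -0.002, 0.0314]
wrist_force: [-3.9, 0.1, 9.8]
```

Seated (9.8 N at z 0.0314). Releasing and rising.

```bash
python3 -m handwheel '[[0.5,0,0,0.001,0],[0,0,0,0.001,0],[0,0,0,0.001,0],[0,0,0,0.001,0],[0,0,0,0.001,0]]' 30| grep -E 'open|force';python3 -m handwheel '[[0,0,0,0.03,0],[0,0,0,0.08,0],[0,-0.03,-0.02,0.13,0],[0,-0.07,-0.04,0.17,0],[0,-0.1,-0.06,0.19,0]]'| grep -E 'ee|force'
python3 - <<'E'
from h import *
w=cam("wrist","ac_w");s=cam("side","ac_s",(200,120,360,280),4)
E
```

```text
wrist_force: [-0.2, -0.4, 0.6]
opening: 0.0821
ee_pos: [0.5413, -0.0568, 0.2173]
wrist_force: [0.4, 0.2, 0.6]
```

View pics/ac_s.png

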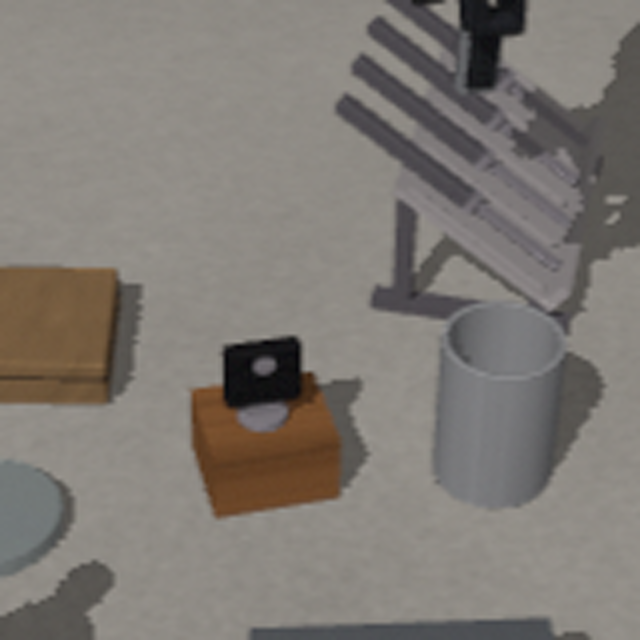

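View pics/ac_w.png

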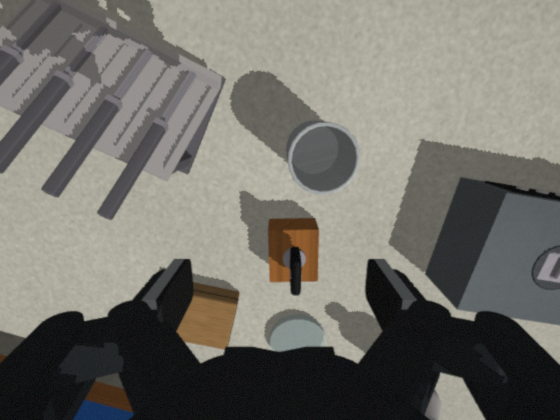

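The key stands back in its stand. Now moving over the rack to measure the handles.

```bash
python3 -m handwheel '[[0,-0.01,-0.04,0.01,-7],[0,-0.01,-0.08,0.02,-14],[0,-0.01,-0.12,0.03,-21],[0,-0.01,-0.16,0.03,-28],[0,-0.01,-0.18,0.03,-32]]' | grep -E 'ee|rot';python3 -m handwheel '[[0,0,-0.02,0,0],[0,0,-0.02,0,0],[0,0,-0.02,0,0],[0,0,-0.02,0,0],[0,0,-0.02,0,0]]'| grep -E 'ee|rot'
python3 - <<'E'
from h import *
import pickle
w=cam("wrist","ad_w"); pickle.dump(w,open("ad.pkl","wb"))
cv2.imwrite("pics/ad_b.png",cv2.resize(w["color"][0:280,130:430],None,fx=2.6,fy=2.1))
E
```

```text
ee_pos: [0.5305, -0.2413, 0.2504]
tcp_rot: [178.0, 0.5, 78.3]
ee_pos: [0.5307, -0.2605, 0.2505]
tcp_rot: [178.0, 0.5, 78.4]
```

View pics/ad_w.png

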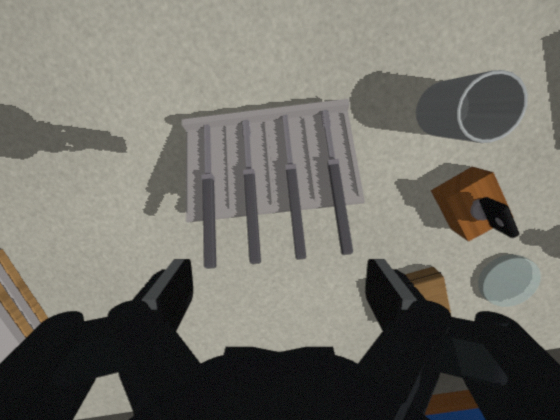

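Handle ends in the wrist view at about (211,265), (255,261), (300,256), (347,251). I'll triangulate with the side view.

Run:
```python
from h import *
import pickle
w=cam("side","ae_s",(265,90,375,220),6);pickle.dump(w,open("ae.pkl","wb"))
w=pickle.load(open("ad.pkl","rb")); cv2.imwrite("pics/ad_b.png",cv2.resize(w["color"][90:280,175:365],None,fx=3.1,fy=3.1,interpolation=cv2.INTER_CUBIC))
```

```text
(no output)
```

View pics/ae_s.png

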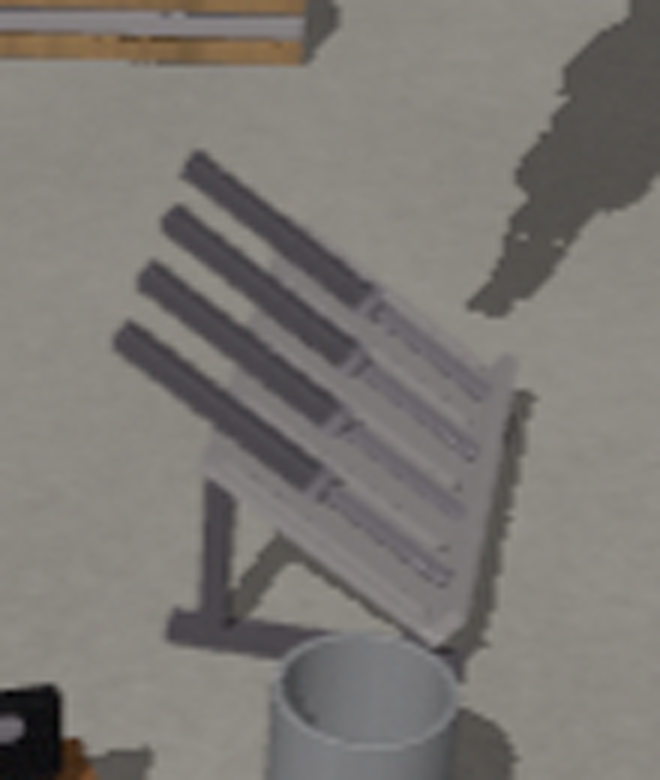

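View pics/ad_b.png

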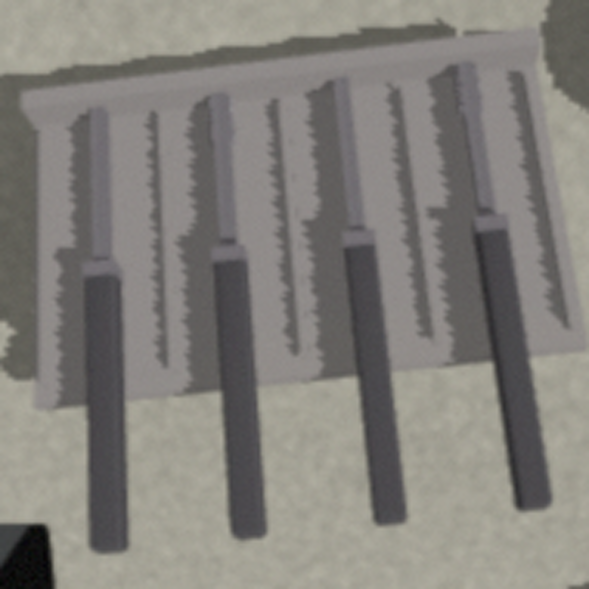

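Run:
```python
from h import *
import pickle
np.set_printoptions(precision=4,suppress=True)
w=pickle.load(open("ad.pkl","rb"));s=pickle.load(open("ae.pkl","rb"))
W={'A':((110,546),(101,265)),'B':((249,534),(229,252)),'C':((390,519),(358,237)),'D':((533,503),(491,223))}
S={'A':((192,163),(368,303)),'B':((172,219),(350,361)),'C':((149,275),(333,421)),'D':((125,336),(315,484))}
for k in 'ABCD':
    P=[]
    for i in (0,1):
        p,r=tri(w,(175+W[k][i][0]/3.1,90+W[k][i][1]/3.1),s,(265+S[k][i][0]/6,90+S[k][i][1]/6)); P.append(p); print(k,i,p,round(r,4))
    d=P[0]-P[1]; print("  len",np.linalg.norm(d),"yaw",np.degrees(np.arctan2(d[1],d[0])),"slope",np.degrees(np.arcsin(d[2]/np.linalg.norm(d))),"s150",P[0]-d*30/110)
```

```text
A 0 [ 0.5945 -0.3515  0.136 ] 0.0038
A 1 [ 0.5074 -0.3459  0.0724] 0.0
  len 0.10795251149306462 yaw -3.7061849956604087 slope 36.08151293824264 s150 [ 0.5708 -0.35    0.1186]
B 0 [ 0.599  -0.3019  0.1354] 0.0055
B 1 [ 0.5126 -0.2954  0.072 ] 0.0001
  len 0.10734608016760096 yaw -4.2439953273297855 slope 36.19672061134614 s150 [ 0.5754 -0.3001  0.1181]
C 0 [ 0.6033 -0.2521  0.1356] 0.0048
C 1 [ 0.5169 -0.2449  0.0724] 0.0001
  len 0.10731391288074342 yaw -4.712218886434671 slope 36.10744432245144 s150 [ 0.5797 -0.2501  0.1184]
D 0 [ 0.6075 -0.2022  0.1352] 0.0043
D 1 [ 0.5214 -0.1938  0.0735] 0.0003
  len 0.10623348642577392 yaw -5.520629752494371 slope 35.49477656184291 s150 [ 0.584  -0.1999  0.1184]
```

Triangulation is consistent: 50 mm spacing, 36° slope and 107 mm handle length (110 given), with grasp height z≈0.118. Approaching the rightmost tool (D) with jaws half open so the fingers clear its neighbour.

```bash
python3 -m handwheel '[[0.5,0.015,0.015,0,3],[0.5,0.035,0.035,-0.02,6.5],[0.5,0.057,0.062,-0.05,6.5],[0.5,0.057,0.062,-0.09,6.5],[0.5,0.057,0.062,-0.12,6.5]]' 25;python3 -m handwheel '[[0.5,0,0,0,0],[0.5,0,0,0,0],[0.5,0,0,0,0]]'
python3 - <<'E'
from h import *
w=cam("wrist","af_w");s=cam("side","af_s",(250,60,370,180),5)
E
```

```text
time: 26.2
ee_pos: [0.5878, -0.1969, 0.1282]
tcp_rot: [178.1, 0.5, 85.0]
wrist_force: [0.2, -0.7, -1.3]
opening: 0.0426
time: 26.5
ee_pos: [0.5886, -0.1972, 0.1307]
tcp_rot: [177.9, 0.5, 85.0]
wrist_force: [-0.3, -0.1, 0.5]
opening: 0.0427
```

View pics/af_w.png

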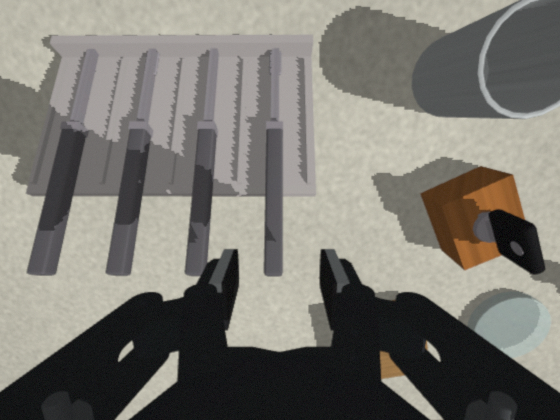

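View pics/af_s.png

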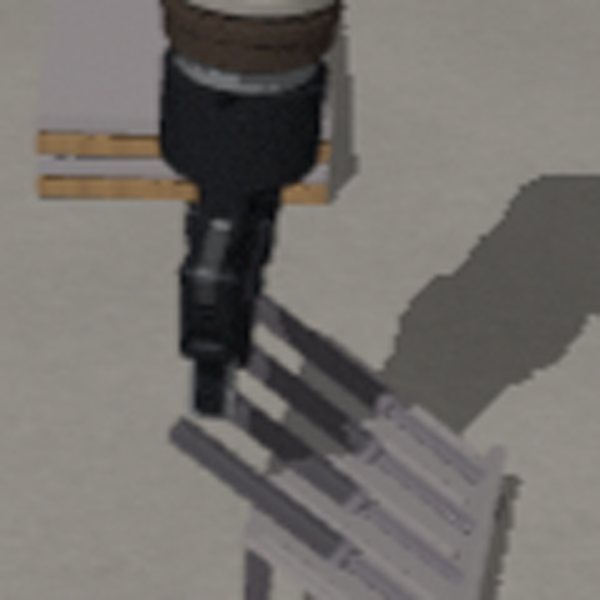

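Tool D is straight in the view at col 273, about 3 mm left of the jaw centre at 279. Correcting, descending and gripping.

```bash
python3 -m handwheel '[[0.5,0,-0.003,-0.025,0],[0.5,0,-0.003,-0.05,0],[0.5,0,-0.003,-0.066,0],[0.5,0,-0.003,-0.066,0],[1,0,-0.003,-0.066,0]]' 25 | grep -E 'ee|force';python3 -m handwheel '[[1,0,0,0,0],[1,0,0,0,0],[1,0,0,0,0],[1,0,0,0,0]]'
python3 - <<'E'
from h import *
w=cam("wrist","ag_w");s=cam("side","ag_s",(250,60,370,180),5)
E
```

```text
ee_pos: [0.5891, -0.2007, 0.066]
wrist_force: [-0.1, 0.1, 1.0]
time: 27.5
ee_pos: [0.5901, -0.2011, 0.0678]
tcp_rot: [177.7, 0.6, 85.0]
wrist_force: [-0.1, 0.2, 7.3]
opening: 0.0116
```

View pics/ag_s.png

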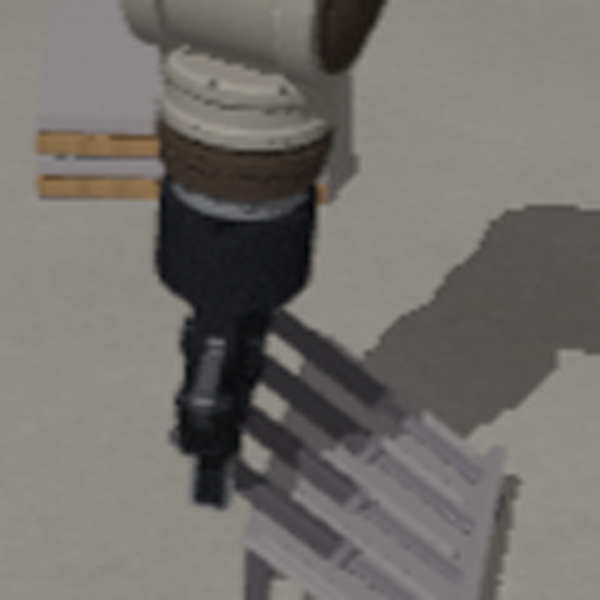

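View pics/ag_w.png

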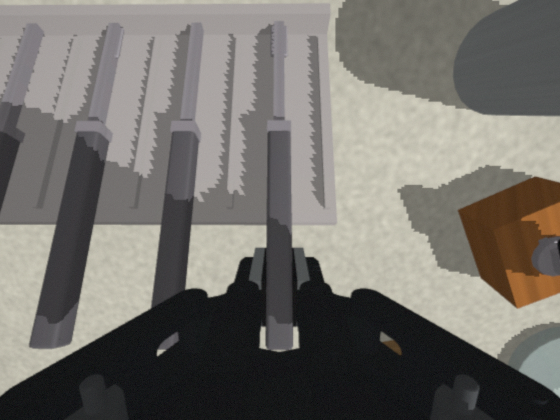

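Gripped at 11.6 mm opening. With a light 20 N grip I'll swing the handle up on an arc about the tip, which rests against the rack stop, so the rod pivots between the pads.

```bash
python3 -m handwheel '[[1,-0.006,0.0005,0.008,0],[1,-0.013,0.001,0.016,0],[1,-0.021,0.002,0.024,0],[1,-0.029,0.0025,0.03,0],[1,-0.036,0.003,0.036,0]]' 20
python3 - <<'E'
from h import *
w=cam("wrist","ah_w");s=cam("side","ah_s",(250,60,370,180),5)
E
```

```text
time: 28.1
ee_pos: [0.5532, -0.198, 0.1045]
tcp_rot: [177.7, 0.6, 85.0]
wrist_force: [-0.5, -0.4, -0.1]
opening: 0.0113
```

View pics/ah_s.png

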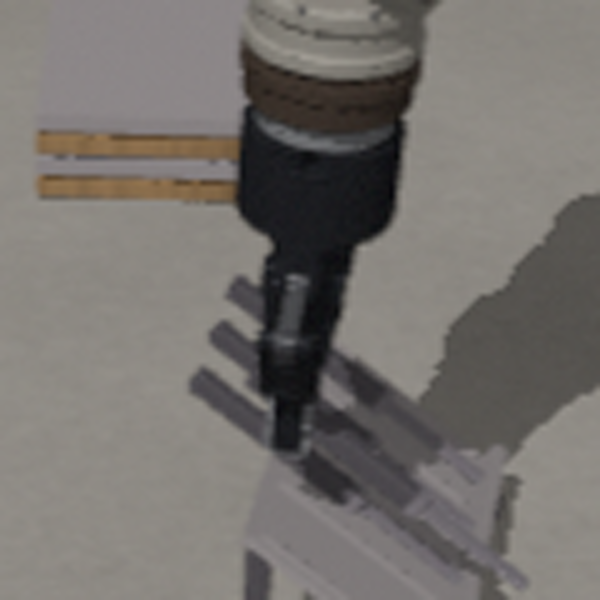

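View pics/ah_w.png

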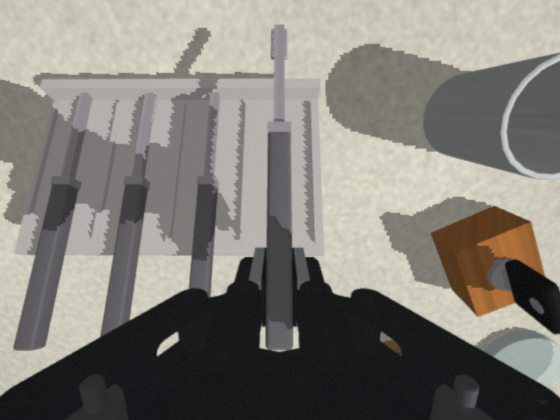

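The rod stayed rigid at 35° in the pads and just rose over the stop. It needs a vertical wall facing the tip instead. The supply's fixed -y side suits this: I'll turn the rod to point at it, push the tip against the wall and swing up.

```bash
python3 -m handwheel '[[1,0,0.0,0.045,0],[1,0,0.02,0.08,-8],[1,0,0.06,0.085,-16],[1,0,0.1,0.085,-24],[1,0,0.14,0.085,-32]]' 40 | grep -E 'ee|rot|open';python3 -m handwheel '[[1,0,0.03,0,-8.5],[1,0,0.06,0,-17],[1,0,0.09,0,-25.5],[1,0,0.1,0,-34],[1,0,0.1,0,-42]]'| grep -E 'ee|rot'
python3 - <<'E'
from h import *
w=cam("wrist","ai_w");s=cam("side","ai_s",(200,130,400,330),4)
E
```

```text
ee_pos: [0.5536, -0.057, 0.1903]
tcp_rot: [177.6, 0.6, 52.6]
opening: 0.0112
ee_pos: [0.5535, 0.0448, 0.1899]
tcp_rot: [177.6, 0.6, 10.4]
```

View pics/ai_s.png

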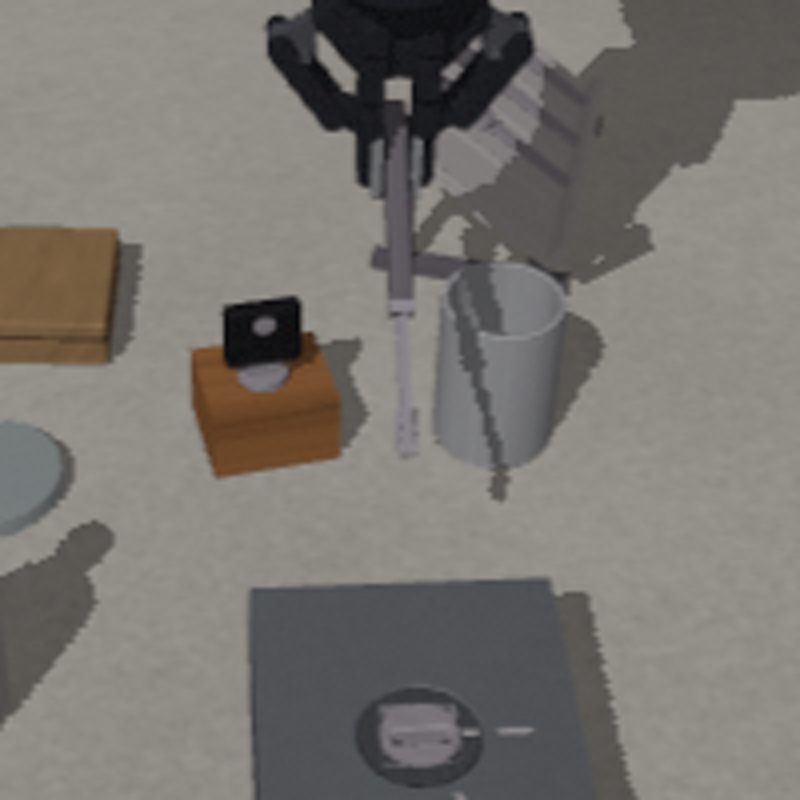

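View pics/ai_w.png

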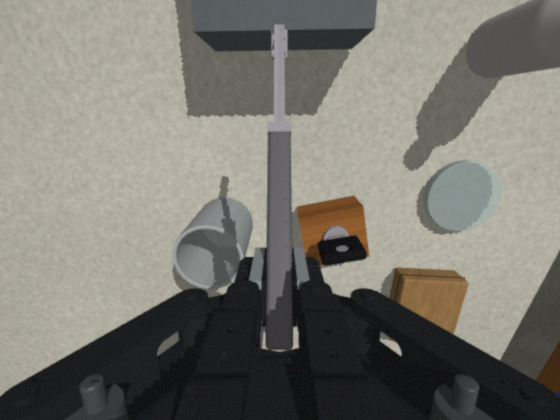

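```bash
python3 -m handwheel '[[1,0,0,-0.04,0],[1,0,0,-0.08,0],[1,0,0,-0.11,0],[1,0,0,-0.125,0],[1,0,0,-0.125,0]]' 20 | grep -E 'ee|rot|force';python3 -m handwheel '[[1,-0.001,0.006,0,0],[1,-0.002,0.012,0,0],[1,-0.003,0.018,0,0],[1,-0.003,0.018,0,0]]' | grep -E 'ee|rot|force';python3 - <<'E'
from h import *
w=cam("wrist","aj_w");s=cam("side","aj_s",(200,130,400,330),4)
E
```

```text
ee_pos: [0.5525, 0.0431, 0.063]
tcp_rot: [177.6, 0.8, 10.6]
wrist_force: [-0.7, -0.9, 0.3]
ee_pos: [0.5509, 0.0603, 0.0655]
tcp_rot: [177.3, 0.6, 10.6]
wrist_force: [1.2, -11.0, 5.6]
```

View pics/aj_w.png

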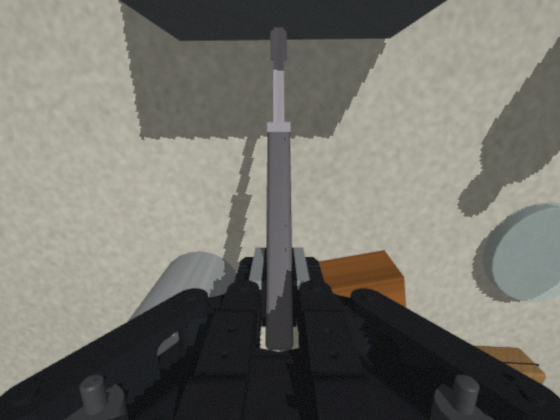

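Tip is against the wall (11 N). Swinging: toward the wall and up.

```bash
python3 -m handwheel '[[1,-0.0015,0.008,0.006,0],[1,-0.003,0.016,0.013,0],[1,-0.0045,0.0225,0.02,0],[1,-0.0055,0.028,0.026,0],[1,-0.0055,0.028,0.026,0]]' 20 | grep -E 'ee|rot|force';python3 - <<'E'
from h import *
w=cam("wrist","ak_w");s=cam("side","ak_s",(200,130,400,330),4)
E
```

```text
ee_pos: [0.5461, 0.0882, 0.0935]
tcp_rot: [177.2, 0.5, 10.7]
wrist_force: [-0.9, -5.6, 3.4]
```

View pics/ak_w.png

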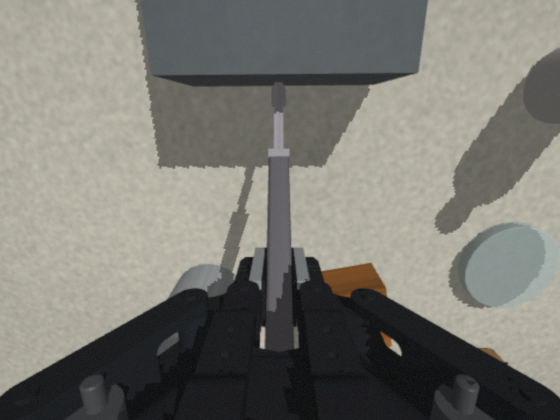

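View pics/ak_s.png

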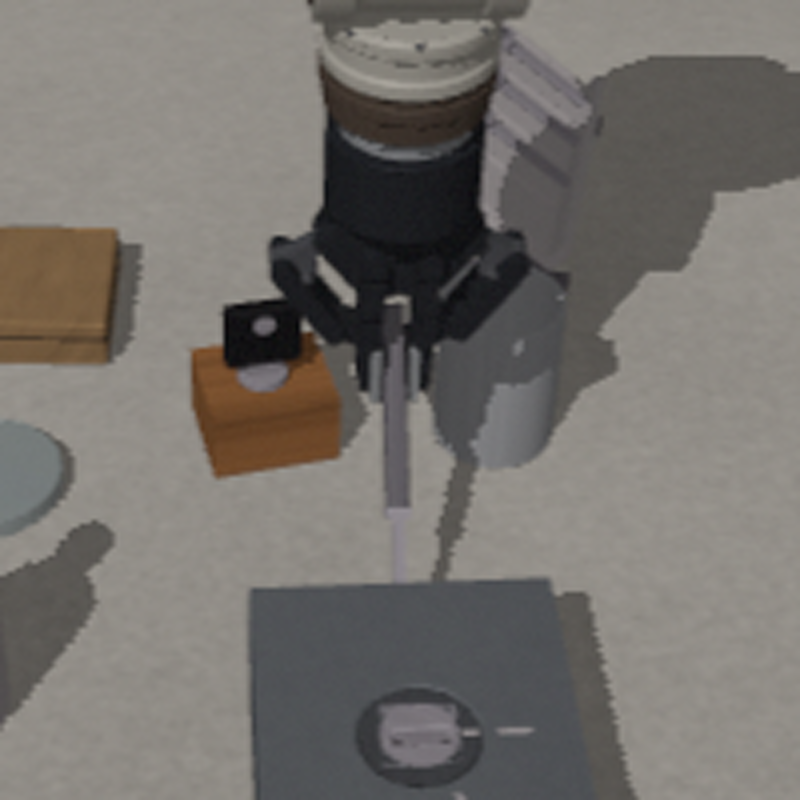

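It pivots. Continuing to about 80°.

```bash
python3 -m handwheel '[[1,-0.0025,0.011,0.008,0],[1,-0.004,0.022,0.014,0],[1,-0.0065,0.034,0.02,0],[1,-0.0085,0.044,0.0245,0],[1,-0.0105,0.054,0.028,0]]' 20 | grep -E 'ee|rot|force';python3 -m handwheel '[[1,-0.002,0.01,0.003,0],[1,-0.0035,0.018,0.004,0],[1,-0.0035,0.018,0.004,0]]' 20 | grep -E 'ee|rot|force';python3 - <<'E'
from h import *
w=cam("wrist","al_w");s=cam("side","al_s",(200,130,400,330),4)
E
```

```text
ee_pos: [0.5356, 0.1427, 0.1211]
tcp_rot: [177.3, 0.5, 10.7]
wrist_force: [1.2, -4.0, -0.2]
ee_pos: [0.532, 0.1621, 0.1252]
tcp_rot: [177.3, 0.4, 10.7]
wrist_force: [0.8, -1.3, -0.3]
```

View pics/al_w.png

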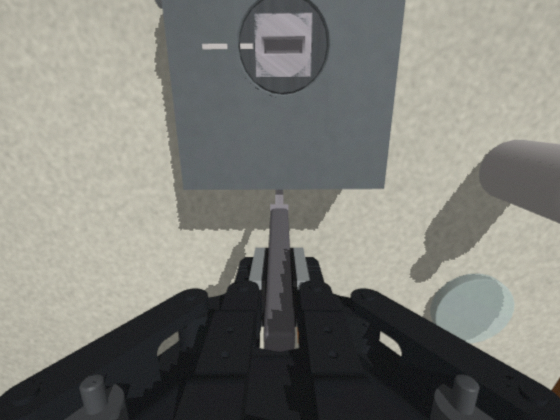

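View pics/al_s.png

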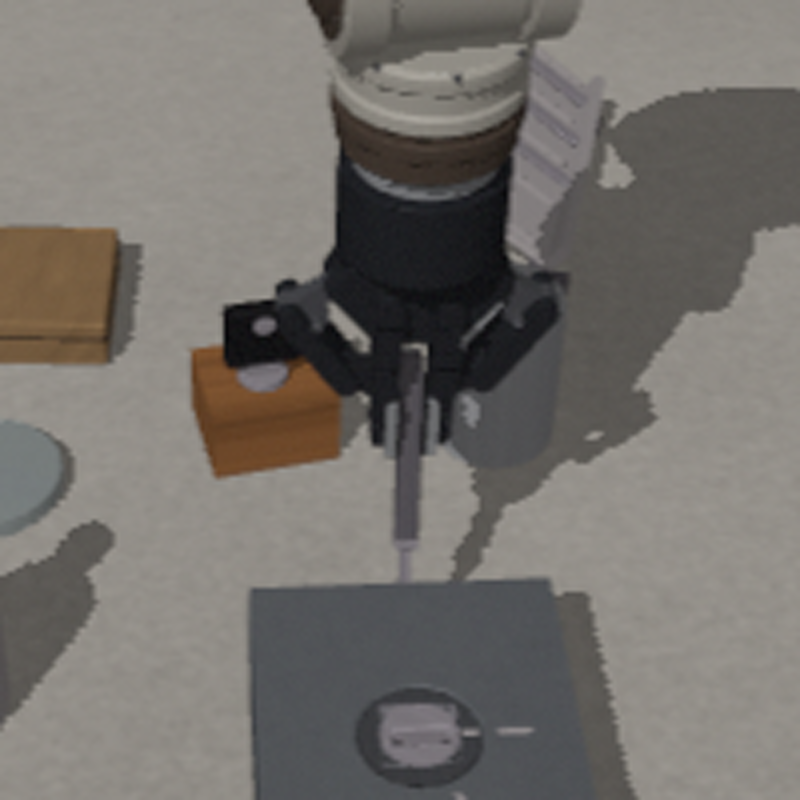

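The rod is now steep, about 79°. Next I'll locate the cup rim from earlier wrist frames and the top view before carrying.

```bash
python3 -m handwheel '[[1,0,-0.005,0.03,0],[1,0,-0.01,0.06,0],[1,0,-0.02,0.09,0],[1,0,-0.03,0.11,0],[1,0,-0.03,0.11,0]]' 30 | grep -E 'ee|rot';python3 - <<'E'
from h import *
import pickle
np.set_printoptions(precision=4,suppress=True)
w=pickle.load(open("ad.pkl","rb")); print(onz(w,491.5,105.5,.1))
w=cam("wrist","am_w"); s=cam("side","am_s",(200,60,400,260),4); t=cam("top","am_t",(230,180,400,320),4)
print(onz(t,299,258,.1)); pickle.dump((w,s,t),open("am.pkl","wb"))
E
```

```text
ee_pos: [0.5328, 0.1309, 0.2376]
tcp_rot: [177.4, 0.2, 10.6]
[ 0.4915 -0.0291  0.1   ]
[ 0.4915 -0.0285  0.1   ]
```

View pics/am_w.png

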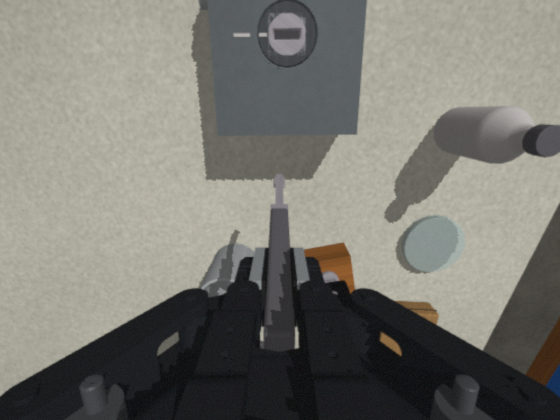

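View pics/am_s.png

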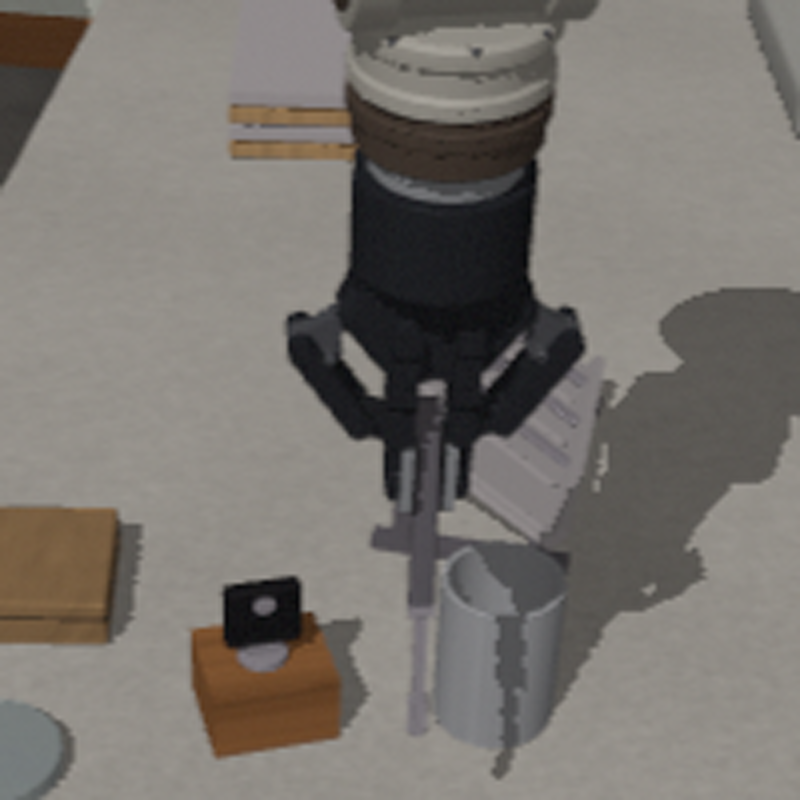

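View pics/am_t.png

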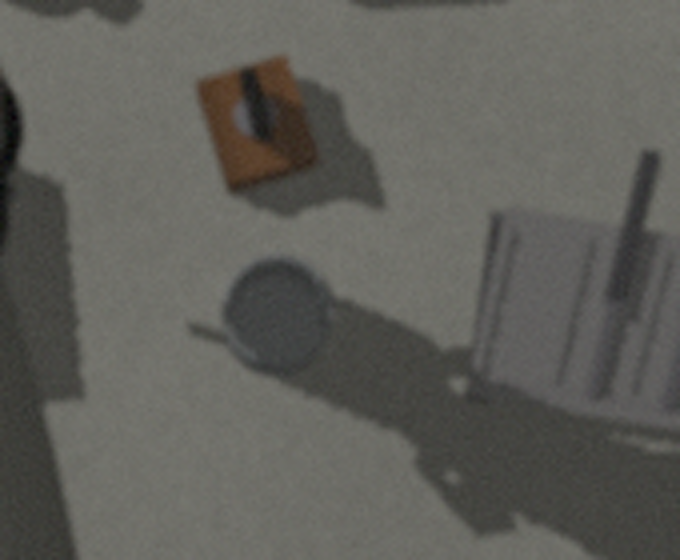

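Run:
```python
from h import *
import pickle
np.set_printoptions(precision=4,suppress=True)
w,s,t=pickle.load(open("am.pkl","rb"))
tip,r=tri(w,(279,179),s,(304,242.3)); top,r2=tri(w,(279.5,347),s,(308.2,157))
print(tip,r,top,r2,np.linalg.norm(top-tip), get_obs()["ee_pos"]); print("cup",onz(t,230+278/4,180+314/4,.1))
```

```text
[0.5284 0.1476 0.1376] 0.0022591339082170528 [0.5322 0.1307 0.3268] 0.0033191057921131014 0.19005811710431508 [0.5317 0.1316 0.2335]
cup [ 0.4903 -0.0298  0.1   ]
```

Rim centre ≈ (0.491,-0.029) from two views. Tip is at z≈0.137, 16 mm toward +y of the TCP, so the rod is ~85° steep. Moving over the cup.

```bash
python3 -m handwheel '[[1,-0.006,-0.04,0.01,0],[1,-0.012,-0.08,0.01,0],[1,-0.02,-0.12,0.01,0],[1,-0.026,-0.158,0.01,0],[1,-0.026,-0.158,0.01,0]]' 30 | grep -E 'ee|rot';python3 -m handwheel '[[1,0,0,0,0],[1,0,0,0,0],[1,0,0,0,0]]' | grep -E 'ee|rot';python3 - <<'E'
from h import *
w=cam("wrist","an_w",(200,120,360,280),4); s=cam("side","an_s",(240,100,390,250),4)
cv2.imwrite("pics/an.png",cv2.resize(np.hstack([cv2.resize(cv2.imread("pics/an_w.png"),(600,600)),cv2.imread("pics/an_s.png")]),(800,400)))
E
```

```text
ee_pos: [0.5046, -0.0294, 0.2422]
tcp_rot: [177.3, 0.7, 10.5]
ee_pos: [0.5046, -0.0285, 0.2415]
tcp_rot: [177.4, 0.7, 10.6]
```

View pics/an.png

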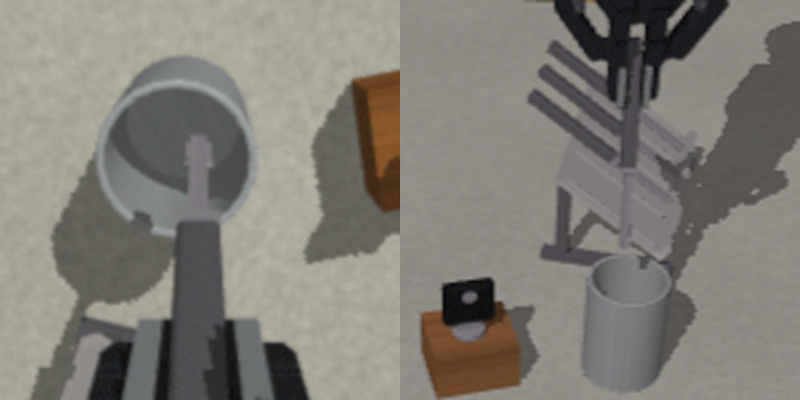

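Run:
```python
from h import *
np.set_printoptions(precision=4,suppress=True)
s=cam("side"); w=cam("wrist")
print(proj(s,[.4915,-.029,.1]),proj(s,[.5016,-.0125,.145]),proj(s,[.4915,-.0125,.145]))
print(tri(w,(200+198/2.5,120+140/2.5),s,(240+226/2.667,100+243/2.667)))
print(onz(w,200+177/2.5,120+155/2.5,.1), get_obs()["ee_pos"])
```

```text
[326.0515 203.4363] [322.5707 191.6477] [327.1657 192.0757]
(array([ 0.4986, -0.0072,  0.1511]), np.float64(0.0032106524074439545))
[ 0.4938 -0.0265  0.1   ] [ 0.5048 -0.0287  0.2421]
```

Tip is ~7 mm +x and ~17 mm +y of the cup centre, inside the mouth. Lowering.

```bash
python3 -m handwheel '[[1,0,0,-0.03,0],[1,0,0,-0.06,0],[1,0,0,-0.09,0],[1,0,0,-0.11,0],[1,0,0,-0.12,0]]' 30 | grep -E 'ee|rot|force';python3 -m handwheel '[[1,0,0,-0.003,0],[1,0,0,-0.006,0],[1,0,0,-0.006,0]]' | grep -E 'ee|rot|force';python3 - <<'E'
from h import *
w=cam("wrist","ao_w",(200,120,360,280),4); s=cam("side","ao_s",(240,100,390,250),4)
cv2.imwrite("pics/ao.png",cv2.resize(np.hstack([cv2.resize(cv2.imread("pics/ao_w.png"),(600,600)),cv2.imread("pics/ao_s.png")]),(800,400)))
E
```

```text
ee_pos: [0.5039, -0.0284, 0.1201]
tcp_rot: [177.4, 0.8, 10.6]
wrist_force: [-0.4, -0.4, -0.4]
ee_pos: [0.5043, -0.0283, 0.1147]
tcp_rot: [177.4, 0.8, 10.6]
wrist_force: [-1.1, -0.6, -0.5]
```

View pics/ao.png

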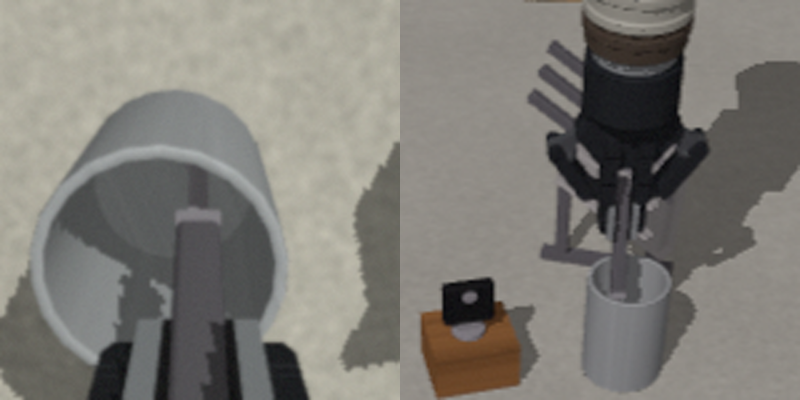

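```bash
python3 -m handwheel '[[1,0,0,-0.003,0],[1,0,0,-0.006,0],[1,0,0,-0.006,0]]' | grep -E 'ee|force';python3 -m handwheel '[[1,0,0,-0.003,0],[1,0,0,-0.004,0],[1,0,0,-0.004,0]]' | grep -E 'ee|force'
```

```text
ee_pos: [0.5043, -0.0284, 0.1087]
wrist_force: [-0.9, -0.3, -0.3]
ee_pos: [0.5041, -0.0284, 0.1044]
wrist_force: [0.4, -0.2, -0.3]
```

```bash
python3 -m handwheel '[[0.7,0,0,-0.002,0],[0.6,0,0,-0.002,0],[0.55,0,0,-0.002,0],[0.5,0,0,-0.002,0],[0.5,0,0,-0.002,0]]' | grep -E 'ee|force|open';python3 - <<'E'
from h import *
w=cam("wrist","ap_w"); s=cam("side","ap_s",(240,100,390,250),4)
E
```

```text
ee_pos: [0.5042, -0.0284, 0.1025]
wrist_force: [-0.3, -0.1, 0.4]
opening: 0.0424
```

View pics/ap_w.png

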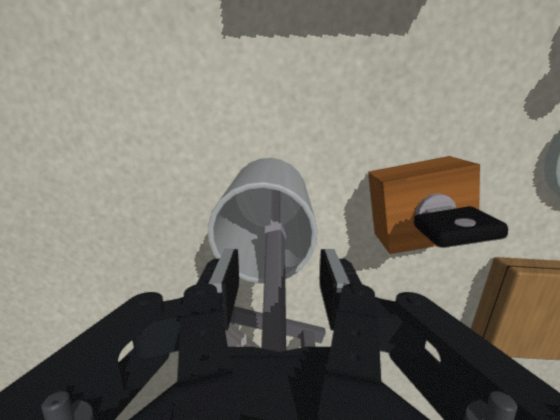

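View pics/ap_s.png

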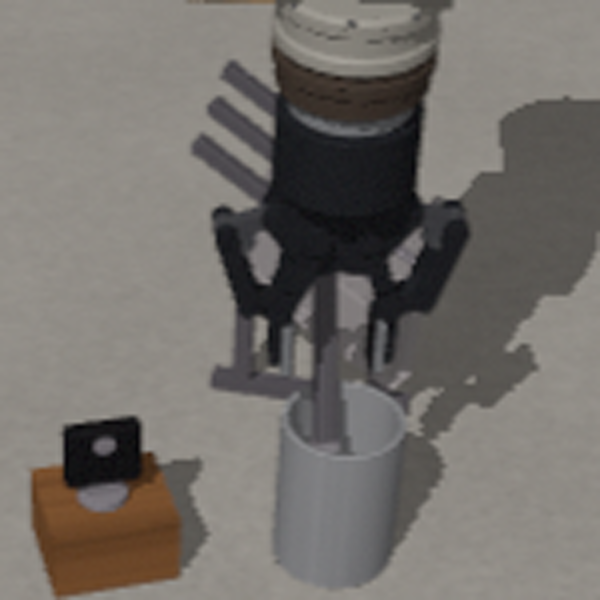

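Released and leaning toward -y. Rising straight up, then on to tool C.

```bash
python3 -m handwheel '[[0.5,0,0,0.03,0],[0.5,0,0,0.07,0],[0.5,0,0,0.11,0],[0.5,0,0,0.14,8],[0.5,0.01,-0.02,0.14,16]]' | grep -E 'ee|force';python3 - <<'E'
from h import *
s=cam("side","aq_s",(240,100,390,250),4)
E
python3 -m handwheel '[[0.5,0.01,-0.04,0,8],[0.5,0.025,-0.08,0,16],[0.5,0.04,-0.12,-0.01,24],[0.5,0.055,-0.16,-0.03,32],[0.5,0.075,-0.2,-0.06,40]]' | grep -E 'ee|rot';python3 -m handwheel '[[0.5,0.002,-0.003,-0.02,8],[0.5,0.002,-0.003,-0.04,16],[0.5,0.002,-0.003,-0.06,18],[0.5,0.002,-0.003,-0.06,18],[0.5,0.002,-0.003,-0.06,18]]' | grep -E 'ee|rot';python3 - <<'E'
from h import *
w=cam("wrist","aq_w")
E
```

```text
ee_pos: [0.5152, -0.0474, 0.2476]
wrist_force: [0.8, -0.5, 0.2]
ee_pos: [0.5904, -0.2497, 0.1875]
tcp_rot: [177.0, 0.6, 67.8]
ee_pos: [0.5922, -0.2526, 0.1276]
tcp_rot: [177.1, 0.6, 85.7]
```

View pics/aq_w.png

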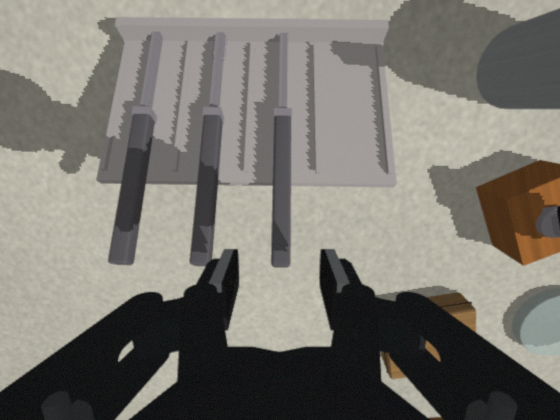

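View pics/aq_s.png

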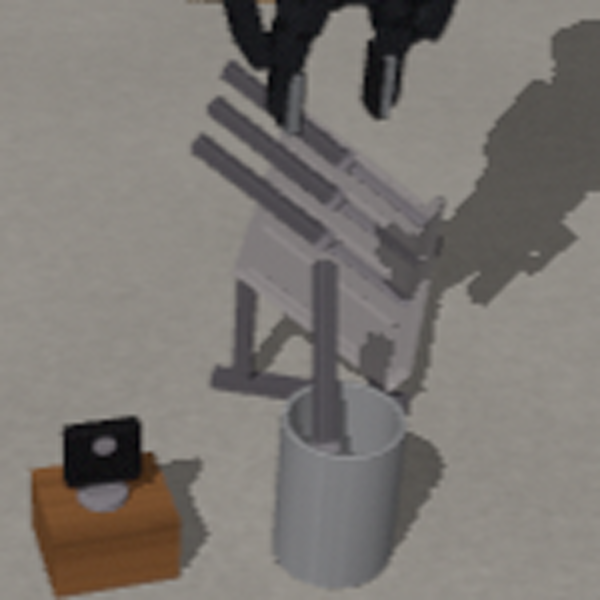

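Tool 1 stands in the cup leaning on the -y rim. Tool C is aligned at col 281. Gripping it.

```bash
python3 -m handwheel '[[0.5,-0.004,0.001,-0.025,-0.7],[0.5,-0.004,0.001,-0.05,-0.7],[0.5,-0.004,0.001,-0.063,-0.7],[0.5,-0.004,0.001,-0.063,-0.7],[1,-0.004,0.001,-0.063,-0.7]]' 25 | grep -E 'ee|force';python3 -m handwheel '[[1,0,0,0,0],[1,0,0,0,0],[1,0,0,0,0],[1,0,0,0,0],[1,0,0,0.01,0]]' 40| grep -E 'ee|force|open'
```

```text
ee_pos: [0.5892, -0.2519, 0.067]
wrist_force: [-0.3, -0.3, -0.1]
ee_pos: [0.5887, -0.2517, 0.0765]
wrist_force: [0.4, -0.2, -0.9]
opening: 0.0113
```

```bash
python3 -m handwheel '[[1,-0.005,0.0,0.045,0],[1,-0.01,0,0.09,0],[1,-0.015,0.02,0.135,-4],[1,-0.02,0.05,0.18,-12],[1,-0.025,0.09,0.18,-20]]' 40 | grep -E 'ee|rot|open';python3 -m handwheel '[[1,-0.003,0.045,0,-8.5],[1,-0.006,0.09,0,-17],[1,-0.01,0.135,0,-25.5],[1,-0.01,0.18,0,-34],[1,-0.01,0.2,0,-42]]'| grep -E 'ee|rot';python3 -m handwheel '[[1,0,0.002,-0.04,-8],[1,0,0.003,-0.08,-12],[1,0,0.003,-0.12,-12],[1,0,0.003,-0.15,-12],[1,0,0.003,-0.17,-12]]'| grep -E 'ee|rot'
python3 - <<'E'
from h import *
w=cam("wrist","ar_w");s=cam("side","ar_s",(200,130,400,330),4)
E
```

```text
ee_pos: [0.5646, -0.1624, 0.2629]
tcp_rot: [176.5, 0.5, 64.6]
opening: 0.0112
ee_pos: [0.554, 0.0405, 0.2638]
tcp_rot: [176.5, 0.5, 24.4]
ee_pos: [0.5529, 0.0435, 0.0916]
tcp_rot: [176.5, 0.6, 12.4]
```

View pics/ar_w.png

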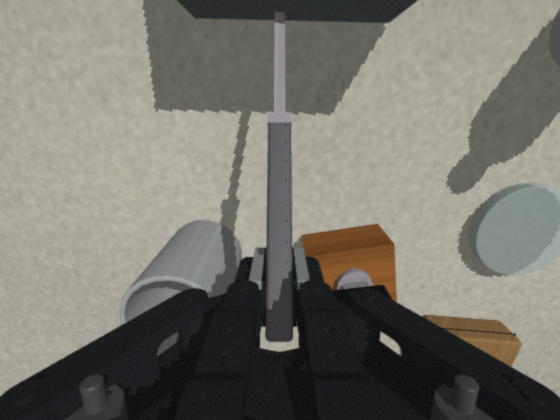

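View pics/ar_s.png

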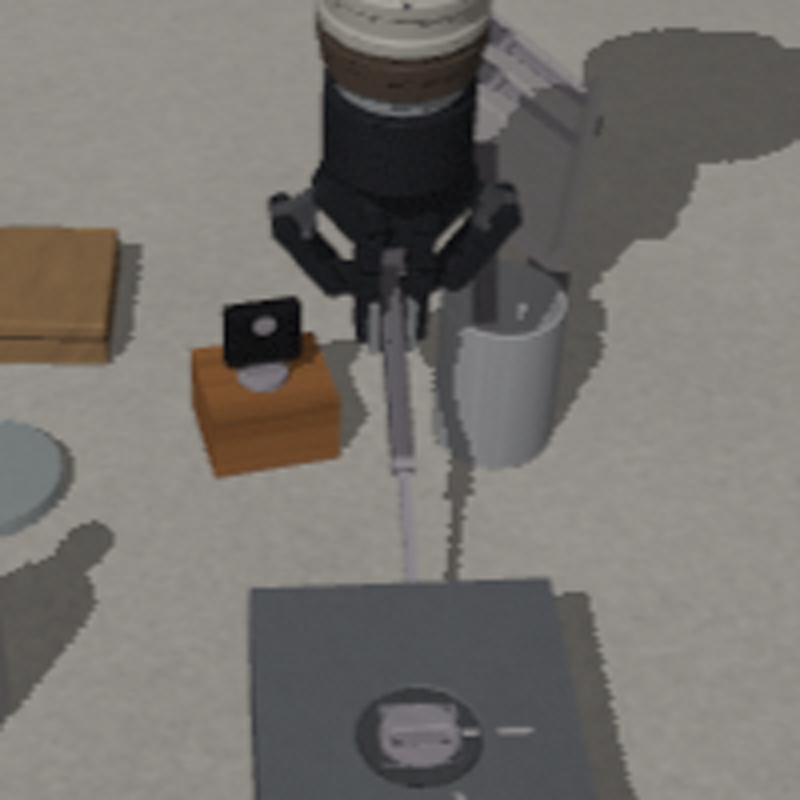

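```bash
python3 -m handwheel '[[1,0,0,-0.015,-1],[1,0,0.003,-0.024,-1.5],[1,-0.001,0.008,-0.024,-1.5],[1,-0.002,0.014,-0.024,-1.5],[1,-0.0025,0.018,-0.024,-1.5]]' 20 | grep -E 'ee|rot|force';python3 -m handwheel '[[1,-0.0015,0.008,0.006,0],[1,-0.003,0.016,0.013,0],[1,-0.0045,0.0225,0.02,0],[1,-0.0055,0.028,0.026,0],[1,-0.0065,0.033,0.03,0]]' 20 | grep -E 'ee|rot|force'
```

```text
ee_pos: [0.5517, 0.0582, 0.0703]
tcp_rot: [176.0, 0.5, 10.8]
wrist_force: [3.5, -30.1, 18.2]
ee_pos: [0.5454, 0.0911, 0.1016]
tcp_rot: [176.0, 0.5, 10.8]
wrist_force: [-0.5, -5.8, 0.5]
```

```bash
python3 -m handwheel '[[1,-0.0025,0.011,0.008,0],[1,-0.004,0.022,0.014,0],[1,-0.0065,0.034,0.02,0],[1,-0.0085,0.044,0.0245,0],[1,-0.0105,0.054,0.028,0]]' 20 | grep -E 'ee|rot|force';python3 -m handwheel '[[1,-0.002,0.01,0.003,0],[1,-0.0035,0.018,0.004,0],[1,-0.0035,0.018,0.004,0],[1,-0.003,0.008,0.03,0],[1,-0.003,0,0.06,0]]' 20 | grep -E 'ee|rot|force';python3 -m handwheel '[[1,0,-0.005,0.03,0],[1,0,-0.01,0.06,0],[1,0,-0.01,0.06,0],[1,0,-0.01,0.06,0]]' 30 | grep -E 'ee|rot';python3 - <<'E'
from h import *
import pickle
w=cam("wrist","as_w");s=cam("side","as_s",(200,60,400,260),4); pickle.dump((w,s),open("as.pkl","wb"))
E
```

```text
ee_pos: [0.5348, 0.1462, 0.1298]
tcp_rot: [176.0, 0.5, 10.9]
wrist_force: [1.3, -2.2, -2.8]
ee_pos: [0.5311, 0.1464, 0.1893]
tcp_rot: [176.0, 0.6, 10.9]
wrist_force: [0.3, 0.0, -0.5]
ee_pos: [0.5315, 0.1367, 0.2495]
tcp_rot: [176.1, 0.5, 10.9]
```

View pics/as_w.png

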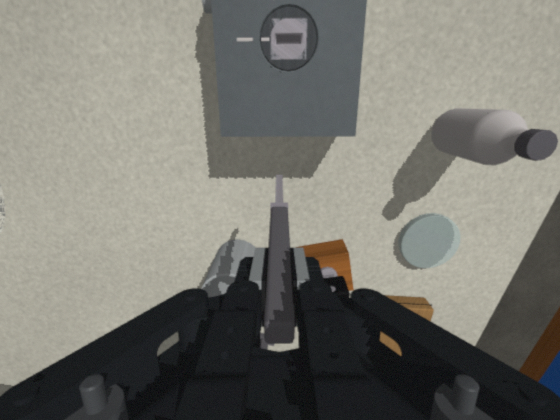

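View pics/as_s.png

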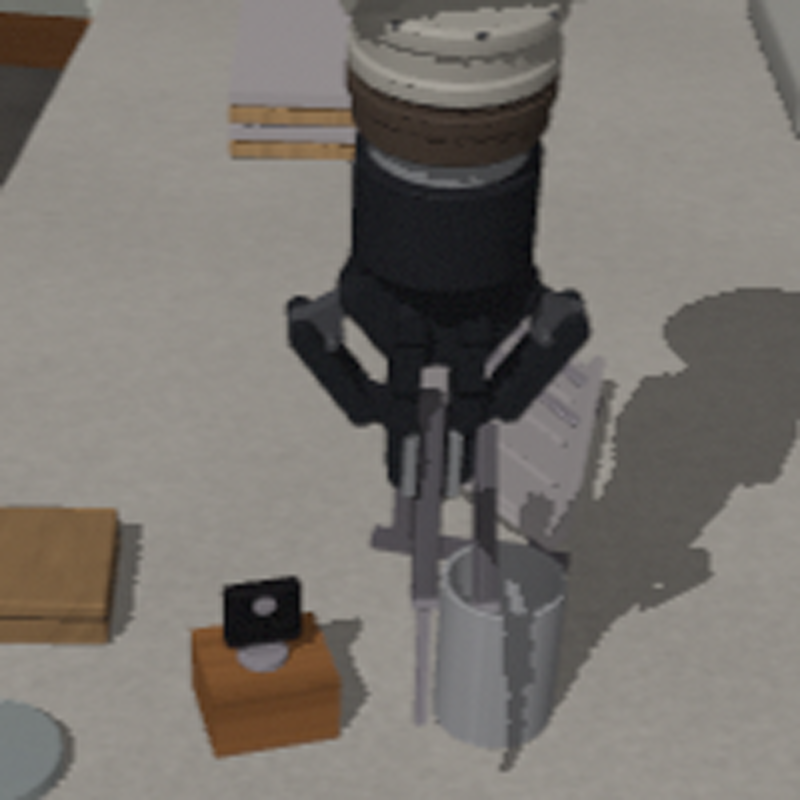

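Tool 1 leans at about +10 mm x in the cup, so tool 2 goes in at about -8 mm x.

```bash
python3 -m handwheel '[[1,-0.01,-0.04,0,0],[1,-0.02,-0.08,0,0],[1,-0.03,-0.12,0,0],[1,-0.042,-0.164,0,0],[1,-0.042,-0.164,0,0]]' 30 | grep -E 'ee|rot';python3 -m handwheel '[[1,0,0,-0.005,0],[1,0,0,-0.01,0],[1,0,0,-0.01,0]]' | grep -E 'ee|rot';python3 - <<'E'
from h import *
import pickle
w=cam("wrist","at_w",(200,120,360,280),4); s=cam("side","at_s",(240,100,390,250),4);pickle.dump((w,s),open("at.pkl","wb"))
cv2.imwrite("pics/at.png",cv2.resize(np.hstack([cv2.resize(cv2.imread("pics/at_w.png"),(600,600)),cv2.imread("pics/at_s.png")]),(800,400)))
E
```

```text
ee_pos: [0.4872, -0.031, 0.2473]
tcp_rot: [176.0, 0.8, 10.7]
ee_pos: [0.487, -0.03, 0.2357]
tcp_rot: [176.1, 0.9, 10.8]
```

View pics/at.png

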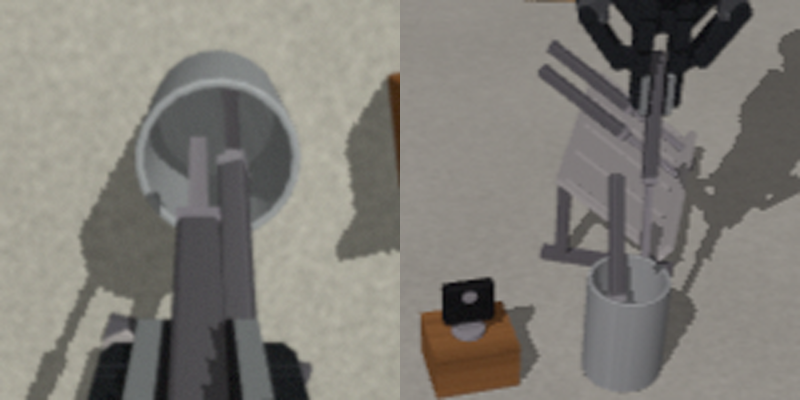

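```bash
python3 -m handwheel '[[1,0.001,0,-0.03,0],[1,0.002,0,-0.06,0],[1,0.002,0,-0.09,0],[1,0.002,0,-0.115,0],[1,0.002,0,-0.128,0]]' 30 | grep -E 'ee|rot|force';python3 -m handwheel '[[1,0,0,0,0],[1,0,0,-0.003,0],[1,0,0,-0.003,0]]' | grep -E 'ee|rot|force';python3 - <<'E'
from h import *
w=cam("wrist","au_w",(180,120,380,320),3); s=cam("side","au_s",(240,100,390,250),4)
cv2.imwrite("pics/au.png",cv2.resize(np.hstack([cv2.imread("pics/au_w.png"),cv2.imread("pics/au_s.png")]),(800,400)))
E
```

```text
ee_pos: [0.4885, -0.0294, 0.1065]
tcp_rot: [176.1, 1.0, 10.8]
wrist_force: [0.0, 0.0, -0.8]
ee_pos: [0.4891, -0.0292, 0.1045]
tcp_rot: [176.1, 0.9, 10.8]
wrist_force: [0.0, 0.1, -1.0]
```

View pics/au.png

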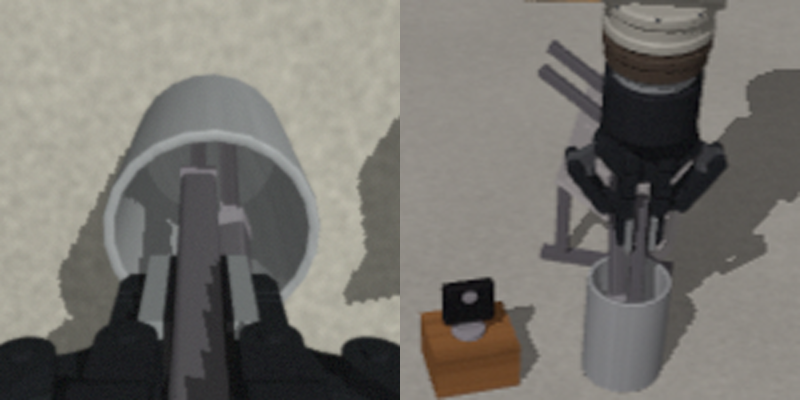

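```bash
python3 -m handwheel '[[0.8,0,0,-0.002,0],[0.75,0,0,-0.002,0],[0.7,0,0,-0.002,0],[0.7,0,0,-0.002,0],[0.7,0,0,-0.002,0]]' | grep -E 'ee|force|open';python3 -m handwheel '[[0.7,0,0,0.03,0],[0.7,0,0,0.07,0],[0.6,0,0,0.11,0],[0.5,0,0,0.15,8],[0.5,0.015,-0.02,0.15,16]]' | grep -E 'ee|force';python3 - <<'E'
from h import *
s=cam("side","av_s",(240,100,390,250),4)
E
```

```text
ee_pos: [0.4891, -0.0294, 0.1026]
wrist_force: [-0.1, -0.5, -0.6]
opening: 0.0256
ee_pos: [0.5051, -0.0484, 0.2589]
wrist_force: [0.2, -0.7, -0.3]
```

View pics/av_s.png

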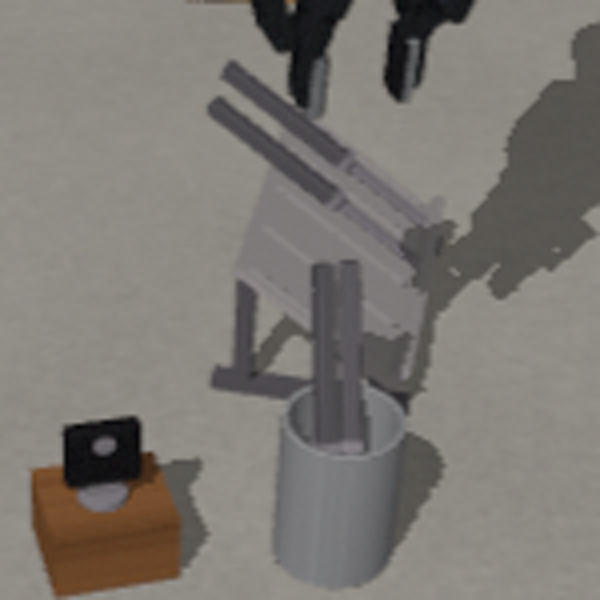

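Two standing. Next tool B.

```bash
python3 -m handwheel '[[0.5,0.015,-0.045,0,8],[0.5,0.03,-0.09,0,16],[0.5,0.045,-0.135,-0.02,24],[0.5,0.06,-0.18,-0.05,32],[0.5,0.07,-0.22,-0.08,40]]' | grep -E 'ee|rot';python3 -m handwheel '[[0.5,0.01,-0.033,-0.03,8],[0.5,0.01,-0.033,-0.05,16],[0.5,0.01,-0.033,-0.05,18],[0.5,0.01,-0.033,-0.05,18],[0.5,0.01,-0.033,-0.05,18]]' | grep -E 'ee|rot';python3 - <<'E'
from h import *
w=cam("wrist","aw_w")
E
```

```text
ee_pos: [0.5741, -0.2612, 0.1835]
tcp_rot: [175.8, 0.7, 68.1]
ee_pos: [0.5842, -0.2942, 0.1337]
tcp_rot: [175.8, 0.7, 86.0]
```

View pics/aw_w.png

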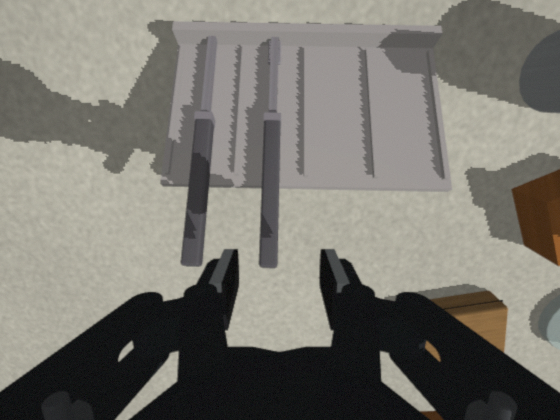

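```bash
python3 -m handwheel '[[0.5,0,-0.007,-0.02,-1],[0.5,0,-0.007,-0.05,-1],[0.5,0,-0.007,-0.068,-1],[0.5,0,-0.007,-0.068,-1],[1,0,-0.007,-0.068,-1]]' 25 | grep -E 'ee|force';python3 -m handwheel '[[1,0,0,0,0],[1,0,0,0,0],[1,0,0,0,0],[1,0,0,0,0],[1,0,0,0.01,0]]' 40| grep -E 'ee|force|open|rot'
```

```text
ee_pos: [0.5847, -0.3009, 0.0672]
wrist_force: [-1.2, -0.3, -0.2]
ee_pos: [0.5844, -0.3007, 0.077]
tcp_rot: [175.7, 0.7, 85.0]
wrist_force: [-1.0, -0.4, -1.1]
opening: 0.0113
```

```bash
python3 -m handwheel '[[1,-0.003,0.0,0.045,0],[1,-0.006,0.01,0.09,0],[1,-0.012,0.04,0.135,-8],[1,-0.018,0.085,0.18,-16],[1,-0.02,0.13,0.18,-24]]' 40 | grep -E 'ee|rot|open';python3 -m handwheel '[[1,-0.003,0.045,0,-8.5],[1,-0.006,0.09,0,-17],[1,-0.01,0.135,0,-25.5],[1,-0.01,0.18,0,-34],[1,-0.01,0.21,0,-42]]'| grep -E 'ee|rot';python3 -m handwheel '[[1,-0.001,0.002,-0.04,-8],[1,-0.001,0.002,-0.08,-8],[1,-0.001,0.002,-0.12,-8],[1,-0.001,0.002,-0.16,-8],[1,-0.001,0.002,-0.185,-8]]'| grep -E 'ee|rot'
python3 - <<'E'
from h import *
w=cam("wrist","ax_w")
E
```

```text
ee_pos: [0.5653, -0.1805, 0.26]
tcp_rot: [175.4, 0.6, 60.7]
opening: 0.0111
ee_pos: [0.5547, 0.0317, 0.2611]
tcp_rot: [175.4, 0.5, 20.6]
ee_pos: [0.5526, 0.0337, 0.0736]
tcp_rot: [175.4, 0.7, 12.6]
```

View pics/ax_w.png

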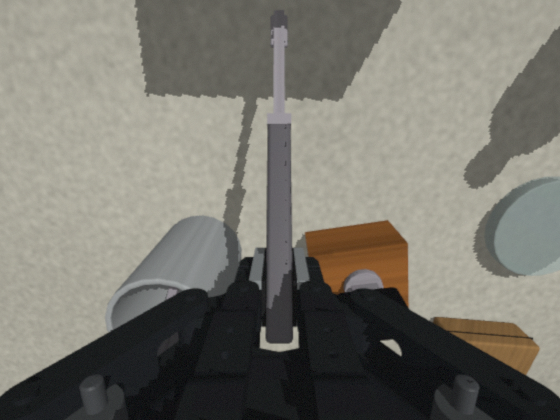

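```bash
python3 -m handwheel '[[1,-0.001,0.007,0,-1.5],[1,-0.001,0.014,0,-1.5],[1,-0.002,0.02,0,-1.5],[1,-0.002,0.023,0,-1.5],[1,-0.002,0.023,0,-1.5]]' 20 | grep -E 'ee|rot|force';python3 -m handwheel '[[1,-0.0015,0.008,0.006,0],[1,-0.003,0.016,0.013,0],[1,-0.0045,0.0225,0.02,0],[1,-0.0055,0.028,0.026,0],[1,-0.0065,0.033,0.03,0]]' 20 | grep -E 'ee|rot|force'
```

```text
ee_pos: [0.5504, 0.0552, 0.0726]
tcp_rot: [175.1, 0.8, 11.2]
wrist_force: [0.9, -11.1, 4.9]
ee_pos: [0.5444, 0.0876, 0.1046]
tcp_rot: [175.0, 0.7, 11.2]
wrist_force: [-0.0, -7.2, 1.4]
```

```bash
python3 -m handwheel '[[1,-0.0025,0.011,0.008,0],[1,-0.004,0.022,0.014,0],[1,-0.0065,0.034,0.02,0],[1,-0.0085,0.044,0.0245,0],[1,-0.0105,0.056,0.028,0]]' 20 | grep -E 'ee|rot|force';python3 -m handwheel '[[1,-0.002,0.01,0.003,0],[1,-0.0035,0.019,0.004,0],[1,-0.0035,0.019,0.004,0],[1,-0.003,0.008,0.03,0],[1,-0.003,0,0.06,0]]' 20 | grep -E 'ee|rot|force';python3 -m handwheel '[[1,0,-0.005,0.03,0],[1,0,-0.01,0.06,0],[1,0,-0.01,0.06,0],[1,0,-0.01,0.06,0]]' 30 | grep -E 'ee|rot';python3 - <<'E'
from h import *
import pickle
w=cam("wrist","ay_w");s=cam("side","ay_s",(200,60,400,260),4); pickle.dump((w,s),open("ay.pkl","wb"))
E
```

```text
ee_pos: [0.5339, 0.1443, 0.1334]
tcp_rot: [175.0, 0.6, 11.2]
wrist_force: [-0.2, -3.6, 0.7]
ee_pos: [0.5302, 0.1446, 0.1927]
tcp_rot: [175.1, 0.8, 11.2]
wrist_force: [0.4, 0.8, 0.0]
ee_pos: [0.5306, 0.1349, 0.2527]
tcp_rot: [175.1, 0.7, 11.2]
```

View pics/ay_w.png

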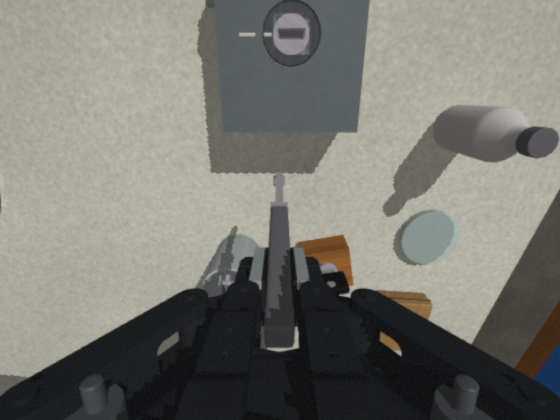

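View pics/ay_s.png

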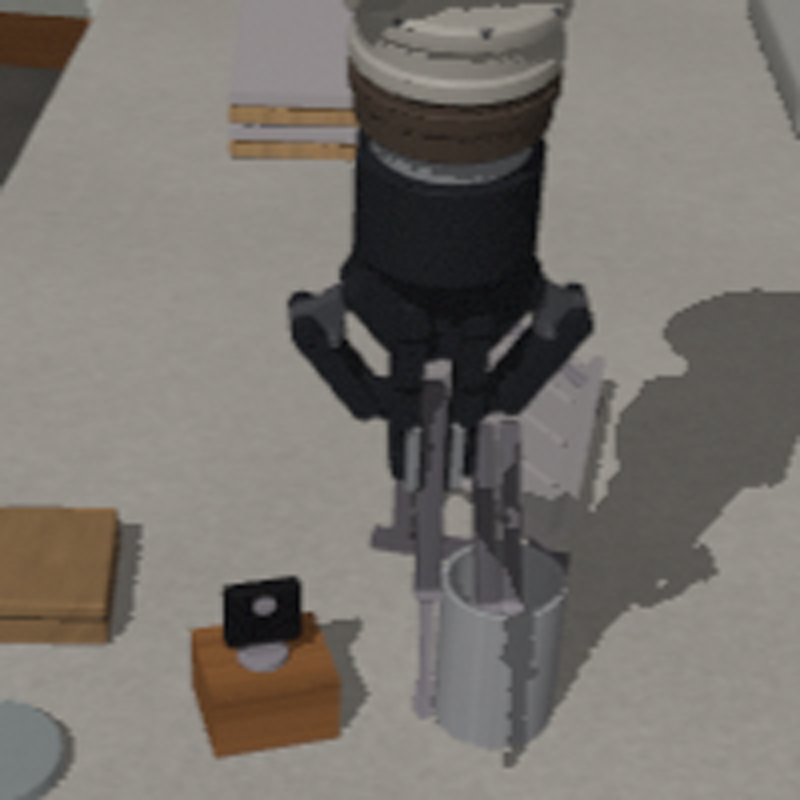

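```bash
python3 -m handwheel '[[1,-0.012,-0.04,0,0],[1,-0.025,-0.08,0,0],[1,-0.038,-0.12,0,0],[1,-0.051,-0.163,-0.005,0],[1,-0.051,-0.163,-0.01,0]]' 30 | grep -E 'ee|rot';python3 -m handwheel '[[1,0,0,-0.003,0],[1,0,0,-0.006,0],[1,0,0,-0.006,0]]' | grep -E 'ee|rot';python3 - <<'E'
from h import *
import pickle
w=cam("wrist","az_w",(200,120,360,280),4); s=cam("side","az_s",(240,100,390,250),4);pickle.dump((w,s),open("az.pkl","wb"))
cv2.imwrite("pics/az.png",cv2.resize(np.hstack([cv2.resize(cv2.imread("pics/az_w.png"),(600,600)),cv2.imread("pics/az_s.png")]),(800,400)))
E
```

```text
ee_pos: [0.4774, -0.0316, 0.2406]
tcp_rot: [175.1, 0.9, 11.0]
ee_pos: [0.4774, -0.0307, 0.2336]
tcp_rot: [175.1, 1.0, 11.1]
```

View pics/az.png

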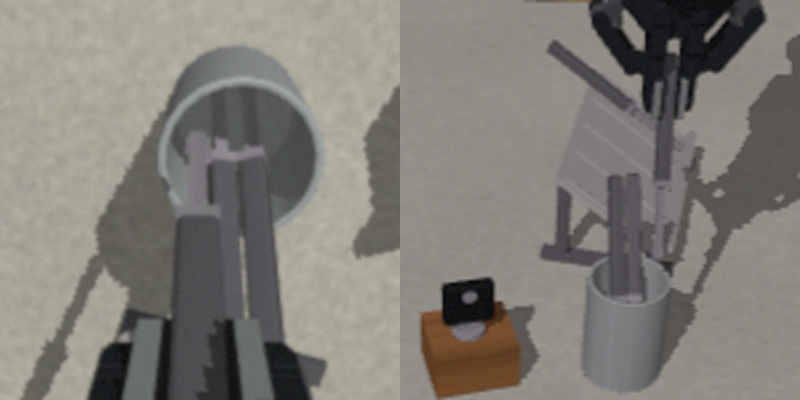

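```bash
python3 -m handwheel '[[1,0.002,0,-0.02,0],[1,0.003,0,-0.035,0],[1,0.003,0,-0.05,0],[1,0.003,0,-0.06,0],[1,0.003,0,-0.06,0]]' 30 | grep -E 'ee|rot|force';python3 - <<'E'
from h import *
w=cam("wrist","ba_w",(180,120,380,320),3); s=cam("side","ba_s",(240,100,390,250),4)
cv2.imwrite("pics/ba.png",cv2.resize(np.hstack([cv2.imread("pics/ba_w.png"),cv2.imread("pics/ba_s.png")]),(800,400)))
E
```

```text
ee_pos: [0.4802, -0.0303, 0.1731]
tcp_rot: [175.1, 1.1, 11.1]
wrist_force: [0.6, -0.3, 0.1]
```

View pics/ba.png

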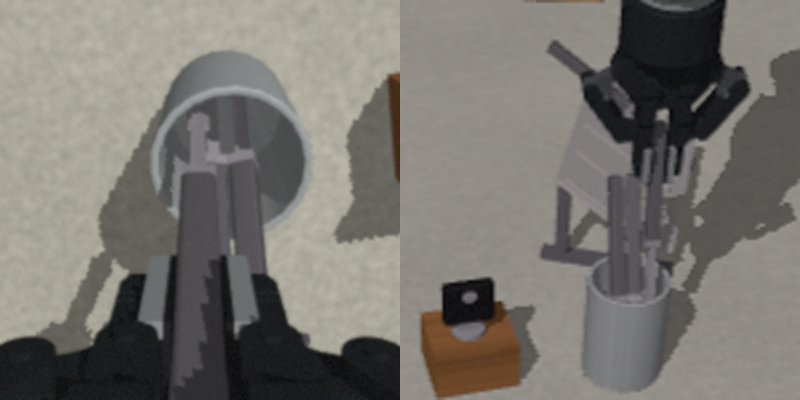

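The tip is inside the mouth. Continuing down.

```bash
python3 -m handwheel '[[1,0,0,-0.02,0],[1,0,0,-0.04,0],[1,0,0,-0.055,0],[1,0,0,-0.064,0],[1,0,0,-0.068,0]]' 30 | grep -E 'ee|rot|force';python3 -m handwheel '[[0.85,0,0,0,0],[0.8,0,0,0,0],[0.75,0,0,0,0],[0.7,0,0,0,0],[0.7,0,0,0,0]]' | grep -E 'ee|force|open';python3 -m handwheel '[[0.7,0,0,0.03,0],[0.7,0,0,0.07,0],[0.6,0,0,0.11,0],[0.5,0,0,0.15,8],[0.5,0.02,-0.03,0.15,16]]' | grep -E 'ee|force';python3 - <<'E'
from h import *
s=cam("side","bb_s",(240,100,390,250),4)
E
```

```text
ee_pos: [0.4808, -0.0301, 0.1069]
tcp_rot: [175.1, 0.9, 11.1]
wrist_force: [-2.6, 3.3, 9.4]
ee_pos: [0.4809, -0.0302, 0.1071]
wrist_force: [-0.2, 0.2, 0.8]
opening: 0.0251
ee_pos: [0.5017, -0.0587, 0.2636]
wrist_force: [1.0, 0.2, 0.0]
```

View pics/bb_s.png

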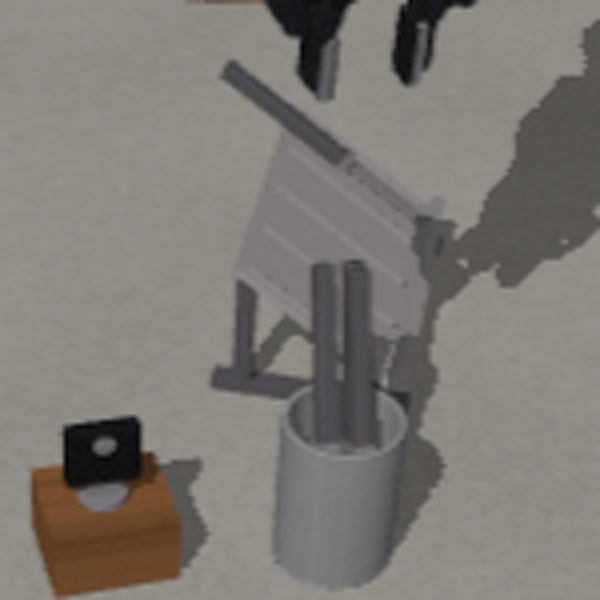

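```bash
python3 -m handwheel '[[0.5,0.012,-0.045,0,8],[0.5,0.024,-0.09,0,16],[0.5,0.036,-0.135,-0.02,24],[0.5,0.048,-0.18,-0.05,32],[0.5,0.06,-0.225,-0.08,40]]' | grep -E 'ee|rot';python3 - <<'E'
from h import *
w=cam("wrist","bc_v"); s=cam("top","bc_t",(230,180,400,320),4)
E
python3 -m handwheel '[[0.5,0.008,-0.04,-0.03,8],[0.5,0.016,-0.067,-0.05,16],[0.5,0.016,-0.067,-0.05,18],[0.5,0.016,-0.067,-0.05,18],[0.5,0.016,-0.067,-0.05,18]]' | grep -E 'ee|rot';python3 - <<'E'
from h import *
w=cam("wrist","bc_w"); s=cam("side","bc_s",(240,100,390,250),4)
E
```

```text
ee_pos: [0.5601, -0.2738, 0.1903]
tcp_rot: [174.7, 0.7, 68.3]
ee_pos: [0.5746, -0.3422, 0.1358]
tcp_rot: [175.2, 0.7, 86.1]
```

View pics/bc_v.png

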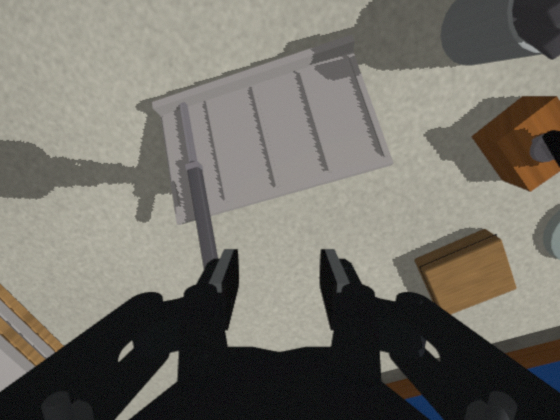

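View pics/bc_w.png

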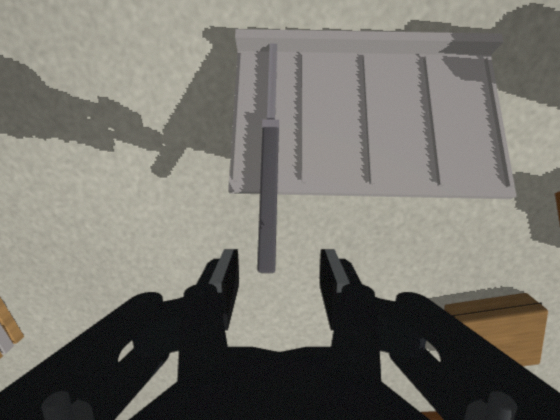

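View pics/bc_s.png

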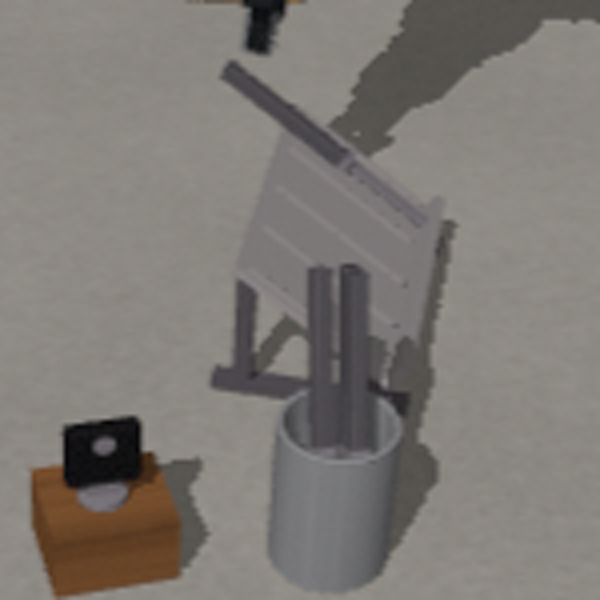

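The cup shifted by a few pixels between frames, which looks like the announced knock; I'll re-measure before placing. Gripping tool A (col 268).

```bash
python3 -m handwheel '[[0.5,0.004,-0.007,-0.02,-1],[0.5,0.004,-0.007,-0.05,-1],[0.5,0.004,-0.007,-0.07,-1],[0.5,0.004,-0.007,-0.07,-1],[1,0.004,-0.007,-0.07,-1]]' 25 | grep -E 'ee|force';python3 -m handwheel '[[1,0,0,0,0],[1,0,0,0,0],[1,0,0,0,0],[1,0,0,0,0],[1,0,0,0.01,0]]' 40| grep -E 'ee|force|open|rot'
python3 - <<'E'
from h import *
w=cam("wrist","bd_w"); s=cam("side","bd_s",(240,140,390,250),4); t=cam("top","bd_t",(260,220,340,290),8)
E
```

```text
ee_pos: [0.5792, -0.3485, 0.0676]
wrist_force: [0.7, -0.4, 1.1]
ee_pos: [0.579, -0.3484, 0.0776]
tcp_rot: [175.1, 0.8, 85.1]
wrist_force: [0.9, -0.5, -0.6]
opening: 0.0113
```

View pics/bd_t.png

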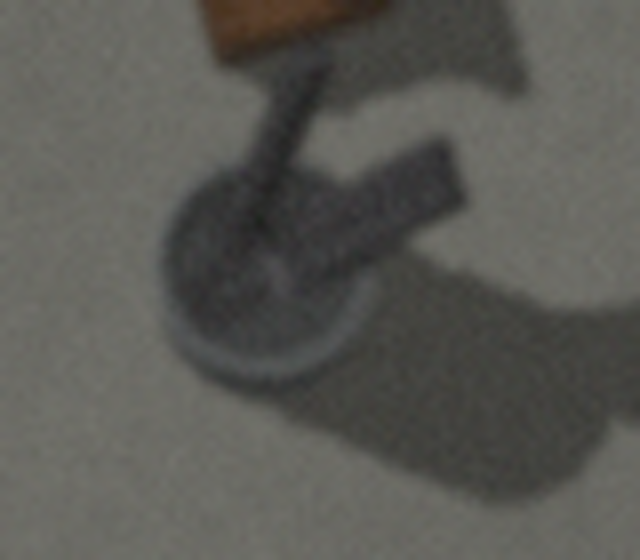

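View pics/bd_s.png

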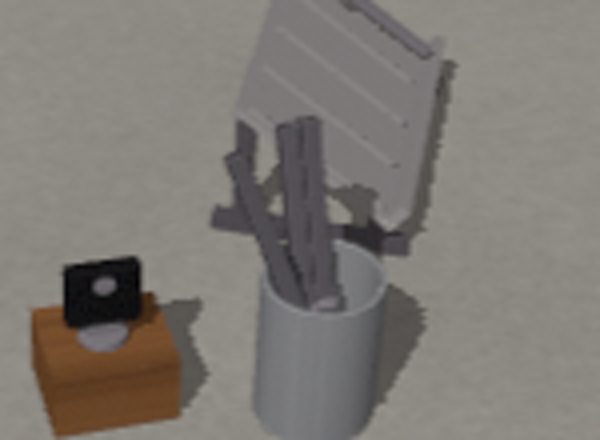

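Run:
```python
from h import *
np.set_printoptions(precision=4,suppress=True)
t=cam("top")
f=lambda u,v,z: onz(t,260+u/8,220+v/8,z)
print("cup",f(266,272,.1),"rod1 end",f(312,65,.165),"rods23 end",f(455,175,.165), "supply?")
s=cam("side"); g=lambda u,v,z: onz(s,240+u/4,140+v/4,z)
print("cup side",g(322,276,.1)); print(tri(t,(260+312/8,220+65/8),s,(240+238/4,140+157/4)))
```

```text
cup [ 0.5004 -0.0132  0.1   ] rod1 end [ 0.5567 -0.0222  0.165 ] rods23 end [ 0.5267 -0.0677  0.165 ] supply?
cup side [ 0.5027 -0.0071  0.1   ]
(array([ 0.5554, -0.0222,  0.1659]), np.float64(0.0021388265726956326))
```

The cup is now at about (0.501,-0.012), with the three tools still standing in it. One leans toward +x, its end at (0.556,-0.022), which stays clear of the pivot spot. Carrying A to the wall.

```bash
python3 -m handwheel '[[1,-0.003,0.0,0.045,0],[1,-0.006,0.015,0.09,0],[1,-0.01,0.055,0.135,-8],[1,-0.015,0.1,0.185,-16],[1,-0.015,0.148,0.185,-24]]' 40 | grep -E 'ee|rot|open';python3 -m handwheel '[[1,-0.003,0.047,0,-8.5],[1,-0.006,0.094,0,-17],[1,-0.01,0.14,0,-25.5],[1,-0.01,0.187,0,-34],[1,-0.01,0.235,0,-42]]'| grep -E 'ee|rot';python3 -m handwheel '[[1,0,0.002,-0.04,-8],[1,0,0.002,-0.08,-8.5],[1,0,0.002,-0.12,-8.5],[1,0,0.002,-0.16,-8.5],[1,0,0.002,-0.187,-8.5]]'| grep -E 'ee|rot'
python3 - <<'E'
from h import *
w=cam("wrist","be_w"); s=cam("side","be_s",(200,130,400,330),4)
E
```

```text
ee_pos: [0.5649, -0.2196, 0.2604]
tcp_rot: [174.8, 0.8, 60.7]
opening: 0.011
ee_pos: [0.5546, 0.0064, 0.2604]
tcp_rot: [174.8, 0.8, 21.7]
ee_pos: [0.5532, 0.0084, 0.07]
tcp_rot: [174.9, 1.0, 13.2]
```

View pics/be_w.png

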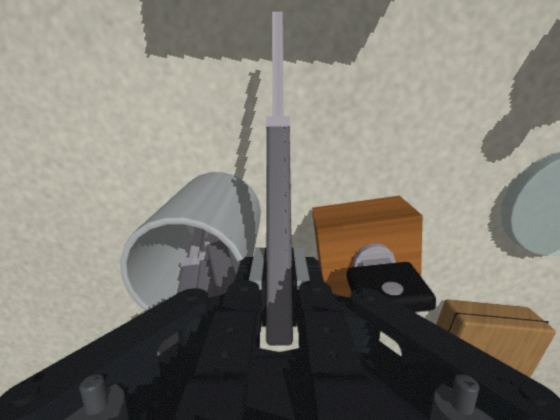

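View pics/be_s.png

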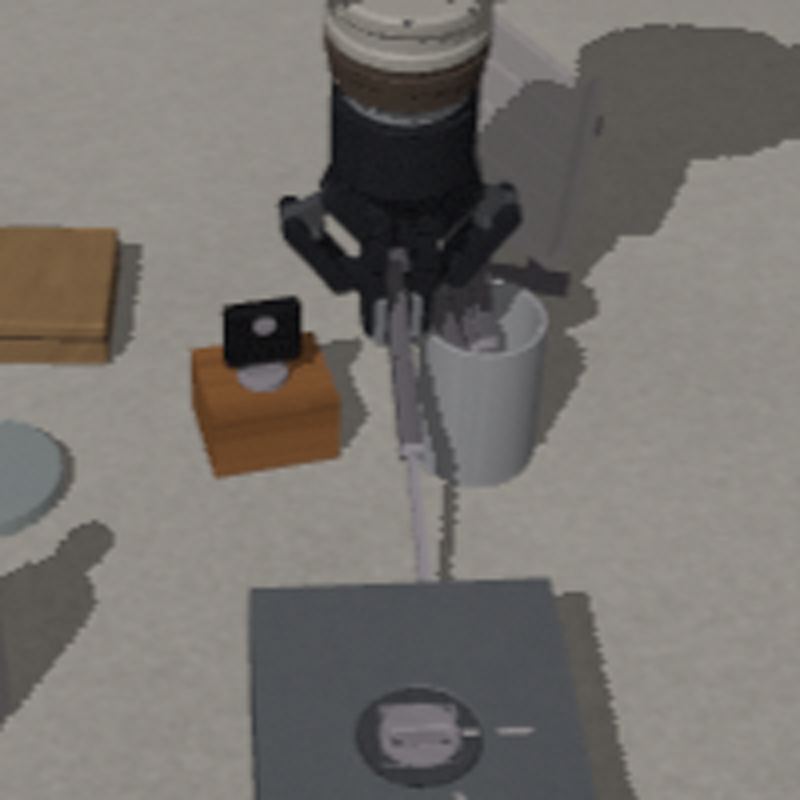

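```bash
python3 -m handwheel '[[1,-0.001,0.012,0,-2],[1,-0.002,0.024,0.001,-2],[1,-0.003,0.034,0.002,-2],[1,-0.003,0.042,0.002,-2],[1,-0.003,0.047,0.002,-2]]' 20 | grep -E 'ee|rot|force';python3 -m handwheel '[[1,-0.0015,0.008,0.006,0],[1,-0.003,0.016,0.013,0],[1,-0.0045,0.0225,0.02,0],[1,-0.0055,0.028,0.026,0],[1,-0.0065,0.033,0.03,0]]' 20 | grep -E 'ee|rot|force'
```

```text
ee_pos: [0.5496, 0.0556, 0.0721]
tcp_rot: [174.8, 1.1, 11.2]
wrist_force: [1.3, -15.1, 8.9]
ee_pos: [0.5433, 0.0877, 0.1033]
tcp_rot: [174.6, 1.1, 11.2]
wrist_force: [-1.1, -7.6, 1.8]
```

```bash
python3 -m handwheel '[[1,-0.0025,0.011,0.008,0],[1,-0.004,0.022,0.014,0],[1,-0.0065,0.034,0.02,0],[1,-0.0085,0.044,0.0245,0],[1,-0.0105,0.056,0.028,0]]' 20 | grep -E 'ee|rot|force';python3 -m handwheel '[[1,-0.002,0.01,0.003,0],[1,-0.0035,0.019,0.004,0],[1,-0.0035,0.019,0.004,0],[1,-0.003,0.008,0.03,0],[1,-0.003,0,0.06,0]]' 20 | grep -E 'ee|rot|force';python3 -m handwheel '[[1,-0.01,-0.03,0.03,0],[1,-0.02,-0.06,0.06,0],[1,-0.03,-0.09,0.065,0],[1,-0.03,-0.09,0.065,0],[1,-0.03,-0.09,0.065,0]]' 30 | grep -E 'ee|rot';python3 - <<'E'
from h import *
import pickle
w=cam("wrist","bf_w");s=cam("side","bf_s",(230,80,380,230),4);t=cam("top","bf_t",(260,220,340,290),8); pickle.dump((w,s,t),open("bf.pkl","wb"))
E
```

```text
ee_pos: [0.5326, 0.1443, 0.1316]
tcp_rot: [174.6, 1.1, 11.2]
wrist_force: [0.5, -3.5, -0.7]
ee_pos: [0.529, 0.1446, 0.1911]
tcp_rot: [174.7, 1.2, 11.3]
wrist_force: [0.7, 0.2, 0.1]
ee_pos: [0.4992, 0.0546, 0.2563]
tcp_rot: [174.8, 1.1, 11.2]
```

View pics/bf_w.png

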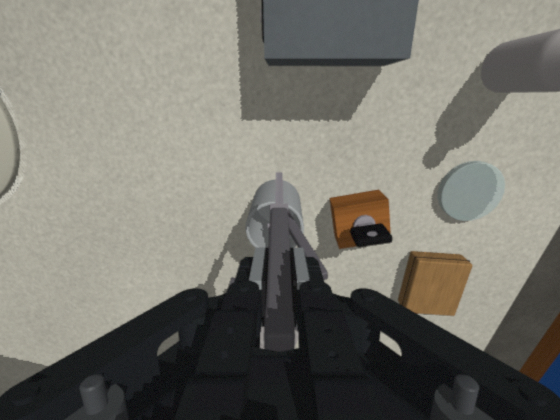

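View pics/bf_s.png

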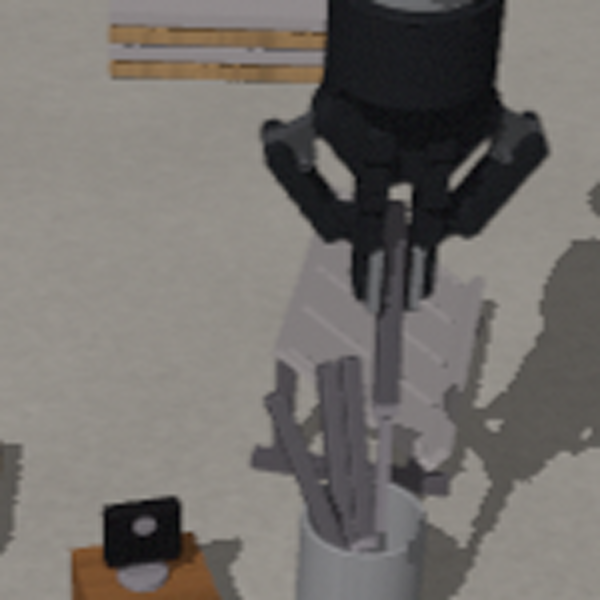

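View pics/bf_t.png

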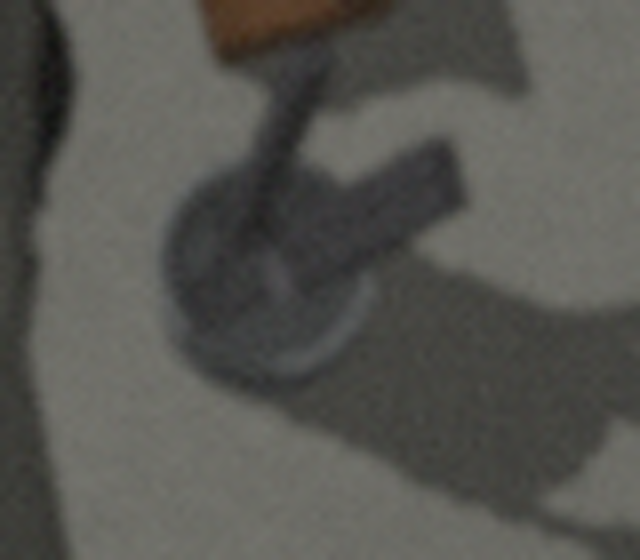

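```bash
python3 -m handwheel '[[1,0.005,-0.03,0,0],[1,0.01,-0.056,-0.01,0],[1,0.01,-0.056,-0.01,0],[1,0.01,-0.056,-0.01,0]]' 30 | grep -E 'ee|rot';python3 - <<'E'
from h import *
import pickle
w=cam("wrist","bg_w",(200,110,360,270),5);s=cam("side","bg_s",(270,130,370,230),6); pickle.dump((w,s),open("bg.pkl","wb"))
E
```

```text
ee_pos: [0.509, -0.0002, 0.2445]
tcp_rot: [174.8, 1.3, 11.3]
```

View pics/bg_w.png

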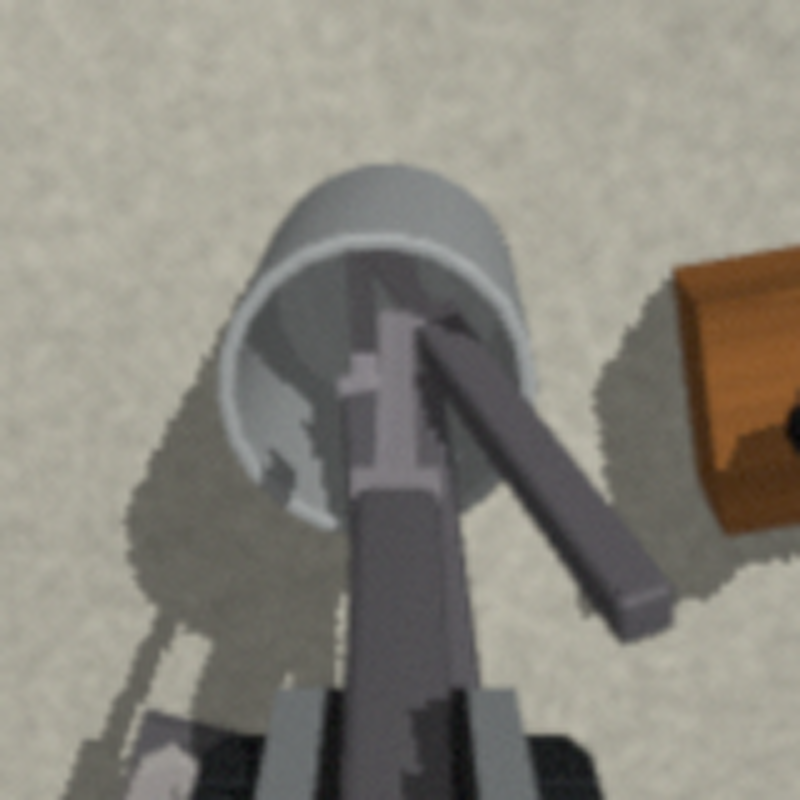

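View pics/bg_s.png

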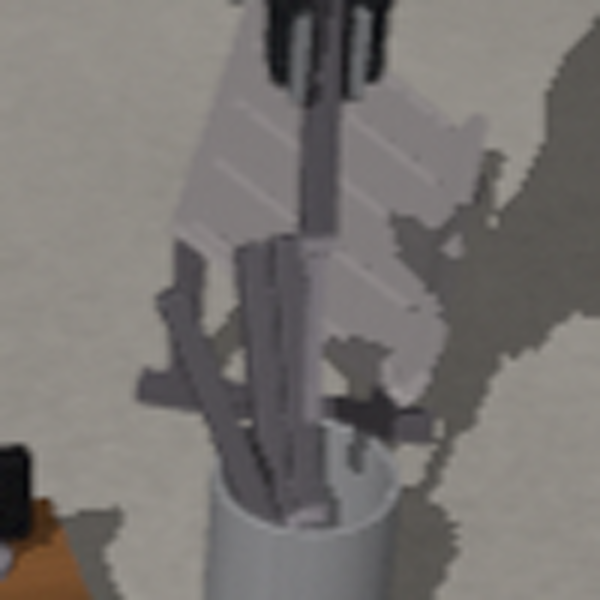

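Run:
```python
from h import *
import pickle
np.set_printoptions(precision=4,suppress=True)
w,s=pickle.load(open("bg.pkl","rb"))
f=lambda u,v,z: onz(w,200+u/5,110+v/5,z)
print("rim c",f(378,387,.1),"L",f(222,385,.1),"R",f(535,385,.1),"top",f(378,238,.1))
print("tip",f(398,316,.146), tri(w,(200+398/5,110+316/5),s,(270+312/6,130+418/6)))
g=lambda u,v,z: onz(s,270+u/6,130+v/6,z); print("side rim",g(305,470,.1))
```

```text
rim c [ 0.5042 -0.0107  0.1   ] L [ 0.47   -0.0173  0.1   ] R [ 0.5383 -0.0031  0.1   ] top [0.4978 0.022  0.1   ]
tip [0.504  0.0177 0.146 ] (array([0.5025, 0.0179, 0.1464]), np.float64(0.0030380080633132154))
side rim [ 0.5021 -0.0096  0.1   ]
```

Cup centre (0.503,-0.010) and tip (0.503,0.018) agree across wrist and side views. The left (-x) part of the mouth is empty, so the last tool goes 18 mm to the -x side.

```bash
python3 -m handwheel '[[1,-0.01,-0.012,0,0],[1,-0.0175,-0.021,0,0],[1,-0.0175,-0.021,-0.02,0],[1,-0.0175,-0.021,-0.045,0],[1,-0.0175,-0.021,-0.06,0]]' 30 | grep -E 'ee|rot|force';python3 - <<'E'
from h import *
w=cam("wrist","bh_w",(180,120,380,320),3); s=cam("side","bh_s",(240,100,390,250),4)
cv2.imwrite("pics/bh.png",cv2.resize(np.hstack([cv2.imread("pics/bh_w.png"),cv2.imread("pics/bh_s.png")]),(800,400)))
E
```

```text
ee_pos: [0.4906, -0.0212, 0.184]
tcp_rot: [174.7, 1.3, 11.4]
wrist_force: [-0.1, 0.6, -1.2]
```

View pics/bh.png

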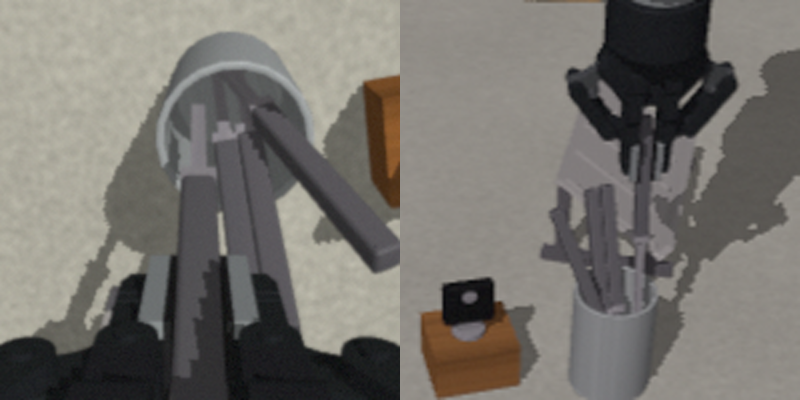

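```bash
python3 -m handwheel '[[1,0,0,-0.02,0],[1,0,0,-0.04,0],[1,0,0,-0.06,0],[1,0,0,-0.072,0],[1,0,0,-0.076,0]]' 30 | grep -E 'ee|rot|force';python3 - <<'E'
from h import *
w=cam("wrist","bi_w",(180,120,380,320),3); s=cam("side","bi_s",(240,100,390,250),4)
cv2.imwrite("pics/bi.png",cv2.resize(np.hstack([cv2.imread("pics/bi_w.png"),cv2.imread("pics/bi_s.png")]),(800,400)))
E
```

```text
ee_pos: [0.4897, -0.0213, 0.1073]
tcp_rot: [174.8, 1.4, 11.4]
wrist_force: [0.2, 0.4, -1.2]
```

View pics/bi.png

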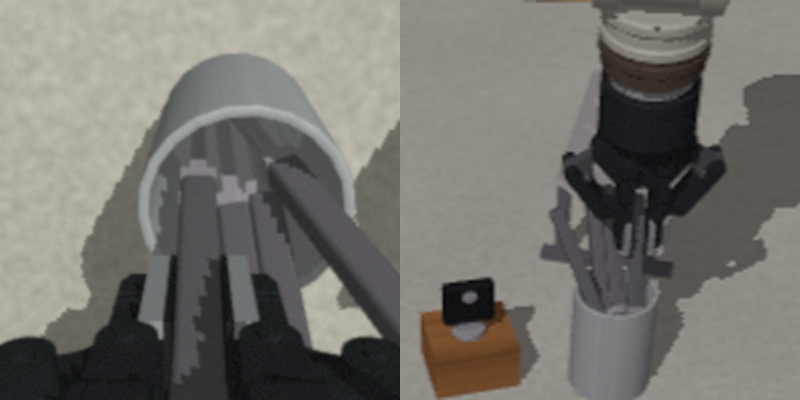

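Clean. Lowering the last few mm, releasing gently and rising.

```bash
python3 -m handwheel '[[1,0,0,-0.003,0],[1,0,0,-0.005,0],[0.85,0,0,-0.005,0],[0.78,0,0,-0.005,0],[0.72,0,0,-0.005,0]]' | grep -E 'ee|force|open';python3 -m handwheel '[[0.72,0,0,0,0],[0.72,0,0,0.02,0],[0.72,0,0,0.05,0],[0.72,0,0,0.09,0],[0.72,0,0,0.13,0]]' | grep -E 'ee|force|open';python3 -m handwheel '[[0.6,-0.01,0.02,0.03,0],[0.5,-0.03,0.05,0.05,0],[0.5,-0.06,0.09,0.05,0],[0.5,-0.09,0.13,0.05,0],[0.5,-0.11,0.16,0.05,0]]' | grep -E 'ee|force|open';python3 - <<'E'
from h import *
s=cam("side","bj_s",(200,100,380,260),4); t=cam("top","bj_t",(230,180,350,300),6)
E
```

```text
ee_pos: [0.4903, -0.0212, 0.1033]
wrist_force: [-0.7, -0.2, -0.5]
opening: 0.0241
ee_pos: [0.4899, -0.0212, 0.2346]
wrist_force: [0.8, -1.2, -0.7]
opening: 0.0237
ee_pos: [0.3783, 0.1403, 0.2852]
wrist_force: [0.2, 0.3, 0.9]
opening: 0.0425
```

View pics/bj_s.png

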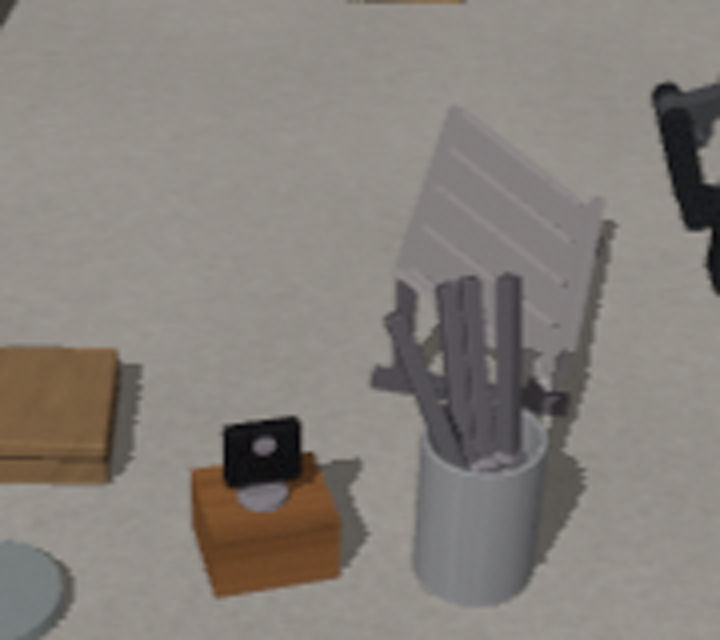

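View pics/bj_t.png

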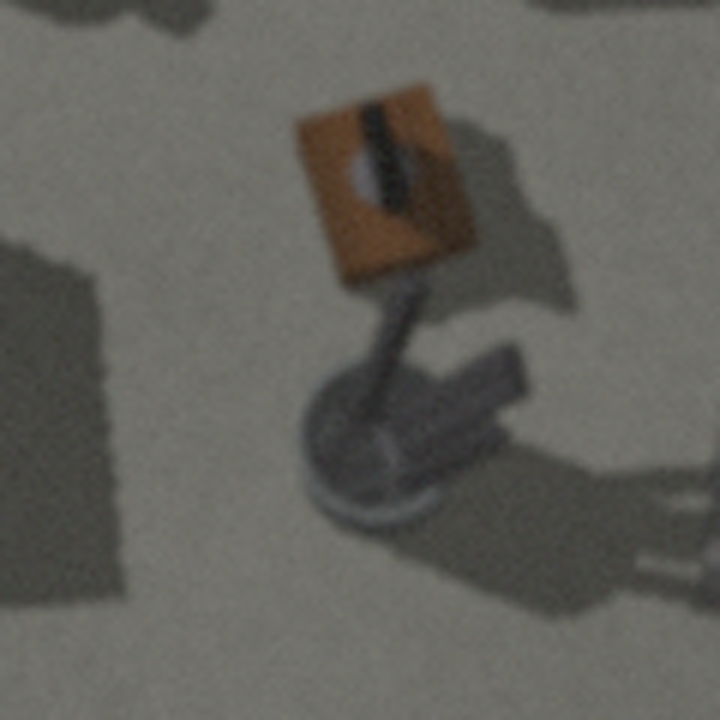

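All four tools stand in the cup, the rack is empty, the cup is upright and the key is seated. Final check of the barrel mark and that everything is still, then hand in.

```bash
python3 -m handwheel '[[0.5,-0.03,0.03,0,0],[0.5,-0.05,0.05,0,0],[0.5,-0.05,0.05,0,0],[0.5,-0.05,0.05,0,0],[0.5,-0.05,0.05,0,0]]' | grep -E 'time|ee|force';python3 - <<'E'
from h import *
s=cam("side","bk_s",(180,100,420,400),2)
E
```

```text
time: 64.75
ee_pos: [0.3287, 0.1909, 0.2852]
wrist_force: [0.3, -0.8, 0.4]
```

View pics/bk_s.png

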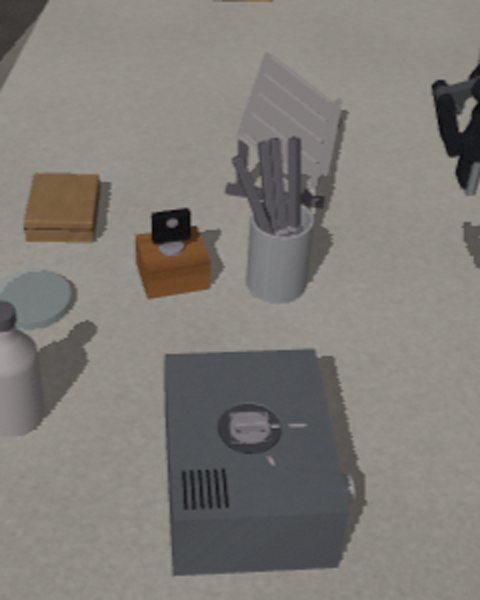

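Everything is still: barrel mark in line with home, key in its stand, four tools in the upright cup, bystanders untouched.

```bash
python3 -c "
from workcell import job_done; print(job_done())"
```

```text
the job is handed in; nothing more can be done
None
```

The bench is closed down and handed in at about 65 s of the 210 s allowed.

**Key:**
- It went fully into the switch, with contact at the predicted height, and I turned it clockwise until the torque rose to 0.8 N m at the stop.
- I turned it back to the home stop, where the torque was -0.3 N m and the marks lined up. I then withdrew it and pressed it down into its stand (9.8 N at the height where I picked it up).

**Instruments:** All four are in the cup, tip down and leaning. I steepened each one by pushing its tip against the side of the supply, because they did not swing between the pads by themselves.

**Last pictures:** They showed the rack empty, the cup upright with four tools, and the key seated. The barrel was home, the dish, slide box and bottle were in place, and the robot was clear of everything.

**What disagreed or went wrong:**
- The real fingertip is about 32 mm higher than the reported TCP. My first try at the key closed above it. I found the offset with a light touch on the bench and corrected for it.
- The cup moved about 2 cm with three tools already in it, while the arm was away over the rack. I measured it again before placing the last one.
- One push against the supply's side gave a wrist reading of about 35 N through the held instrument, under the 120 N wrist limit.
- The tool's tilt drifted to about 5° by the end, with no visible effect.

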